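# Pack the desk supplies in a snap-lid tub and put it away in the rotary organiser

## Task

Put all the small supplies lying on the desk (whichever there are of an eraser, a USB stick, a pencil sharpener, a binder clip, a box of staples and a box of drawing pins) into the clear tub, then snap its lid fully home at both ends. Stand the closed tub right down in the empty bay of the rotary organiser, and leave the organiser clicked into its stop with that bay at the front pointer. Do not disturb the mug, stapler, phone or mouse.

Things in the scene. Friction and masses are not known exactly. Their poses are not given: they have to be found in the camera images.
- tub_center (a point): clear open-topped plastic tub, a box 104 (x) x 66 (y) x 54 high, walls 2.5, floor 3, inside 99 x 61, standing upright on the desk; the point is its centre (27 above its underside, 27 below its rim); x along its length, z up. A snap bead sticks out 3 at each short end, just below the rim; its long sides are plain and can be gripped
- lid_grip (a point): white lid of the tub, lying right way up: a plate 116 (x) x 70 (y) x 3 with an upright grip bar 44 (x) x 10 (y) x 20 high in the middle of its top; the point is the centre of the bar, 10 above the plate's top face, 10 below the bar's top, 26 above the lid's lower edge; x along bar and lid, z up. Fits the tub either way round. See body lid for how it snaps on
- eraser_center (a point): white eraser in a dark blue sleeve, 44 (x) x 18 (y) x 13 high, lies flat on the desk (may be absent: then its reading is None from the start); its centre; x along its length
- usb_stick_center (a point): black USB stick with a steel plug, 50 (x) x 18 (y) x 10 high, lies flat on the desk (may be absent: then its reading is None from the start); its centre: the body runs from x = -25 to +11, the plug 12 wide and 5 high on to +25; x along its length
- sharpener_center (a point): small metal pencil sharpener, 26 (x) x 16 (y) x 13 high, lies flat on the desk (may be absent: then its reading is None from the start); its centre; x along its length
- binder_clip_center (a point): black binder clip, 32 (x) x 18 (y) x 16 high, lies flat on the desk (may be absent: then its reading is None from the start); its centre; x along its length
- staple_box_center (a point): small cardboard box of staples with a paper band, 48 (x) x 26 (y) x 15 high, lies flat on the desk (may be absent: then its reading is None from the start); its centre; x along its length
- pin_box_center (a point): small box of drawing pins, clear with a pale lid, 34 (x) x 24 (y) x 14 high, lies flat on the desk (may be absent: then its reading is None from the start); its centre; x along its length
- turntable (a joint): angle (rad, counter-clockwise from above, endless) of the rotary organiser's round plywood tray, 344 across, top 26 above the desk; 0 or any multiple of 2 pi brings the empty bay to the front pointer. Click stops at multiples of pi/2: let go, the tray is drawn to the nearest stop by a sprung cam and settles within 0.04 rad in 2 s; about 0.3 N m carries it over the hump between stops
- carousel_handle (a point): grip bar on the organiser's centre post, on the tray's axis, 16 (x) x 70 (y) x 36 high; the point is its middle, 140 above the desk; turns with the tray, axes as the tray's. Packed tubs with lids (tops 103 above the desk) are fixed in the two bays beside the empty one, index cards in the bay opposite
- bay (a point): empty bay of the tray: centre of its floor, 26 above the desk, 105 from the tray's axis; axes as the tray's: long side along x (radial, the axis lies at +x). Inside 108 x 70 at the floor, within walls 10 high that lean outwards. The tub stands in it lengthwise, either way round, its centre then 27 above this point
- front_stop (a point): fixed point where the middle of the empty bay's floor lies when the bay is at the front pointer, a small tongue with a dark tip on the organiser's fixed base, on the side towards the robot; 26 above the desk; axes of the base
- mug: pale green mug, 82 across, 95 high; origin under its centre; leave alone
- stapler: black desk stapler, 135 x 36 x 45 high; origin under its centre; leave alone
- phone: black phone lying flat, 148 x 72 x 8; origin under its centre; leave alone
- mouse: black computer mouse, 100 x 58 x 33; origin under its centre; leave alone
- tub: the same tub: its origin is under its centre (27 below point tub_center), same axes. For the lid to go home its contents must lie lower than the rim, along the walls at least 13 lower (the lid's skirt)
- lid: the same lid; origin at the middle of its lower edge (26 below point lid_grip). A tapered skirt 13 deep enters the tub's mouth (1.5 to 3.5 mm play each side); a sprung tongue at each short end (to x = +-64). Laid on, it rests on the beads with lid_grip 48 above the tub's centre; pressed in the middle with 8 to 15 N it travels 8 mm, snaps, and lid_grip is 40 above. Then tub and contents can be lifted by the bar (holds 8 N)

How it is judged:
By the outcome, as a careful person would: the job done as asked, in the order asked, and still so for the second after the job is handed in, with the robot touching nothing.
Of eraser, usb_stick, sharpener, binder_clip, staple_box, pin_box only 4 to 6 are there at a start; the rules pass over those that are not, and their reading is None.
At some moment in a run one of lid, eraser, usb_stick, sharpener, binder_clip, staple_box, pin_box may be knocked a few centimetres aside while the robot is not near it.
Once in a run the grip may slacken for a moment while it holds something.
It also fails if it takes over 210 s, if anything falls off the work surface, if the arm or the gripper's body presses on something with over 40 N, if the wrist force passes 120 N, or if a joint passes its speed limit or range.

## Robot

A 7-joint arm with a two-finger parallel gripper is mounted at the origin on the work surface. World frame = base frame: x ahead of the robot, y to its left, z up, the work surface at z = 0. Lengths are in m, angles in rad, forces in N, time in s.
With the tool pointing down it reaches from about 0.4 to 0.9 m from the base axis. Payload 5.5 kg.
Tool frame: the origin (TCP) lies midway between the tips of the shut fingers; the grasp point (between the pads) lies 19 mm behind it; z points along the fingers, y is the line along which they close (so a half turn about z gives the same grasp; the last joint's range is limited). The gripper opens to 92 mm and grips with 3 to 60 N. Pads are 19 mm wide; open, the fingers measure 130 mm over their backs; the gripper's body (75 mm by 190 mm) begins 47 mm behind the grasp point.
Start: joints at [1.373, 0.501, -0.427, 1.55, 0.221, 1.138, -0.21], TCP at [0.289, -0.582, 0.227] pointing down, gripper open.
Joint ranges: [-2.88, 2.88], [-0.31, 2.03], [-1.54, 1.56], [0.2, 2.42], [-1.41, 4.55], [0.19, 2.02], [-2.57, 2.57]. Speed limits (rad/s): [2.57, 2.57, 3.14, 3.14, 3.14, 3.14, 3.14].

## Interface

Orientations are given as a rotation vector (axis times angle).
In Python, from cell import bot gives the robot as it stands.
- The arm moves only by the tool step_arm, never from a script. Its argument "moves" is a list of rows, each an object of numbers: "x", "y", "z": the shift along the tool's x, y, z as a fraction of full scale; "ax", "ay", "az": the turn, a rotation vector about the tool's x, y, z as a fraction of full scale; "hand": the opening, from 0 (shut) to 1 (fully open). In form: [{"x": .., "y": .., "z": .., "ax": .., "ay": .., "az": .., "hand": ..}, ...]. A call has 1 to 5 rows; each row shifts and turns the commanded pose from where the row before left it, along the tool's axes as they then stand; what a row does not reach is not made up. Full scale, the value 1, is 0.02 m for a shift and 5 degrees for a turn. A row lasts 1/8 s, in which the tool goes at most 62.5 mm and 10.7 degrees, less where a joint would pass 70% of its speed; a pose out of reach is approached as far as the arm can. A call with a number of a shift or a turn outside -1 to 1 is refused whole. A call with a gripper value outside its range is refused whole. The fingers move at their own pace and stop on an object; the grip force is fixed at half the most. Time passes only in rows, so rows that do not move let the fingers close. It gives the time, the measured TCP pose, the force, the opening and the grip force at its end, in the units of the state.
- bot.sense(): the state, without advancing time (a new reading comes with each control period).
- bot.get_image(name): name is "scene" or "top"; returns (picture, depth): 400x640x3 uint8, blue, green, red; 400x640 float32, m along the optical axis (not along the pixel's ray), 0 where there is no reading.
- bot.camera_model(name): a dict with "fov_y" (degrees; the focal length in pixels is half the picture's height over the tangent of half this angle, whatever the lens; pixels are square), "cx", "cy" (the principal point, pixels), "extrinsics" (4x4, takes a point from world to camera coordinates). Camera axes: x right, y down, z forward; pixel columns grow to the right and rows downward; lengths in m; the calibration is good to about 2 mm. A picture is of the moment at which its call begins. camera_model takes no time and is no camera call.
- bot.finish_job(): hands the job in; it is judged then, once.
The state is a dict: "clock": time; "qpos": joint angles; "joint_vel": joint speeds; "tau": joint torques, N m; "eef_pos": TCP position; "ee_rot": TCP orientation; "ft_force": force on the tool from outside, world axes, zero at the start; "wrist_torque": the same for the moment, N m; "gripper_width": finger opening in m; "finger_force": force on a finger pad.
Only numpy, scipy, OpenCV 4.12 (cv2) and the standard library are available. Lean on these libraries where they do the work, as an engineer would, in place of code of your own. Each camera call takes 0.05 s, during which the arm holds its last target. There are 200 camera calls.

## Working session

There is one attempt and no reset: what is moved stays moved. The work goes in short steps, Python scripts to look and compute and a tool call to move; the robot and the scene stay as the last step left them, time stands still between calls to the robot, and variables do not carry over. Pictures are saved under pics/ and viewed, at most 14 in all, crops included, and the job is handed in when it is done.

Besides the shell and the picture viewer there is one more tool, called after ">>>" by a JSON object that holds its "fn" and its "kwargs", one argument or row to a line. step_arm: Moves the arm, as the interface text tells. Shift numbers are shares of 0.02 m and turn numbers shares of 5 degrees, none past 1 either way. Its arguments: {"type":"object","properties":{"moves":{"type":"array","items":{"type":"object","properties":{"x":{"type":"number"},"y":{"type":"number"},"z":{"type":"number"},"ax":{"type":"number"},"ay":{"type":"number"},"az":{"type":"number"},"hand":{"type":"number"}}}}},"required":["moves"]}

```bash
ls; mkdir -p pics
python3 - <<'E'
from cell import bot
import cv2,numpy as np
s=bot.sense();print({k:np.round(v,3) for k,v in s.items()})
for n in("scene","top"):
    im,d=bot.get_image(n);cv2.imwrite(f"pics/{n}0.png",im);np.save(f"{n}0.npy",d)
    print(n,bot.camera_model(n))
E
```

```text
pics
{'clock': np.float64(0.0), 'qpos': array([ 1.373,  0.502, -0.427,  1.551,  0.221,  1.138, -0.21 ]), 'joint_vel': array([ 0.   , -0.001,  0.001, -0.001,  0.001,  0.001,  0.   ]), 'tau': array([ 0.0000e+00, -5.6659e+01, -5.8160e+00, -2.7911e+01, -6.9000e-02,
        3.1000e-02,  0.0000e+00]), 'eef_pos': array([ 0.289, -0.582,  0.226]), 'ee_rot': array([-3.057e+00, -7.170e-01,  1.000e-03]), 'ft_force': array([-0.215,  0.336,  0.098]), 'wrist_torque': array([ 0.008, -0.016,  0.02 ]), 'finger_force': np.float64(0.0), 'gripper_width': np.float64(0.092)}
scene {'fov_y': 56.59297178083866, 'cx': 316.7480108706087, 'cy': 197.08163589707928, 'extrinsics': array([[-0.36633708,  0.9303913 ,  0.01300684,  0.22542363],
       [ 0.49308968,  0.20596818, -0.84524534, -0.14953805],
       [-0.7890879 , -0.30323117, -0.53422012,  1.56165806],
       [ 0.        ,  0.        ,  0.        ,  1.        ]])}
top {'fov_y': 48.4305442142501, 'cx': 316.08579795463066, 'cy': 202.74745589552606, 'extrinsics': array([[-0.01463151, -0.99988594,  0.00374636, -0.01392069],
       [-0.99625505,  0.01425886, -0.08527936,  0.53741942],
       [ 0.08521622, -0.00498009, -0.99635004,  1.55557205],
       [ 0.        ,  0.        ,  0.        ,  1.        ]])}
```

View pics/top0.png

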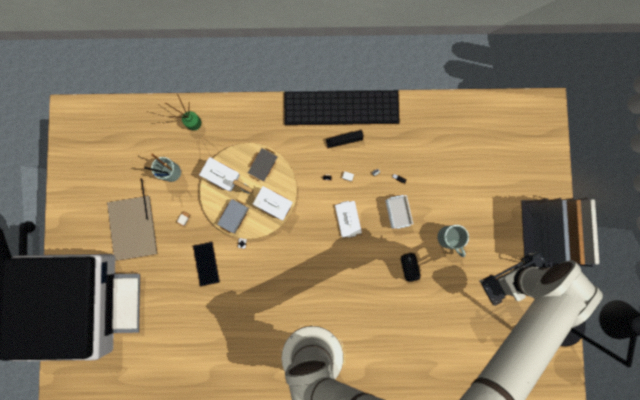

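View pics/scene0.png

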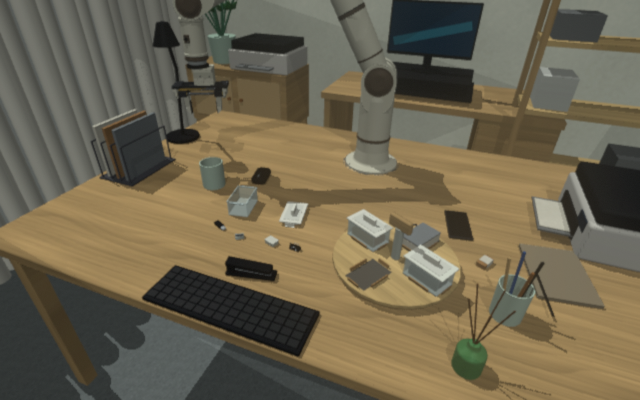

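Run:
```python
import cv2,numpy as np
a=cv2.imread("pics/top0.png");b=cv2.imread("pics/scene0.png")
A=cv2.resize(a[135:255,165:315],None,fx=4,fy=4,interpolation=2)  # 600x480
cv2.imwrite("pics/c1.png",A)
B=cv2.resize(a[145:295,310:480],None,fx=4,fy=4,interpolation=2)
cv2.imwrite("pics/c2.png",B)
C=cv2.resize(b[180:320,200:500],(780,364),interpolation=2)
cv2.imwrite("pics/c3.png",C)
```

```text
(no output)
```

View pics/c1.png

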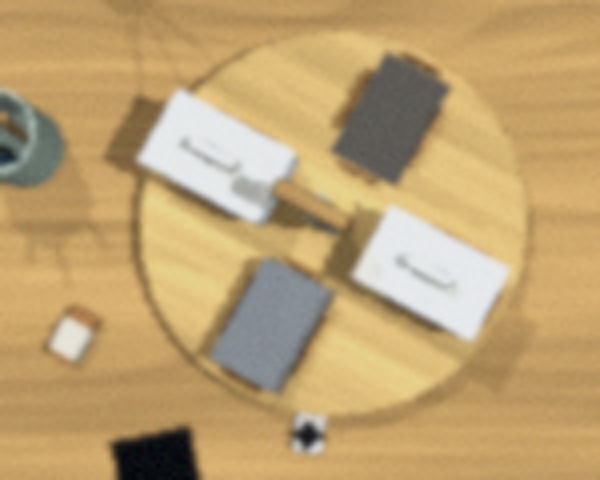

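View pics/c2.png

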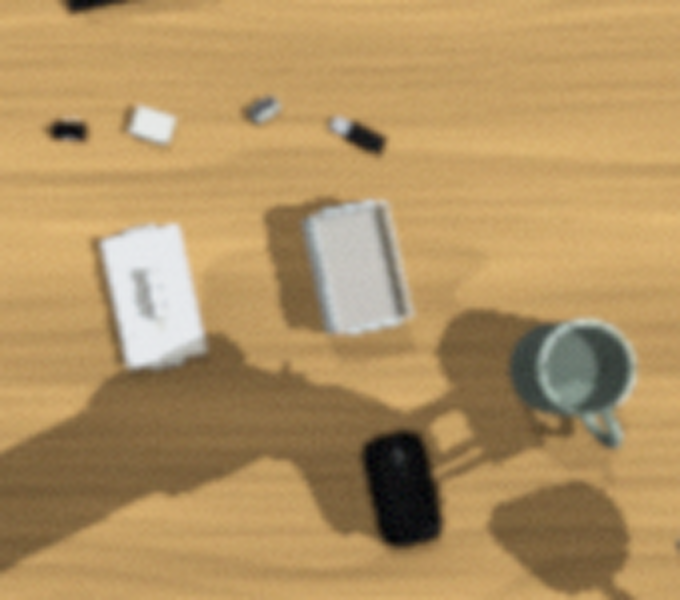

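View pics/c3.png

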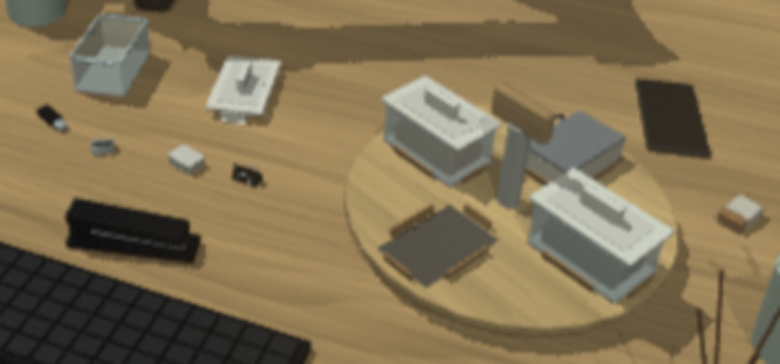

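```bash
cat > h.py <<'E'
import cv2,numpy as np
from cell import bot
from scipy.spatial.transform import Rotation as R
def cloud(n,d,off=0):
    m=bot.camera_model(n);f=200/np.tan(np.radians(m["fov_y"]/2))
    v,u=np.mgrid[:400,:640];E=m["extrinsics"]
    P=np.stack([(u-m["cx"])/f*d,(v-m["cy"])/f*d,d],-1)-E[:3,3]
    return P@E[:3,:3]
def ray(n,u,v,z):
    m=bot.camera_model(n);f=200/np.tan(np.radians(m["fov_y"]/2));E=m["extrinsics"]
    c=-E[:3,:3].T@E[:3,3];r=E[:3,:3].T@np.array([(u-m["cx"])/f,(v-m["cy"])/f,1])
    return c+r*(z-c[2])/r[2]
def proj(n,p):
    m=bot.camera_model(n);f=200/np.tan(np.radians(m["fov_y"]/2));E=m["extrinsics"]
    q=E[:3,:3]@np.array(p)+E[:3,3];return f*q[0]/q[2]+m["cx"],f*q[1]/q[2]+m["cy"]
def shot(n,name=None):
    im,d=bot.get_image(n)
    if name: cv2.imwrite("pics/"+name+".png",im)
    return im,d,cloud(n,d)
def blobs(P,lo,hi,box,minn=5):
    # box in world x0,x1,y0,y1: clusters of pixels with height in lo..hi
    m=(P[...,2]>lo)&(P[...,2]<hi)&(P[...,0]>box[0])&(P[...,0]<box[1])&(P[...,1]>box[2])&(P[...,1]<box[3])
    n,l,s,c=cv2.connectedComponentsWithStats(m.astype(np.uint8),connectivity=8)
    for i in range(1,n):
        if s[i,4]<minn: continue
        q=P[l==i];(x,y),(w,h),a=cv2.minAreaRect((q[:,:2]*1000).astype(np.float32))
        print("px",c[i].round(1),"n",s[i,4],"xy",round(x,1),round(y,1),"mean",(q.mean(0)*1000).round(1),"wh",round(w,1),round(h,1),"a",round(a,1),"z",(np.percentile(q[:,2],[10,50,95])*1000).round(1))
def tcp():
    s=bot.sense();Rm=R.from_rotvec(s["ee_rot"]).as_matrix();return s,np.array(s["eef_pos"]),Rm
def plan(p,yaw=None):
    """tool-frame remaining move to TCP p, pointing down with tool y axis at yaw (deg, mod 180)"""
    s,e,Rm=tcp();d=(np.array(p)-e)@Rm
    print("t",s["clock"],"pos",e.round(4),"toolx ang",np.degrees(np.arctan2(Rm[1,0],Rm[0,0])).round(2),"tooly",np.degrees(np.arctan2(Rm[1,1],Rm[0,1])).round(2),"tilt",Rm[2].round(3))
    print("shift units xyz",(d/.02).round(2),"rows",np.ceil(abs(d/.02).max()))
    if yaw is not None:
        w=np.degrees(np.arctan2(Rm[1,1],Rm[0,1]));k=(yaw-w+90)%180-90
        print("turn az units",round(-k/5,2),"(world deg",round(k,1),") q7",s["qpos"][6].round(2))
E
python3 - <<'E'
from h import *
for n in("top","scene"):
    d=np.load(n+"0.npy");P=cloud(n,d);print(n,"desk z",np.percentile(P[(abs(P[...,2])<.02)][:,2],[5,50,95]).round(4))
    blobs(P,.006,.07,[.35,.8,-.35,.0],6)
    print("org");blobs(P,.006,.2,[.3,.8,.0,.5],6)
print(proj("top",(0,0,0)))
E
```

```text
top desk z [-0.0039  0.0023  0.0122]
px [344.9 138.3] n 395 xy 772.2 -126.7 mean [ 766.  -127.7   32.7] wh 44.6 134.4 a 13.6 z [10.8 37.5 47.4]
px [395.4 132.9] n 7 xy 788.4 -315.5 mean [ 789.3 -313.9    7.7] wh 11.8 10.4 a 15.1 z [ 6.6  7.3 10. ]
px [399.7 152. ] n 7 xy 719.4 -328.3 mean [ 718.7 -327.5    7.1] wh 18.0 6.5 a 25.8 z [6.1 7.2 8.4]
px [400.6 169.4] n 8 xy 655.8 -329.6 mean [ 654.9 -328.6    8.4] wh 6.0 18.3 a 61.5 z [ 6.9  7.8 11.4]
px [376.2 171.4] n 40 xy 649.3 -240.4 mean [ 648.2 -239.8   12.5] wh 17.9 36.2 a 44.2 z [ 7.8 12.2 17.5]
px [348.2 175.7] n 74 xy 633.5 -139.0 mean [ 633.7 -138.4   15.2] wh 37.6 31.2 a 79.7 z [ 8.7 15.7 21.7]
px [327.1 176.9] n 52 xy 629.8 -63.9 mean [630.6 -62.5  12.3] wh 26.6 34.4 a 14.1 z [ 6.8 11.8 19.1]
px [316.8 176. ] n 8 xy 634.4 -25.6 mean [635.2 -25.6   7.2] wh 15.3 7.7 a 44.3 z [6.2 6.8 9.3]
px [400. 178.] n 60 xy 625.2 -324.3 mean [ 623.  -324.9   11.7] wh 48.0 21.1 a 61.7 z [ 8.1 11.4 16.4]
px [370.2 183. ] n 8 xy 606.6 -217.6 mean [ 607.  -217.7    8.1] wh 17.2 7.4 a 17.6 z [6.2 8.7 9.7]
px [336.6 189.9] n 7 xy 583.8 -96.5 mea
[... 4095 characters left out ...]
 11.4 15.8]
px [249.2 268.4] n 802 xy 773.2 -126.7 mean [ 778.5 -126.2   25.9] wh 35.2 133.4 a 12.7 z [ 7.9 30.7 41.5]
org
px [395.1 261.8] n 9274 xy 591.8 220.6 mean [626.6 222.7  45.9] wh 335.9 342.7 a 37.6 z [ 23.1  26.5 100.4]
px [458.8 227.6] n 264 xy 352.1 373.9 mean [352.3 375.3   7.2] wh 114.2 69.9 a 10.9 z [6.2 7.1 8.8]
px [505.1 292.2] n 959 xy 662.7 481.1 mean [669.9 481.8  74.3] wh 37.7 77.9 a 89.9 z [ 25.8  72.3 150.3]
px [484.3 261.3] n 142 xy 493.8 450.9 mean [496.6 450.7  12.7] wh 27.1 50.8 a 60.5 z [ 9.4 13.1 15.5]
px [505.3 321.5] n 11 xy 696.8 497.5 mean [696.4 497.9  12.2] wh 4.6 3.7 a 58.9 z [ 6.4 13.  19.5]
(np.float64(312.10618485809204), np.float64(356.3836009065623))
```

Run:
```python
from h import *
from scipy.optimize import least_squares
d=np.load("top0.npy");P=cloud("top",d);im=cv2.imread("pics/top0.png")
S=cloud("scene",np.load("scene0.npy"))
# tray circle: edge points of tray-height pixels
def rim(P,n):
    m=(P[...,2]>.015)&(P[...,2]<.2)&(P[...,0]>.38)&(P[...,0]<.8)&(P[...,1]>.0)&(P[...,1]<.41)
    m=cv2.morphologyEx(m.astype(np.uint8),cv2.MORPH_OPEN,np.ones((3,3)))
    q=P[m>0];q=q[abs(q[:,2]-.026)<.008];c=np.array([.59,.217])
    r=np.linalg.norm(q[:,:2]-c,axis=1);a=np.arctan2(*(q[:,:2]-c).T[::-1])
    e=[]
    for k in np.arange(-180,180,6):
        s=abs(np.degrees(a)-k)<3
        if s.sum()>5: e.append(q[s][np.argsort(r[s])[-2:],:2].mean(0))
    e=np.array(e);f=least_squares(lambda v:np.hypot(e[:,0]-v[0],e[:,1]-v[1])-v[2],[.59,.217,.17],loss="soft_l1",f_scale=.003)
    print(n,"tray",f.x.round(4),len(e))
rim(P,"top");rim(S,"scene")
print("pointer",ray("top",242.2,243.3,.02).round(4))
for n,Q in(("top",P),("scene",S)):
    print(n,"high");blobs(Q,.092,.112,[.42,.8,.0,.42],20)
    print("cards");blobs(Q,.036,.075,[.42,.8,.0,.42],60)
    print("handle");blobs(Q,.125,.2,[.42,.8,.0,.42],5)
    print("lid");blobs(Q,.010,.06,[.40,.56,-.2,-.07],20);blobs(Q,.024,.06,[.40,.56,-.2,-.07],5)
    print("tub");blobs(Q,.046,.07,[.43,.59,-.38,-.25],5)
```

```text
top tray [0.5861 0.2174 0.1702] 56
scene tray [0.5935 0.2201 0.1679] 57
pointer [0.3976 0.2409 0.02  ]
top high
px [218.2 172.6] n 40 xy 639.9 311.2 mean [637.5 308.5 103.5] wh 51.2 11.2 a 62.4 z [ 99.1 103.5 108.9]
px [273.  202.5] n 42 xy 532.7 123.8 mean [533.2 123.8 103.9] wh 45.5 13.4 a 68.1 z [ 95.1 105.2 110.3]
cards
px [232.6 215.5] n 584 xy 495.6 268.3 mean [494.2 268.   56.5] wh 84.2 114.3 a 52.2 z [48.1 57.8 63.7]
handle
px [243.2 185.8] n 116 xy 585.8 216.7 mean [584.6 215.5 155.9] wh 69.8 22.0 a 53.7 z [145.5 158.7 163.8]
lid
px [348.4 218.4] n 639 xy 481.0 -135.5 mean [ 480.3 -135.4   19.1] wh 119.6 70.4 a 11.5 z [13.6 18.2 34.1]
px [348.5 217.8] n 41 xy 480.6 -133.9 mean [ 481.3 -134.7   36.4] wh 43.5 13.7 a 16.7 z [30.  37.2 43.2]
tub
px [400.7 210.9] n 140 xy 501.6 -313.6 mean [ 502.  -315.2   54.4] wh 109.7 70.5 a 11.0 z [49.4 54.1 60.7]
scene high
px [369.5 218.4] n 62 xy 537.3 128.4 mean [540.1 128.2  98.6] wh 44.3 13.5 a 60.4 z [ 94.1  99.8 102.3]
px [398.  236.8] n 58 xy 595.9 219.6 mean [597.5 219.3 102.4] wh 12.5 23.5 a 8.3 z [ 93.3 103.3 110.9]
px [431.3 257.
[... 240 characters left out ...]
 [503.2 272.7  52.3] wh 64.4 107.3 a 61.1 z [44.4 54.  56.2]
px [395.8 250.5] n 104 xy 594.9 218.3 mean [597.1 219.4  55.7] wh 24.0 12.9 a 87.7 z [39.5 56.2 73.4]
px [426.  277.7] n 558 xy 667.4 312.2 mean [668.2 307.8  54.2] wh 58.4 123.0 a 3.9 z [39.5 54.  71.7]
handle
px [400.7 223.5] n 320 xy 590.0 218.1 mean [595.  220.  144.2] wh 70.7 18.3 a 62.5 z [129.3 145.4 156.8]
lid
px [293. 213.] n 456 xy 483.8 -134.5 mean [ 489.5 -132.4   15.9] wh 122.8 69.6 a 11.3 z [12.5 14.6 30.5]
px [293.1 208.6] n 34 xy 483.8 -134.1 mean [ 488.6 -132.4   32. ] wh 48.8 9.2 a 11.9 z [27.1 33.4 35.4]
tub
px [241.1 195.5] n 145 xy 505.6 -312.3 mean [ 508.1 -311.2   50.5] wh 110.4 69.2 a 11.2 z [47.3 50.7 53.9]
```

Run:
```python
from h import *
plan([.624,-.327,.08],-28)
```

```text
t 0.1 pos [ 0.2887 -0.5816  0.2258] toolx ang 26.4 tooly -63.6 tilt [ 0.    -0.002 -1.   ]
shift units xyz [20.68 -3.94  7.3 ] rows 21.0
turn az units -7.12 (world deg 35.6 ) q7 -0.21
```

>>> {"fn": "step_arm", "kwargs": {
  "moves": [
    {"x": 1, "y": -0.2, "z": 0, "hand": 0.5},
    {"x": 1, "y": -0.2, "z": 0, "hand": 0.5},
    {"x": 1, "y": -0.2, "z": 0, "hand": 0.5},
    {"x": 1, "y": -0.2, "z": 0, "hand": 0.5},
    {"x": 1, "y": -0.2, "z": 0, "hand": 0.5}
  ]
}}

```text
schema error: expected keys x, y, z, ax, ay, az, hand
```

>>> {"fn": "step_arm", "kwargs": {
  "moves": [
    {"x": 1, "y": -0.2, "z": 0, "hand": 0.5},
    {"x": 1, "y": -0.2, "z": 0, "hand": 0.5},
    {"x": 1, "y": -0.2, "z": 0.3, "hand": 0.5},
    {"x": 1, "y": -0.2, "z": 0.5, "hand": 0.5},
    {"x": 1, "y": -0.2, "z": 0.5, "hand": 0.5}
  ]
}}

```text
schema error: expected keys x, y, z, ax, ay, az, hand
```

>>> {"fn": "step_arm", "kwargs": {
  "moves": [
    {"x": 1, "y": -0.2, "z": 0.5, "hand": 0.5},
    {"x": 1, "y": -0.2, "z": 0.5, "hand": 0.5},
    {"x": 1, "y": -0.2, "z": 0.5, "hand": 0.5},
    {"x": 1, "y": -0.2, "z": 0.5, "hand": 0.5},
    {"x": 1, "y": -0.2, "z": 0.5, "hand": 0.5}
  ]
}}

```text
schema error: expected keys x, y, z, ax, ay, az, hand
```

>>> {"fn": "step_arm", "kwargs": {
  "moves": [
    {"x": 1, "y": -0.2, "z": 0.5, "hand": 0.5},
    {"x": 1, "y": -0.2, "z": 0.5, "hand": 0.5},
    {"x": 1, "y": -0.2, "z": 0.5, "hand": 0.5},
    {"x": 1, "y": -0.2, "z": 0.5, "hand": 0.5},
    {"x": 1, "y": -0.2, "z": 0.5, "hand": 0.5}
  ]
}}

```text
schema error: expected keys x, y, z, ax, ay, az, hand
```

>>> {"fn": "step_arm", "kwargs": {
  "moves": [
    {"az": -1, "hand": 0.5},
    {"az": -1, "hand": 0.5},
    {"az": -1, "hand": 0.5},
    {"az": -1, "hand": 0.5},
    {"az": -1, "hand": 0.5}
  ]
}}

```text
schema error: expected keys x, y, z, ax, ay, az, hand
```

>>> {"fn": "step_arm", "kwargs": {
  "moves": [
    {"az": -1, "hand": 0.5},
    {"az": -1, "hand": 0.5},
    {"az": -0.1, "hand": 0.5}
  ]
}}

```text
schema error: expected keys x, y, z, ax, ay, az, hand
```

Run:
```python
from h import *
plan([.624,-.327,.004],-28)
im,d,P=shot("scene","s1");blobs(P,.006,.03,[.58,.68,-.36,0],20)
im,d,P=shot("top","t1");im=im[135:275,165:345]
cv2.imwrite("pics/t1c.png",cv2.resize(im,None,fx=4,fy=4,interpolation=2))
```

```text
t 0.1 pos [ 0.2887 -0.5816  0.2258] toolx ang 26.4 tooly -63.6 tilt [ 0.    -0.002 -1.   ]
shift units xyz [20.68 -3.93 11.1 ] rows 21.0
turn az units -7.12 (world deg 35.6 ) q7 -0.21
px [218.4 224. ] n 42 xy 626.3 -325.1 mean [ 625.6 -326.9    8.6] wh 42.6 16.4 a 59.9 z [ 6.8  8.4 11.4]
px [238.8 235.4] n 34 xy 652.0 -236.4 mean [ 652.3 -236.7   10.2] wh 16.1 24.2 a 28.9 z [ 7.4 10.6 13.5]
px [270.8 240.4] n 85 xy 637.4 -137.6 mean [ 638.6 -136.3   11.6] wh 36.0 25.9 a 69.9 z [ 7.8 12.3 14.3]
px [294.1 246. ] n 45 xy 636.4 -63.1 mean [635.4 -62.6  11.3] wh 23.3 30.4 a 18.5 z [ 7.5 10.8 15.8]
```

View pics/t1c.png

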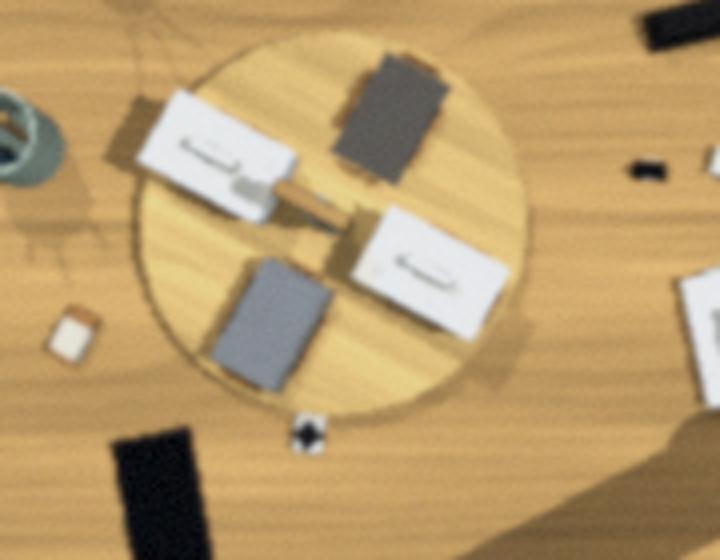

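>>> {"fn": "step_arm", "kwargs": {
  "moves": [
    {"x": 1, "y": -0.2, "z": 0, "ax": 0, "ay": 0, "az": 0, "hand": 0.5},
    {"x": 1, "y": -0.2, "z": 0, "ax": 0, "ay": 0, "az": 0, "hand": 0.5},
    {"x": 1, "y": -0.2, "z": 0, "ax": 0, "ay": 0, "az": 0, "hand": 0.5},
    {"x": 1, "y": -0.2, "z": 0, "ax": 0, "ay": 0, "az": 0, "hand": 0.5},
    {"x": 1, "y": -0.2, "z": 0, "ax": 0, "ay": 0, "az": 0, "hand": 0.5}
  ]
}}

```text
clock: 0.82
eef_pos: [0.3713, -0.5187, 0.2269]
ee_rot: [3.058, 0.719, 0.0]
ft_force: [-0.7, -0.2, 0.4]
gripper_width: 0.048
finger_force: 0.0
```

>>> {"fn": "step_arm", "kwargs": {
  "moves": [
    {"x": 1, "y": -0.2, "z": 0, "ax": 0, "ay": 0, "az": 0, "hand": 0.5},
    {"x": 1, "y": -0.2, "z": 0, "ax": 0, "ay": 0, "az": 0, "hand": 0.5},
    {"x": 1, "y": -0.2, "z": 0, "ax": 0, "ay": 0, "az": 0, "hand": 0.5},
    {"x": 1, "y": -0.2, "z": 0.5, "ax": 0, "ay": 0, "az": 0, "hand": 0.5},
    {"x": 1, "y": -0.2, "z": 0.5, "ax": 0, "ay": 0, "az": 0, "hand": 0.5}
  ]
}}

```text
clock: 1.45
eef_pos: [0.4515, -0.4567, 0.2066]
ee_rot: [3.058, 0.717, 0.0]
ft_force: [0.6, -0.9, 0.7]
gripper_width: 0.046
finger_force: 0.0
```

>>> {"fn": "step_arm", "kwargs": {
  "moves": [
    {"x": 1, "y": -0.2, "z": 0.5, "ax": 0, "ay": 0, "az": 0, "hand": 0.5},
    {"x": 1, "y": -0.2, "z": 0.5, "ax": 0, "ay": 0, "az": 0, "hand": 0.5},
    {"x": 1, "y": -0.2, "z": 0.5, "ax": 0, "ay": 0, "az": 0, "hand": 0.5},
    {"x": 1, "y": -0.2, "z": 0.5, "ax": 0, "ay": 0, "az": 0, "hand": 0.5},
    {"x": 1, "y": -0.2, "z": 0.5, "ax": 0, "ay": 0, "az": 0, "hand": 0.5}
  ]
}}

```text
clock: 2.08
eef_pos: [0.5322, -0.3942, 0.1561]
ee_rot: [3.059, 0.717, 0.0]
ft_force: [0.2, -0.7, -1.1]
gripper_width: 0.0457
finger_force: 0.0
```

>>> {"fn": "step_arm", "kwargs": {
  "moves": [
    {"x": 1, "y": -0.2, "z": 0.5, "ax": 0, "ay": 0, "az": 0, "hand": 0.5},
    {"x": 1, "y": -0.2, "z": 0.5, "ax": 0, "ay": 0, "az": 0, "hand": 0.5},
    {"x": 1, "y": -0.2, "z": 0.5, "ax": 0, "ay": 0, "az": 0, "hand": 0.5},
    {"x": 1, "y": -0.2, "z": 0.5, "ax": 0, "ay": 0, "az": 0, "hand": 0.5},
    {"x": 1, "y": -0.2, "z": 0.5, "ax": 0, "ay": 0, "az": 0, "hand": 0.5}
  ]
}}

```text
clock: 2.7
eef_pos: [0.6128, -0.3318, 0.106]
ee_rot: [3.059, 0.717, -0.0]
ft_force: [-0.3, -0.6, -0.0]
gripper_width: 0.046
finger_force: 0.0
```

>>> {"fn": "step_arm", "kwargs": {
  "moves": [
    {"x": 0.6, "y": 0, "z": 0, "ax": 0, "ay": 0, "az": -1, "hand": 0.5},
    {"x": 0, "y": 0, "z": 0, "ax": 0, "ay": 0, "az": -1, "hand": 0.5},
    {"x": 0, "y": 0, "z": 0, "ax": 0, "ay": 0, "az": -1, "hand": 0.5},
    {"x": 0, "y": 0, "z": 0, "ax": 0, "ay": 0, "az": -1, "hand": 0.5},
    {"x": 0, "y": 0, "z": 0, "ax": 0, "ay": 0, "az": -1, "hand": 0.5}
  ]
}}

```text
clock: 3.32
eef_pos: [0.6231, -0.3269, 0.1063]
ee_rot: [-2.829, -1.366, -0.0]
ft_force: [0.4, -1.5, 0.2]
gripper_width: 0.0458
finger_force: 0.0
```

>>> {"fn": "step_arm", "kwargs": {
  "moves": [
    {"x": 0, "y": 0, "z": 0, "ax": 0, "ay": 0, "az": -1, "hand": 0.5},
    {"x": 0, "y": 0, "z": 0, "ax": 0, "ay": 0, "az": -1, "hand": 0.5},
    {"x": 0, "y": 0, "z": 0, "ax": 0, "ay": 0, "az": -0.1, "hand": 0.5}
  ]
}}

```text
clock: 3.7
eef_pos: [0.6229, -0.327, 0.1063]
ee_rot: [-2.694, -1.615, -0.0]
ft_force: [-0.2, 0.2, -0.3]
gripper_width: 0.0464
finger_force: 0.0
```

Run:
```python
from h import *
plan([.624,-.327,.004],-28)
print(bot.sense()["ft_force"])
```

```text
t 3.7 pos [ 0.6229 -0.327   0.1063] toolx ang 61.88 tooly -28.12 tilt [ 0. -0. -1.]
shift units xyz [0.02 0.05 5.12] rows 6.0
turn az units -0.02 (world deg 0.1 ) q7 -0.36
[-0.15502553  0.19989683 -0.29365478]
```

>>> {"fn": "step_arm", "kwargs": {
  "moves": [
    {"x": 0, "y": 0, "z": 1, "ax": 0, "ay": 0, "az": 0, "hand": 0.5},
    {"x": 0, "y": 0, "z": 1, "ax": 0, "ay": 0, "az": 0, "hand": 0.5},
    {"x": 0, "y": 0, "z": 1, "ax": 0, "ay": 0, "az": 0, "hand": 0.5},
    {"x": 0, "y": 0, "z": 1, "ax": 0, "ay": 0, "az": 0, "hand": 0.5},
    {"x": 0, "y": 0, "z": 0.9, "ax": 0, "ay": 0, "az": 0, "hand": 0.5}
  ]
}}

```text
clock: 4.32
eef_pos: [0.622, -0.3271, 0.0068]
ee_rot: [-2.693, -1.615, 0.001]
ft_force: [-0.8, -0.1, 0.5]
gripper_width: 0.0459
finger_force: 0.0
```

>>> {"fn": "step_arm", "kwargs": {
  "moves": [
    {"x": 0, "y": 0, "z": 0.2, "ax": 0, "ay": 0, "az": 0, "hand": 0.5},
    {"x": 0, "y": 0, "z": 0, "ax": 0, "ay": 0, "az": 0, "hand": 0},
    {"x": 0, "y": 0, "z": 0, "ax": 0, "ay": 0, "az": 0, "hand": 0},
    {"x": 0, "y": 0, "z": 0, "ax": 0, "ay": 0, "az": 0, "hand": 0},
    {"x": 0, "y": 0, "z": 0, "ax": 0, "ay": 0, "az": 0, "hand": 0}
  ]
}}

```text
clock: 4.95
eef_pos: [0.623, -0.3277, 0.0056]
ee_rot: [2.693, 1.615, 0.001]
ft_force: [-1.0, -0.1, 1.8]
gripper_width: 0.0169
finger_force: 30.0
```

>>> {"fn": "step_arm", "kwargs": {
  "moves": [
    {"x": 0, "y": 0, "z": -1, "ax": 0, "ay": 0, "az": 0, "hand": 0},
    {"x": 0, "y": 0, "z": -1, "ax": 0, "ay": 0, "az": 0, "hand": 0},
    {"x": 0, "y": 0, "z": -1, "ax": 0, "ay": 0, "az": 0, "hand": 0},
    {"x": 0, "y": 0, "z": -1, "ax": 0, "ay": 0, "az": 0, "hand": 0},
    {"x": 0, "y": 0, "z": -1, "ax": 0, "ay": 0, "az": 0, "hand": 0}
  ]
}}

```text
clock: 5.58
eef_pos: [0.6226, -0.3275, 0.1066]
ee_rot: [2.694, 1.615, 0.0]
ft_force: [0.4, -0.5, 0.3]
gripper_width: 0.0172
finger_force: 30.0
```

>>> {"fn": "step_arm", "kwargs": {
  "moves": [
    {"x": -0.32, "y": -0.98, "z": 0, "ax": 0, "ay": 0, "az": 0, "hand": 0},
    {"x": -0.32, "y": -0.98, "z": 0, "ax": 0, "ay": 0, "az": 0, "hand": 0},
    {"x": -0.32, "y": -0.98, "z": 0, "ax": 0, "ay": 0, "az": 0, "hand": 0},
    {"x": -0.32, "y": -0.98, "z": 0, "ax": 0, "ay": 0, "az": 0, "hand": 0},
    {"x": -0.32, "y": -0.98, "z": 0, "ax": 0, "ay": 0, "az": 0, "hand": 0}
  ]
}}

```text
clock: 6.2
eef_pos: [0.5204, -0.3094, 0.1055]
ee_rot: [2.694, 1.615, -0.0]
ft_force: [-0.1, 0.2, 0.0]
gripper_width: 0.0172
finger_force: 30.0
```

>>> {"fn": "step_arm", "kwargs": {
  "moves": [
    {"x": 0, "y": 0, "z": 0, "ax": 0, "ay": 0, "az": -1, "hand": 0},
    {"x": 0, "y": 0, "z": 0, "ax": 0, "ay": 0, "az": -1, "hand": 0},
    {"x": 0, "y": 0, "z": 0, "ax": 0, "ay": 0, "az": -1, "hand": 0},
    {"x": 0, "y": 0, "z": 0, "ax": 0, "ay": 0, "az": -1, "hand": 0},
    {"x": 0, "y": 0, "z": 0, "ax": 0, "ay": 0, "az": -1, "hand": 0}
  ]
}}

```text
clock: 6.82
eef_pos: [0.5211, -0.3096, 0.1055]
ee_rot: [2.277, 2.163, -0.0]
ft_force: [0.0, 0.5, -0.0]
gripper_width: 0.0173
finger_force: 30.0
```

>>> {"fn": "step_arm", "kwargs": {
  "moves": [
    {"x": 0, "y": 0, "z": 0, "ax": 0, "ay": 0, "az": -1, "hand": 0},
    {"x": 0, "y": 0, "z": 0, "ax": 0, "ay": 0, "az": -1, "hand": 0},
    {"x": 0, "y": 0, "z": 0, "ax": 0, "ay": 0, "az": -0.85, "hand": 0}
  ]
}}

```text
clock: 7.2
eef_pos: [0.521, -0.3096, 0.1055]
ee_rot: [1.992, 2.429, -0.001]
ft_force: [0.2, -0.6, -1.1]
gripper_width: 0.017
finger_force: 30.0
```

Run:
```python
from h import *
plan([.5203,-.3097,.026],11.2)
print(bot.sense()["gripper_width"])
```

```text
t 7.2 pos [ 0.521  -0.3096  0.1055] toolx ang 101.29 tooly 11.29 tilt [-0.001  0.    -1.   ]
shift units xyz [ 0.01 -0.04  3.98] rows 4.0
turn az units 0.02 (world deg -0.1 ) q7 0.26
0.017021981633724256
```

>>> {"fn": "step_arm", "kwargs": {
  "moves": [
    {"x": 0, "y": 0, "z": 1, "ax": 0, "ay": 0, "az": 0, "hand": 0},
    {"x": 0, "y": 0, "z": 1, "ax": 0, "ay": 0, "az": 0, "hand": 0},
    {"x": 0, "y": 0, "z": 1, "ax": 0, "ay": 0, "az": 0, "hand": 0},
    {"x": 0, "y": 0, "z": 0.9, "ax": 0, "ay": 0, "az": 0, "hand": 0},
    {"x": 0, "y": 0, "z": 0, "ax": 0, "ay": 0, "az": 0, "hand": 0.25}
  ]
}}

```text
clock: 7.82
eef_pos: [0.5196, -0.3085, 0.0245]
ee_rot: [-1.992, -2.424, 0.001]
ft_force: [-0.7, -0.1, -0.5]
gripper_width: 0.0216
finger_force: 0.0
```

>>> {"fn": "step_arm", "kwargs": {
  "moves": [
    {"x": 0, "y": 0, "z": 0, "ax": 0, "ay": 0, "az": 0, "hand": 0.25},
    {"x": 0, "y": 0, "z": -1, "ax": 0, "ay": 0, "az": 0, "hand": 0.25},
    {"x": 0, "y": 0, "z": -1, "ax": 0, "ay": 0, "az": 0, "hand": 0.25},
    {"x": 0, "y": 0, "z": -1, "ax": 0, "ay": 0, "az": 0, "hand": 0.25},
    {"x": 0, "y": 0, "z": -0.9, "ax": 0, "ay": 0, "az": 0, "hand": 0.25}
  ]
}}

```text
clock: 8.45
eef_pos: [0.5215, -0.3098, 0.1071]
ee_rot: [1.994, 2.425, -0.0]
ft_force: [-0.5, 0.7, 0.2]
gripper_width: 0.0229
finger_force: 0.0
```

>>> {"fn": "step_arm", "kwargs": {
  "moves": [
    {"x": 0.32, "y": 1, "z": 0, "ax": 0, "ay": 0, "az": 0, "hand": 0.5},
    {"x": 0.32, "y": 1, "z": 0, "ax": 0, "ay": 0, "az": 0, "hand": 0.5},
    {"x": 0.32, "y": 1, "z": 0, "ax": 0, "ay": 0, "az": 0, "hand": 0.5},
    {"x": 0.32, "y": 1, "z": 0, "ax": 0, "ay": 0, "az": 0, "hand": 0.5},
    {"x": 0.32, "y": 1, "z": 0, "ax": 0, "ay": 0, "az": 0, "hand": 0.5}
  ]
}}

```text
clock: 9.07
eef_pos: [0.6139, -0.2583, 0.1052]
ee_rot: [1.995, 2.426, 0.0]
ft_force: [0.6, -0.5, 0.0]
gripper_width: 0.0459
finger_force: 0.0
```

>>> {"fn": "step_arm", "kwargs": {
  "moves": [
    {"x": 0.32, "y": 1, "z": 0, "ax": 0, "ay": 0, "az": 0, "hand": 0.5},
    {"x": 0.32, "y": 1, "z": 0, "ax": 0, "ay": 0, "az": -0.54, "hand": 0.5},
    {"x": 0, "y": 0, "z": 0, "ax": 0, "ay": 0, "az": -1, "hand": 0.5},
    {"x": 0, "y": 0, "z": 0, "ax": 0, "ay": 0, "az": -1, "hand": 0.5},
    {"x": 0, "y": 0, "z": 0, "ax": 0, "ay": 0, "az": -1, "hand": 0.5}
  ]
}}

```text
clock: 9.7
eef_pos: [0.6503, -0.2378, 0.1046]
ee_rot: [-1.593, -2.707, -0.0]
ft_force: [0.1, 0.2, -0.2]
gripper_width: 0.0457
finger_force: 0.0
```

Run:
```python
from h import *
plan([.650,-.2385,.004],29)
im,d,P=shot("scene","s2");blobs(P,.006,.03,[.58,.68,-.36,0],20)
T=P[(P[...,0]>.44)&(P[...,0]<.57)&(P[...,1]>-.37)&(P[...,1]<-.26)]
im2,d,P=shot("top","t2")
cv2.imwrite("pics/t2c.png",np.hstack([cv2.resize(im[180:260,200:320],(480,320),interpolation=2),cv2.resize(im2[180:240,370:430],(320,320),interpolation=2)]))
blobs(P,.046,.07,[.43,.59,-.38,-.25],5)
```

```text
t 9.7 pos [ 0.6503 -0.2378  0.1046] toolx ang 119.04 tooly 29.04 tilt [ 0. -0. -1.]
shift units xyz [-0.03 -0.03  5.03] rows 6.0
turn az units 0.01 (world deg -0.0 ) q7 0.38
px [238.9 235.5] n 37 xy 651.0 -236.8 mean [ 651.7 -236.6    9.4] wh 17.0 23.8 a 31.4 z [ 6.9  9.6 11.8]
px [270.7 240.4] n 84 xy 637.3 -136.6 mean [ 638.6 -136.7   11.5] wh 39.0 26.1 a 69.5 z [ 8.1 11.6 15. ]
px [294. 246.] n 46 xy 633.5 -62.1 mean [635.1 -63.1  10.8] wh 30.2 20.1 a 74.2 z [ 7.3 11.2 15.1]
px [393.6 212.7] n 69 xy 498.2 -296.6 mean [ 495.9 -290.    55.3] wh 109.7 35.9 a 11.9 z [51.2 55.1 61.2]
```

View pics/t2c.png

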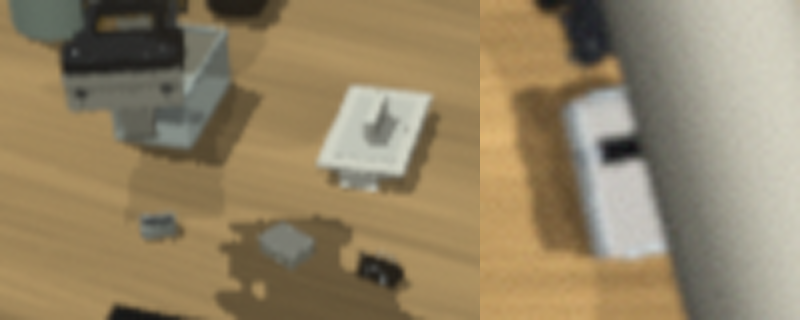

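>>> {"fn": "step_arm", "kwargs": {
  "moves": [
    {"x": 0, "y": 0, "z": 1, "ax": 0, "ay": 0, "az": 0, "hand": 0.5},
    {"x": 0, "y": 0, "z": 1, "ax": 0, "ay": 0, "az": 0, "hand": 0.5},
    {"x": 0, "y": 0, "z": 1, "ax": 0, "ay": 0, "az": 0, "hand": 0.5},
    {"x": 0, "y": 0, "z": 1, "ax": 0, "ay": 0, "az": 0, "hand": 0.5},
    {"x": 0, "y": 0, "z": 0.9, "ax": 0, "ay": 0, "az": 0, "hand": 0.5}
  ]
}}

```text
clock: 10.42
eef_pos: [0.6492, -0.2382, 0.0049]
ee_rot: [-1.597, -2.704, 0.0]
ft_force: [-0.8, 0.3, -0.8]
gripper_width: 0.0458
finger_force: 0.0
```

>>> {"fn": "step_arm", "kwargs": {
  "moves": [
    {"x": 0, "y": 0, "z": 0.1, "ax": 0, "ay": 0, "az": 0, "hand": 0.5},
    {"x": 0, "y": 0, "z": 0, "ax": 0, "ay": 0, "az": 0, "hand": 0},
    {"x": 0, "y": 0, "z": 0, "ax": 0, "ay": 0, "az": 0, "hand": 0},
    {"x": 0, "y": 0, "z": 0, "ax": 0, "ay": 0, "az": 0, "hand": 0},
    {"x": 0, "y": 0, "z": 0, "ax": 0, "ay": 0, "az": 0, "hand": 0}
  ]
}}

```text
clock: 11.05
eef_pos: [0.6501, -0.2386, 0.0055]
ee_rot: [1.598, 2.704, -0.0]
ft_force: [0.2, -1.1, 1.6]
gripper_width: 0.0154
finger_force: 30.0
```

>>> {"fn": "step_arm", "kwargs": {
  "moves": [
    {"x": 0, "y": 0, "z": -1, "ax": 0, "ay": 0, "az": 0, "hand": 0},
    {"x": 0, "y": 0, "z": -1, "ax": 0, "ay": 0, "az": 0, "hand": 0},
    {"x": 0, "y": 0, "z": -1, "ax": 0, "ay": 0, "az": 0, "hand": 0},
    {"x": 0, "y": 0, "z": -1, "ax": 0, "ay": 0, "az": 0, "hand": 0},
    {"x": 0, "y": 0, "z": -1, "ax": 0, "ay": 0, "az": 0, "hand": 0}
  ]
}}

```text
clock: 11.68
eef_pos: [0.6498, -0.2385, 0.1066]
ee_rot: [1.598, 2.704, -0.0]
ft_force: [0.1, 0.1, 0.1]
gripper_width: 0.0156
finger_force: 30.0
```

>>> {"fn": "step_arm", "kwargs": {
  "moves": [
    {"x": 0, "y": -1, "z": 0, "ax": 0, "ay": 0, "az": 0, "hand": 0},
    {"x": 0, "y": -1, "z": 0, "ax": 0, "ay": 0, "az": 0, "hand": 0},
    {"x": 0, "y": -1, "z": 0, "ax": 0, "ay": 0, "az": 0, "hand": 0},
    {"x": 0, "y": -1, "z": 0, "ax": 0, "ay": 0, "az": 0, "hand": 0},
    {"x": 0, "y": -1, "z": 0, "ax": 0, "ay": 0, "az": 0, "hand": 0}
  ]
}}

```text
clock: 12.3
eef_pos: [0.5604, -0.2875, 0.1044]
ee_rot: [-1.598, -2.704, 0.0]
ft_force: [-0.2, -0.1, -0.5]
gripper_width: 0.0155
finger_force: 30.0
```

>>> {"fn": "step_arm", "kwargs": {
  "moves": [
    {"x": 0.15, "y": -1, "z": 0, "ax": 0, "ay": 0, "az": 0, "hand": 0},
    {"x": 0.15, "y": -1, "z": 0, "ax": 0, "ay": 0, "az": 0, "hand": 0},
    {"x": 0, "y": -1, "z": 0, "ax": 0, "ay": 0, "az": 0, "hand": 0},
    {"x": 0, "y": -0.22, "z": 0, "ax": 0, "ay": 0, "az": 0.56, "hand": 0},
    {"x": 0, "y": 0, "z": 0, "ax": 0, "ay": 0, "az": 1, "hand": 0}
  ]
}}

```text
clock: 12.92
eef_pos: [0.5024, -0.3128, 0.1048]
ee_rot: [1.785, 2.585, 0.001]
ft_force: [0.3, -0.6, -0.4]
gripper_width: 0.0153
finger_force: 30.0
```

>>> {"fn": "step_arm", "kwargs": {
  "moves": [
    {"x": 0, "y": 0, "z": 0, "ax": 0, "ay": 0, "az": 1, "hand": 0},
    {"x": 0, "y": 0, "z": 0, "ax": 0, "ay": 0, "az": 1, "hand": 0}
  ]
}}

```text
clock: 13.18
eef_pos: [0.5034, -0.3119, 0.1049]
ee_rot: [2.002, 2.42, 0.001]
ft_force: [0.1, 0.2, 0.1]
gripper_width: 0.0155
finger_force: 30.0
```

Run:
```python
from h import *
plan([.5036,-.313,.028],11.2)
```

```text
t 13.175 pos [ 0.5034 -0.3119  0.1049] toolx ang 100.82 tooly 10.82 tilt [ 0.     0.001 -1.   ]
shift units xyz [-0.05 -0.    3.85] rows 4.0
turn az units -0.08 (world deg 0.4 ) q7 0.26
```

>>> {"fn": "step_arm", "kwargs": {
  "moves": [
    {"x": 0, "y": 0, "z": 1, "ax": 0, "ay": 0, "az": 0, "hand": 0},
    {"x": 0, "y": 0, "z": 1, "ax": 0, "ay": 0, "az": 0, "hand": 0},
    {"x": 0, "y": 0, "z": 1, "ax": 0, "ay": 0, "az": 0, "hand": 0},
    {"x": 0, "y": 0, "z": 0.9, "ax": 0, "ay": 0, "az": 0, "hand": 0},
    {"x": 0, "y": 0, "z": 0, "ax": 0, "ay": 0, "az": 0, "hand": 0.25}
  ]
}}

```text
clock: 13.8
eef_pos: [0.5015, -0.3115, 0.0245]
ee_rot: [-1.994, -2.423, 0.0]
ft_force: [-1.3, -0.7, 1.4]
gripper_width: 0.021
finger_force: 0.0
```

>>> {"fn": "step_arm", "kwargs": {
  "moves": [
    {"x": 0, "y": 0, "z": 0, "ax": 0, "ay": 0, "az": 0, "hand": 0.25},
    {"x": 0, "y": 0, "z": -1, "ax": 0, "ay": 0, "az": 0, "hand": 0.25},
    {"x": 0, "y": 0, "z": -1, "ax": 0, "ay": 0, "az": 0, "hand": 0.25},
    {"x": 0, "y": 0, "z": -1, "ax": 0, "ay": 0, "az": 0, "hand": 0.25},
    {"x": 0, "y": 0, "z": -0.9, "ax": 0, "ay": 0, "az": 0, "hand": 0.25}
  ]
}}

```text
clock: 14.42
eef_pos: [0.5033, -0.3128, 0.1071]
ee_rot: [1.996, 2.423, -0.0]
ft_force: [0.3, -0.6, -0.7]
gripper_width: 0.023
finger_force: 0.0
```

Run:
```python
from h import *
def dark(n,im,u0,u1,v0,v1,z,th=70):
    g=cv2.resize(im[v0:v1,u0:u1],None,fx=4,fy=4,interpolation=2).max(2)
    m=(g<th).astype(np.uint8);k,l,s,c=cv2.connectedComponentsWithStats(m);i=1+np.argmax(s[1:,4])
    v,u=np.nonzero(l==i);W=np.array([ray(n,a/4+u0-.375,b/4+v0-.375,z)[:2] for a,b in zip(u,v)])*1000
    print(n,s[i,4],cv2.minAreaRect(W.astype(np.float32)),W.mean(0).round(1),"pca",np.degrees(np.arctan2(*np.linalg.eigh(np.cov(W.T))[1][:,1][::-1])).round(1))
for n,f in(("top","pics/top0.png"),("top","pics/t1.png"),):
    dark(n,cv2.imread(f),315,340,165,190,.012)
for f in ("pics/scene0.png","pics/s1.png"): dark("scene",cv2.imread(f),282,308,234,258,.008)
im,d,P=shot("scene","s3");dark("scene",im,282,308,234,258,.008);blobs(P,.006,.03,[.58,.68,-.36,0],20)
plan([.633,-.0625,.004])
```

```text
top 346 ((629.5912475585938, -60.95981216430664), (27.12045669555664, 11.203660011291504), 86.44265747070312) [629.5 -60.8] pca 85.5
top 351 ((629.5726318359375, -60.980255126953125), (27.170778274536133, 11.219640731811523), 86.30530548095703) [629.5 -60.9] pca 85.5
scene 738 ((636.2649536132812, -60.92471694946289), (36.470333099365234, 21.2213134765625), 84.80168914794922) [636.1 -60.5] pca 76.4
scene 736 ((636.2649536132812, -60.92471694946289), (36.470333099365234, 21.2213134765625), 84.80168914794922) [636.1 -60.5] pca 76.3
scene 757 ((636.2649536132812, -60.92471694946289), (36.470333099365234, 21.2213134765625), 84.80168914794922) [635.9 -60.3] pca 78.3
px [270.8 240.3] n 82 xy 636.5 -137.5 mean [ 638.6 -136.4   11.9] wh 36.0 25.9 a 73.2 z [ 8.5 12.1 14.3]
px [294.  245.9] n 44 xy 632.9 -61.8 mean [635.2 -63.   11.3] wh 32.4 18.3 a 76.2 z [ 8.  11.2 14.8]
t 14.475 pos [ 0.5046 -0.3133  0.1091] toolx ang 101.05 tooly 11.05 tilt [-0.004  0.003 -1.   ]
shift units xyz [11.1   8.69  5.24] rows 12.0
```

>>> {"fn": "step_arm", "kwargs": {
  "moves": [
    {"x": 0.92, "y": 0.72, "z": 0, "ax": 0, "ay": 0, "az": 0, "hand": 0.5},
    {"x": 0.92, "y": 0.72, "z": 0, "ax": 0, "ay": 0, "az": 0, "hand": 0.5},
    {"x": 0.92, "y": 0.72, "z": 0, "ax": 0, "ay": 0, "az": 0, "hand": 0.5},
    {"x": 0.92, "y": 0.72, "z": 0, "ax": 0, "ay": 0, "az": 0, "hand": 0.5},
    {"x": 0.92, "y": 0.72, "z": 0, "ax": 0, "ay": 0, "az": 0, "hand": 0.5}
  ]
}}

```text
clock: 15.1
eef_pos: [0.556, -0.2078, 0.105]
ee_rot: [1.997, 2.425, -0.0]
ft_force: [0.1, -0.2, -0.3]
gripper_width: 0.0459
finger_force: 0.0
```

>>> {"fn": "step_arm", "kwargs": {
  "moves": [
    {"x": 0.92, "y": 0.72, "z": 0, "ax": 0, "ay": 0, "az": 0, "hand": 0.5},
    {"x": 0.92, "y": 0.72, "z": 0, "ax": 0, "ay": 0, "az": 0, "hand": 0.5},
    {"x": 0.92, "y": 0.72, "z": 0, "ax": 0, "ay": 0, "az": 0, "hand": 0.5},
    {"x": 0.92, "y": 0.72, "z": 0, "ax": 0, "ay": 0, "az": 0, "hand": 0.5},
    {"x": 0.92, "y": 0.72, "z": 0, "ax": 0, "ay": 0, "az": 0, "hand": 0.5}
  ]
}}

```text
clock: 15.72
eef_pos: [0.609, -0.1037, 0.1049]
ee_rot: [1.997, 2.425, -0.0]
ft_force: [-0.2, 0.1, 0.6]
gripper_width: 0.0453
finger_force: 0.0
```

>>> {"fn": "step_arm", "kwargs": {
  "moves": [
    {"x": 0.92, "y": 0.72, "z": 0, "ax": 0, "ay": 0, "az": 0, "hand": 0.5},
    {"x": 0.95, "y": 0.75, "z": 0, "ax": 0, "ay": 0, "az": 0.2, "hand": 0.5},
    {"x": 0, "y": 0, "z": 0, "ax": 0, "ay": 0, "az": 1, "hand": 0.5},
    {"x": 0, "y": 0, "z": 0, "ax": 0, "ay": 0, "az": 1, "hand": 0.5},
    {"x": 0, "y": 0, "z": 0, "ax": 0, "ay": 0, "az": 1, "hand": 0.5}
  ]
}}

```text
clock: 16.35
eef_pos: [0.6304, -0.0618, 0.1049]
ee_rot: [-2.318, -2.12, 0.0]
ft_force: [-0.2, -0.8, -0.4]
gripper_width: 0.0458
finger_force: 0.0
```

Run:
```python
from h import *
plan([.633,-.062,.004],-5)
```

```text
t 16.35 pos [ 0.6304 -0.0618  0.1049] toolx ang 84.9 tooly -5.1 tilt [ 0. -0. -1.]
shift units xyz [0.   0.13 5.04] rows 6.0
turn az units -0.02 (world deg 0.1 ) q7 -0.43
```

>>> {"fn": "step_arm", "kwargs": {
  "moves": [
    {"x": 0, "y": 0.13, "z": 1, "ax": 0, "ay": 0, "az": 0, "hand": 0.5},
    {"x": 0, "y": 0, "z": 1, "ax": 0, "ay": 0, "az": 0, "hand": 0.5},
    {"x": 0, "y": 0, "z": 1, "ax": 0, "ay": 0, "az": 0, "hand": 0.5},
    {"x": 0, "y": 0, "z": 1, "ax": 0, "ay": 0, "az": 0, "hand": 0.5},
    {"x": 0, "y": 0, "z": 1, "ax": 0, "ay": 0, "az": 0, "hand": 0.5}
  ]
}}

```text
clock: 16.98
eef_pos: [0.6328, -0.0621, 0.0029]
ee_rot: [-2.314, -2.123, 0.001]
ft_force: [0.0, 0.1, -1.1]
gripper_width: 0.0461
finger_force: 0.0
```

>>> {"fn": "step_arm", "kwargs": {
  "moves": [
    {"x": 0, "y": 0, "z": 0, "ax": 0, "ay": 0, "az": 0, "hand": 0.5},
    {"x": 0, "y": 0, "z": 0, "ax": 0, "ay": 0, "az": 0, "hand": 0},
    {"x": 0, "y": 0, "z": 0, "ax": 0, "ay": 0, "az": 0, "hand": 0},
    {"x": 0, "y": 0, "z": 0, "ax": 0, "ay": 0, "az": 0, "hand": 0},
    {"x": 0, "y": 0, "z": 0, "ax": 0, "ay": 0, "az": 0, "hand": 0}
  ]
}}

```text
clock: 17.6
eef_pos: [0.6335, -0.0623, 0.0054]
ee_rot: [2.315, 2.123, 0.001]
ft_force: [-0.3, -0.8, 2.5]
gripper_width: 0.0175
finger_force: 30.0
```

>>> {"fn": "step_arm", "kwargs": {
  "moves": [
    {"x": 0, "y": 0, "z": -1, "ax": 0, "ay": 0, "az": 0, "hand": 0},
    {"x": 0, "y": 0, "z": -1, "ax": 0, "ay": 0, "az": 0, "hand": 0},
    {"x": 0, "y": 0, "z": -1, "ax": 0, "ay": 0, "az": 0, "hand": 0},
    {"x": 0, "y": 0, "z": -1, "ax": 0, "ay": 0, "az": 0, "hand": 0},
    {"x": 0, "y": 0, "z": -1, "ax": 0, "ay": 0, "az": 0, "hand": 0}
  ]
}}

```text
clock: 18.23
eef_pos: [0.6332, -0.0622, 0.1065]
ee_rot: [2.315, 2.123, 0.0]
ft_force: [-0.1, 0.4, 0.5]
gripper_width: 0.0174
finger_force: 30.0
```

>>> {"fn": "step_arm", "kwargs": {
  "moves": [
    {"x": -0.95, "y": -0.44, "z": 0, "ax": 0, "ay": 0, "az": 0, "hand": 0},
    {"x": -0.95, "y": -0.44, "z": 0, "ax": 0, "ay": 0, "az": 0, "hand": 0},
    {"x": -0.95, "y": -0.44, "z": 0, "ax": 0, "ay": 0, "az": 0, "hand": 0},
    {"x": -0.95, "y": -0.44, "z": 0, "ax": 0, "ay": 0, "az": 0, "hand": 0},
    {"x": -0.95, "y": -0.44, "z": 0, "ax": 0, "ay": 0, "az": 0, "hand": 0}
  ]
}}

```text
clock: 18.85
eef_pos: [0.5792, -0.1551, 0.1038]
ee_rot: [-2.316, -2.121, 0.002]
ft_force: [0.1, 0.3, -0.6]
gripper_width: 0.0178
finger_force: 30.0
```

>>> {"fn": "step_arm", "kwargs": {
  "moves": [
    {"x": -0.95, "y": -0.44, "z": 0, "ax": 0, "ay": 0, "az": 0, "hand": 0},
    {"x": -0.95, "y": -0.44, "z": 0, "ax": 0, "ay": 0, "az": 0, "hand": 0},
    {"x": -0.95, "y": -0.44, "z": 0, "ax": 0, "ay": 0, "az": 0, "hand": 0},
    {"x": -0.95, "y": -0.44, "z": 0, "ax": 0, "ay": 0, "az": 0, "hand": 0},
    {"x": -0.95, "y": -0.44, "z": 0, "ax": 0, "ay": 0, "az": 0, "hand": 0}
  ]
}}

```text
clock: 19.48
eef_pos: [0.5283, -0.2451, 0.1047]
ee_rot: [2.315, 2.123, -0.0]
ft_force: [0.8, 0.3, -0.9]
gripper_width: 0.0177
finger_force: 30.0
```

>>> {"fn": "step_arm", "kwargs": {
  "moves": [
    {"x": -0.95, "y": -0.44, "z": 0, "ax": 0, "ay": 0, "az": 0, "hand": 0},
    {"x": -0.95, "y": -0.44, "z": 0, "ax": 0, "ay": 0, "az": 0, "hand": 0},
    {"x": -0.95, "y": -0.44, "z": 0, "ax": 0, "ay": 0, "az": 0, "hand": 0},
    {"x": -0.95, "y": -0.44, "z": 0, "ax": 0, "ay": 0, "az": 0, "hand": 0},
    {"x": 0, "y": 0, "z": 0, "ax": 0, "ay": 0, "az": -1, "hand": 0}
  ]
}}

```text
clock: 20.1
eef_pos: [0.4857, -0.3196, 0.1046]
ee_rot: [2.222, 2.22, -0.002]
ft_force: [-0.4, -0.1, 0.2]
gripper_width: 0.0176
finger_force: 30.0
```

>>> {"fn": "step_arm", "kwargs": {
  "moves": [
    {"x": 0, "y": 0, "z": 0, "ax": 0, "ay": 0, "az": -1, "hand": 0},
    {"x": 0, "y": 0, "z": 0, "ax": 0, "ay": 0, "az": -1, "hand": 0},
    {"x": 0, "y": 0, "z": 0, "ax": 0, "ay": 0, "az": -0.25, "hand": 0}
  ]
}}

```text
clock: 20.48
eef_pos: [0.4871, -0.3171, 0.1047]
ee_rot: [-1.992, -2.429, -0.0]
ft_force: [1.1, 0.6, -0.5]
gripper_width: 0.0177
finger_force: 30.0
```

Run:
```python
from h import *
plan([.4869,-.3163,.028],11.2);print(bot.sense()["gripper_width"])
im,d,P=shot("scene","s4");blobs(P,.006,.03,[.58,.68,-.36,0],20);blobs(P,.006,.03,[.43,.55,.41,.49],20)
```

```text
t 20.475 pos [ 0.4871 -0.3171  0.1047] toolx ang 101.3 tooly 11.3 tilt [ 0.  0. -1.]
shift units xyz [ 0.04 -0.    3.83] rows 4.0
turn az units 0.02 (world deg -0.1 ) q7 0.29
0.017656428638288563
px [270.8 240.3] n 82 xy 637.0 -136.5 mean [ 638.1 -136.5   11.6] wh 38.7 26.3 a 74.0 z [ 9.6 11.8 14.5]
px [484.3 261.3] n 143 xy 493.5 451.0 mean [496.2 450.8  12.5] wh 27.5 51.5 a 62.3 z [ 9.2 12.9 15.2]
```

>>> {"fn": "step_arm", "kwargs": {
  "moves": [
    {"x": 0, "y": 0, "z": 1, "ax": 0, "ay": 0, "az": 0, "hand": 0},
    {"x": 0, "y": 0, "z": 1, "ax": 0, "ay": 0, "az": 0, "hand": 0},
    {"x": 0, "y": 0, "z": 1, "ax": 0, "ay": 0, "az": 0, "hand": 0},
    {"x": 0, "y": 0, "z": 0.85, "ax": 0, "ay": 0, "az": 0, "hand": 0},
    {"x": 0, "y": 0, "z": 0, "ax": 0, "ay": 0, "az": 0, "hand": 0.25}
  ]
}}

```text
clock: 21.15
eef_pos: [0.4863, -0.3156, 0.0257]
ee_rot: [-1.989, -2.427, 0.0]
ft_force: [0.5, 0.2, 0.0]
gripper_width: 0.0221
finger_force: 0.0
```

>>> {"fn": "step_arm", "kwargs": {
  "moves": [
    {"x": 0, "y": 0, "z": 0, "ax": 0, "ay": 0, "az": 0, "hand": 0.25},
    {"x": 0, "y": 0, "z": -1, "ax": 0, "ay": 0, "az": 0, "hand": 0.25},
    {"x": 0, "y": 0, "z": -1, "ax": 0, "ay": 0, "az": 0, "hand": 0.25},
    {"x": 0, "y": 0, "z": -1, "ax": 0, "ay": 0, "az": 0, "hand": 0.25},
    {"x": 0, "y": 0, "z": -0.85, "ax": 0, "ay": 0, "az": 0, "hand": 0.25}
  ]
}}

```text
clock: 21.78
eef_pos: [0.488, -0.3169, 0.1071]
ee_rot: [1.991, 2.428, -0.0]
ft_force: [-0.3, 0.1, 0.5]
gripper_width: 0.0229
finger_force: 0.0
```

>>> {"fn": "step_arm", "kwargs": {
  "moves": [
    {"x": 0.73, "y": 0.9, "z": 0, "ax": 0, "ay": 0, "az": 0, "hand": 0.55},
    {"x": 0.73, "y": 0.9, "z": 0, "ax": 0, "ay": 0, "az": 0, "hand": 0.55},
    {"x": 0.73, "y": 0.9, "z": 0, "ax": 0, "ay": 0, "az": 0, "hand": 0.55},
    {"x": 0.73, "y": 0.9, "z": 0, "ax": 0, "ay": 0, "az": 0, "hand": 0.55},
    {"x": 0.73, "y": 0.9, "z": 0, "ax": 0, "ay": 0, "az": 0, "hand": 0.55}
  ]
}}

```text
clock: 22.4
eef_pos: [0.5619, -0.2269, 0.1057]
ee_rot: [1.992, 2.429, -0.0]
ft_force: [0.7, 0.5, 0.2]
gripper_width: 0.0503
finger_force: 0.0
```

>>> {"fn": "step_arm", "kwargs": {
  "moves": [
    {"x": 0.73, "y": 0.9, "z": 0, "ax": 0, "ay": 0, "az": 0, "hand": 0.55},
    {"x": 0.73, "y": 0.9, "z": 0, "ax": 0, "ay": 0, "az": 0, "hand": 0.55},
    {"x": 0.73, "y": 0.9, "z": 0, "ax": 0, "ay": 0, "az": 0, "hand": 0.55},
    {"x": 0.73, "y": 0.9, "z": 0, "ax": 0, "ay": 0, "az": 0, "hand": 0.55},
    {"x": 0.73, "y": 0.9, "z": 0, "ax": 0, "ay": 0, "az": 0, "hand": 0.55}
  ]
}}

```text
clock: 23.02
eef_pos: [0.6359, -0.1377, 0.1057]
ee_rot: [1.992, 2.429, 0.0]
ft_force: [0.1, 1.1, 0.3]
gripper_width: 0.0502
finger_force: 0.0
```

>>> {"fn": "step_arm", "kwargs": {
  "moves": [
    {"x": 0, "y": 0, "z": 0, "ax": 0, "ay": 0, "az": 1, "hand": 0.55},
    {"x": 0, "y": 0, "z": 0, "ax": 0, "ay": 0, "az": 1, "hand": 0.55},
    {"x": 0, "y": 0, "z": 0, "ax": 0, "ay": 0, "az": 1, "hand": 0.55},
    {"x": 0, "y": 0, "z": 0, "ax": 0, "ay": 0, "az": 1, "hand": 0.55},
    {"x": 0, "y": 0, "z": 0, "ax": 0, "ay": 0, "az": 1, "hand": 0.55}
  ]
}}

```text
clock: 23.65
eef_pos: [0.6354, -0.1381, 0.1057]
ee_rot: [2.473, 1.937, 0.001]
ft_force: [-1.0, -0.0, 0.3]
gripper_width: 0.0505
finger_force: 0.0
```

>>> {"fn": "step_arm", "kwargs": {
  "moves": [
    {"x": 0, "y": 0, "z": 0, "ax": 0, "ay": 0, "az": 1, "hand": 0.55}
  ]
}}

```text
clock: 23.78
eef_pos: [0.6354, -0.1381, 0.1057]
ee_rot: [2.555, 1.827, 0.001]
ft_force: [-0.6, 0.7, -0.2]
gripper_width: 0.0504
finger_force: 0.0
```

Run:
```python
from h import *
plan([.6355,-.1375,.004],-19)
im,d,P=shot("scene","s5");blobs(P,.006,.03,[.58,.68,-.36,0],20);blobs(P,.006,.03,[.43,.55,.41,.49],20)
im2,d,P=shot("top","t5")
cv2.imwrite("pics/t5c.png",np.hstack([cv2.resize(im[180:260,200:320],(480,320),interpolation=2),cv2.resize(im2[180:240,370:430],(320,320),interpolation=2)]))
blobs(P,.046,.07,[.43,.59,-.38,-.25],5)
```

```text
t 23.775 pos [ 0.6354 -0.1381  0.1057] toolx ang 71.13 tooly -18.87 tilt [ 0.  0. -1.]
shift units xyz [ 0.03 -0.01  5.08] rows 6.0
turn az units 0.03 (world deg -0.1 ) q7 -0.51
px [270.7 240.3] n 82 xy 637.2 -137.3 mean [ 638.4 -136.8   11.7] wh 36.7 26.4 a 68.1 z [ 9.  12.  14.4]
px [484.4 261.3] n 143 xy 492.5 451.7 mean [496.4 450.9  12.6] wh 27.8 50.7 a 60.5 z [ 9.3 13.1 15.5]
px [407.6 208.1] n 64 xy 507.0 -337.2 mean [ 511.2 -339.7   54.2] wh 109.8 27.0 a 17.8 z [48.5 53.9 60. ]
```

View pics/t5c.png

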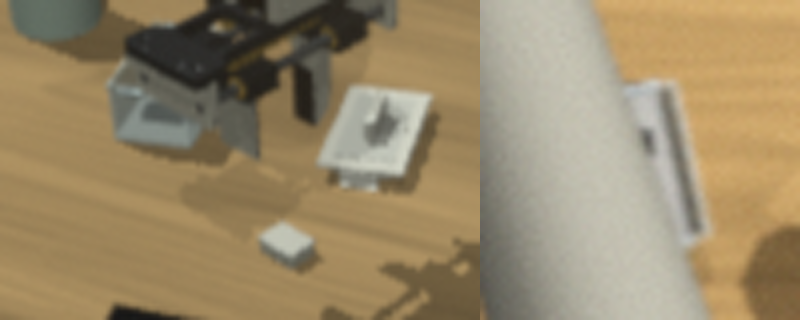

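>>> {"fn": "step_arm", "kwargs": {
  "moves": [
    {"x": 0, "y": 0, "z": 1, "ax": 0, "ay": 0, "az": 0, "hand": 0.55},
    {"x": 0, "y": 0, "z": 1, "ax": 0, "ay": 0, "az": 0, "hand": 0.55},
    {"x": 0, "y": 0, "z": 1, "ax": 0, "ay": 0, "az": 0, "hand": 0.55},
    {"x": 0, "y": 0, "z": 1, "ax": 0, "ay": 0, "az": 0, "hand": 0.55},
    {"x": 0, "y": 0, "z": 1, "ax": 0, "ay": 0, "az": 0, "hand": 0.55}
  ]
}}

```text
clock: 24.5
eef_pos: [0.635, -0.1379, 0.0029]
ee_rot: [-2.552, -1.831, 0.001]
ft_force: [-0.2, -0.5, -0.4]
gripper_width: 0.0505
finger_force: 0.0
```

>>> {"fn": "step_arm", "kwargs": {
  "moves": [
    {"x": 0, "y": 0, "z": 0, "ax": 0, "ay": 0, "az": 0, "hand": 0.55},
    {"x": 0, "y": 0, "z": 0, "ax": 0, "ay": 0, "az": 0, "hand": 0},
    {"x": 0, "y": 0, "z": 0, "ax": 0, "ay": 0, "az": 0, "hand": 0},
    {"x": 0, "y": 0, "z": 0, "ax": 0, "ay": 0, "az": 0, "hand": 0},
    {"x": 0, "y": 0, "z": 0, "ax": 0, "ay": 0, "az": 0, "hand": 0}
  ]
}}

```text
clock: 25.12
eef_pos: [0.6357, -0.1382, 0.0054]
ee_rot: [2.552, 1.831, 0.001]
ft_force: [-0.0, -0.4, 3.7]
gripper_width: 0.0238
finger_force: 30.0
```

>>> {"fn": "step_arm", "kwargs": {
  "moves": [
    {"x": 0, "y": 0, "z": -1, "ax": 0, "ay": 0, "az": 0, "hand": 0},
    {"x": 0, "y": 0, "z": -1, "ax": 0, "ay": 0, "az": 0, "hand": 0},
    {"x": 0, "y": 0, "z": -1, "ax": 0, "ay": 0, "az": 0, "hand": 0},
    {"x": 0, "y": 0, "z": -1, "ax": 0, "ay": 0, "az": 0, "hand": 0},
    {"x": 0, "y": 0, "z": -1, "ax": 0, "ay": 0, "az": 0, "hand": 0}
  ]
}}

```text
clock: 25.75
eef_pos: [0.6355, -0.1382, 0.1065]
ee_rot: [2.552, 1.831, 0.001]
ft_force: [0.7, 0.7, -0.3]
gripper_width: 0.0237
finger_force: 30.0
```

>>> {"fn": "step_arm", "kwargs": {
  "moves": [
    {"x": -0.92, "y": -0.26, "z": 0, "ax": 0, "ay": 0, "az": 0, "hand": 0},
    {"x": -0.92, "y": -0.26, "z": 0, "ax": 0, "ay": 0, "az": 0, "hand": 0},
    {"x": -0.92, "y": -0.26, "z": 0, "ax": 0, "ay": 0, "az": 0, "hand": 0},
    {"x": -0.92, "y": -0.26, "z": 0, "ax": 0, "ay": 0, "az": 0, "hand": 0},
    {"x": -0.92, "y": -0.26, "z": 0, "ax": 0, "ay": 0, "az": 0, "hand": 0}
  ]
}}

```text
clock: 26.38
eef_pos: [0.58, -0.2183, 0.1043]
ee_rot: [-2.553, -1.83, 0.001]
ft_force: [0.2, -0.2, 0.3]
gripper_width: 0.0236
finger_force: 30.0
```

>>> {"fn": "step_arm", "kwargs": {
  "moves": [
    {"x": -0.92, "y": -0.26, "z": 0, "ax": 0, "ay": 0, "az": 0, "hand": 0},
    {"x": -0.92, "y": -0.26, "z": 0, "ax": 0, "ay": 0, "az": 0, "hand": 0},
    {"x": -0.92, "y": -0.26, "z": 0, "ax": 0, "ay": 0, "az": 0, "hand": 0},
    {"x": -0.92, "y": -0.26, "z": 0, "ax": 0, "ay": 0, "az": 0, "hand": 0},
    {"x": -0.92, "y": -0.26, "z": 0, "ax": 0, "ay": 0, "az": 0, "hand": 0}
  ]
}}

```text
clock: 27.0
eef_pos: [0.5264, -0.2967, 0.1048]
ee_rot: [2.553, 1.831, 0.0]
ft_force: [-0.1, -0.2, -0.6]
gripper_width: 0.0235
finger_force: 30.0
```

>>> {"fn": "step_arm", "kwargs": {
  "moves": [
    {"x": -0.92, "y": -0.24, "z": 0, "ax": 0, "ay": 0, "az": 0, "hand": 0},
    {"x": 0, "y": 0, "z": 0, "ax": 0, "ay": 0, "az": -1, "hand": 0},
    {"x": 0, "y": 0, "z": 0, "ax": 0, "ay": 0, "az": -1, "hand": 0},
    {"x": 0, "y": 0, "z": 0, "ax": 0, "ay": 0, "az": -1, "hand": 0},
    {"x": 0, "y": 0, "z": 0, "ax": 0, "ay": 0, "az": -1, "hand": 0}
  ]
}}

```text
clock: 27.62
eef_pos: [0.5163, -0.3122, 0.1047]
ee_rot: [2.193, 2.25, 0.0]
ft_force: [-0.4, -0.3, 0.1]
gripper_width: 0.0234
finger_force: 30.0
```

>>> {"fn": "step_arm", "kwargs": {
  "moves": [
    {"x": 0, "y": 0, "z": 0, "ax": 0, "ay": 0, "az": -1, "hand": 0},
    {"x": 0, "y": 0, "z": 0, "ax": 0, "ay": 0, "az": -1, "hand": 0},
    {"x": 0, "y": 0, "z": 0, "ax": 0, "ay": 0, "az": 0, "hand": 0}
  ]
}}

```text
clock: 28.0
eef_pos: [0.5163, -0.3121, 0.1046]
ee_rot: [-1.993, -2.428, -0.0]
ft_force: [1.1, 0.6, -0.7]
gripper_width: 0.0236
finger_force: 30.0
```

Run:
```python
from h import *
plan([.5164,-.3105,.031],11.2);print(bot.sense()["gripper_width"])
```

```text
t 28.0 pos [ 0.5163 -0.3121  0.1046] toolx ang 101.24 tooly 11.24 tilt [ 0.  0. -1.]
shift units xyz [0.08 0.02 3.68] rows 4.0
turn az units 0.01 (world deg -0.0 ) q7 0.27
0.023610361152727057
```

>>> {"fn": "step_arm", "kwargs": {
  "moves": [
    {"x": 0.08, "y": 0, "z": 1, "ax": 0, "ay": 0, "az": 0, "hand": 0},
    {"x": 0, "y": 0, "z": 1, "ax": 0, "ay": 0, "az": 0, "hand": 0},
    {"x": 0, "y": 0, "z": 1, "ax": 0, "ay": 0, "az": 0, "hand": 0},
    {"x": 0, "y": 0, "z": 0.7, "ax": 0, "ay": 0, "az": 0, "hand": 0},
    {"x": 0, "y": 0, "z": 0, "ax": 0, "ay": 0, "az": 0, "hand": 0.33}
  ]
}}

```text
clock: 28.62
eef_pos: [0.5154, -0.3093, 0.029]
ee_rot: [-1.99, -2.428, 0.0]
ft_force: [0.1, 0.5, 0.5]
gripper_width: 0.0287
finger_force: 0.0
```

>>> {"fn": "step_arm", "kwargs": {
  "moves": [
    {"x": 0, "y": 0, "z": 0, "ax": 0, "ay": 0, "az": 0, "hand": 0.33},
    {"x": 0, "y": 0, "z": -1, "ax": 0, "ay": 0, "az": 0, "hand": 0.33},
    {"x": 0, "y": 0, "z": -1, "ax": 0, "ay": 0, "az": 0, "hand": 0.33},
    {"x": 0, "y": 0, "z": -1, "ax": 0, "ay": 0, "az": 0, "hand": 0.33},
    {"x": 0, "y": 0, "z": -0.7, "ax": 0, "ay": 0, "az": 0, "hand": 0.33}
  ]
}}

```text
clock: 29.25
eef_pos: [0.5171, -0.3105, 0.1072]
ee_rot: [1.99, 2.427, 0.0]
ft_force: [-0.3, 0.8, -0.0]
gripper_width: 0.0302
finger_force: 0.0
```

>>> {"fn": "step_arm", "kwargs": {
  "moves": [
    {"x": 0.99, "y": 0.17, "z": -0.5, "ax": 0, "ay": 0, "az": 0, "hand": 0.6},
    {"x": 0.99, "y": 0.17, "z": -0.5, "ax": 0, "ay": 0, "az": 0, "hand": 0.6},
    {"x": 0.99, "y": 0.17, "z": -0.5, "ax": 0, "ay": 0, "az": 0, "hand": 0.6},
    {"x": 0.99, "y": 0.17, "z": -0.5, "ax": 0, "ay": 0, "az": 0, "hand": 0.6},
    {"x": 0.99, "y": 0.17, "z": -0.5, "ax": 0, "ay": 0, "az": 0, "hand": 0.6}
  ]
}}

```text
clock: 29.88
eef_pos: [0.5135, -0.2078, 0.1553]
ee_rot: [-1.991, -2.43, 0.0]
ft_force: [-0.2, -0.5, -0.1]
gripper_width: 0.0546
finger_force: 0.0
```

>>> {"fn": "step_arm", "kwargs": {
  "moves": [
    {"x": 0.99, "y": 0.17, "z": -0.5, "ax": 0, "ay": 0, "az": 0, "hand": 0.6},
    {"x": 0.99, "y": 0.17, "z": -0.5, "ax": 0, "ay": 0, "az": 0, "hand": 0.6},
    {"x": 0.99, "y": 0.17, "z": -0.5, "ax": 0, "ay": 0, "az": 0, "hand": 0.6},
    {"x": 0.99, "y": 0.17, "z": -0.5, "ax": 0, "ay": 0, "az": 0, "hand": 0.6},
    {"x": 0.99, "y": 0.17, "z": -0.5, "ax": 0, "ay": 0, "az": 0, "hand": 0.6}
  ]
}}

```text
clock: 30.5
eef_pos: [0.5108, -0.1079, 0.2054]
ee_rot: [1.992, 2.429, 0.0]
ft_force: [0.1, -0.2, -1.1]
gripper_width: 0.0554
finger_force: 0.0
```

>>> {"fn": "step_arm", "kwargs": {
  "moves": [
    {"x": 0.99, "y": 0.17, "z": -0.5, "ax": 0, "ay": 0, "az": 0, "hand": 0.6},
    {"x": 0.99, "y": 0.17, "z": -0.5, "ax": 0, "ay": 0, "az": 0, "hand": 0.6},
    {"x": 0.99, "y": 0.17, "z": -0.5, "ax": 0, "ay": 0, "az": 0, "hand": 0.6},
    {"x": 0.99, "y": 0.17, "z": -0.5, "ax": 0, "ay": 0, "az": 0, "hand": 0.6},
    {"x": 0.99, "y": 0.17, "z": -0.5, "ax": 0, "ay": 0, "az": 0, "hand": 0.6}
  ]
}}

```text
clock: 31.12
eef_pos: [0.5081, -0.0074, 0.2554]
ee_rot: [1.992, 2.429, 0.0]
ft_force: [-0.0, 0.8, -0.2]
gripper_width: 0.0549
finger_force: 0.0
```

Run:
```python
from h import *
plan([.493,.451,.25],61)
im,d,P=shot("scene","s6");blobs(P,.006,.03,[.43,.55,.41,.49],20)
im2,d,P=shot("top","t6")
cv2.imwrite("pics/t6c.png",np.hstack([cv2.resize(im[180:260,200:320],(480,320),interpolation=2),cv2.resize(im2[180:240,370:430],(320,320),interpolation=2)]))
blobs(P,.046,.07,[.43,.59,-.38,-.25],5)
```

```text
t 31.125 pos [ 0.5081 -0.0074  0.2554] toolx ang 101.3 tooly 11.3 tilt [-0.  0. -1.]
shift units xyz [22.63  3.75  0.27] rows 23.0
turn az units -9.94 (world deg 49.7 ) q7 -0.11
px [484.3 261.2] n 138 xy 492.5 451.2 mean [495.9 450.7  12.6] wh 26.8 52.7 a 60.4 z [ 9.4 13.1 15.1]
px [400.5 210.8] n 142 xy 501.7 -313.6 mean [ 502.4 -314.6   54.3] wh 109.7 69.2 a 11.2 z [49.9 54.1 60.9]
```

View pics/t6c.png

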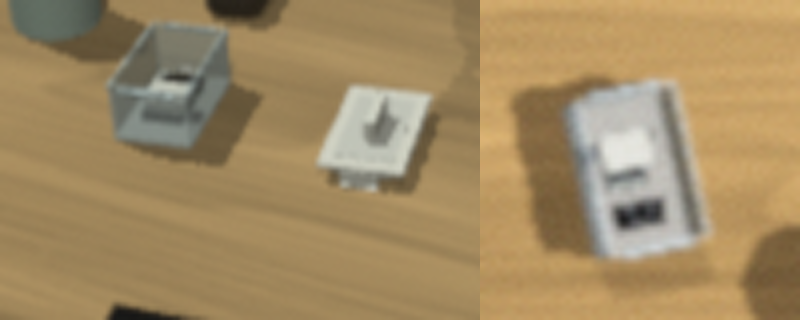

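>>> {"fn": "step_arm", "kwargs": {
  "moves": [
    {"x": 0.98, "y": 0.16, "z": 0, "ax": 0, "ay": 0, "az": 0, "hand": 0.6},
    {"x": 0.98, "y": 0.16, "z": 0, "ax": 0, "ay": 0, "az": 0, "hand": 0.6},
    {"x": 0.98, "y": 0.16, "z": 0, "ax": 0, "ay": 0, "az": 0, "hand": 0.6},
    {"x": 0.98, "y": 0.16, "z": 0, "ax": 0, "ay": 0, "az": 0, "hand": 0.6},
    {"x": 0.98, "y": 0.16, "z": 0, "ax": 0, "ay": 0, "az": 0, "hand": 0.6}
  ]
}}

```text
clock: 31.85
eef_pos: [0.5046, 0.0902, 0.2543]
ee_rot: [-1.993, -2.428, 0.001]
ft_force: [0.6, 0.8, 0.1]
gripper_width: 0.0549
finger_force: 0.0
```

>>> {"fn": "step_arm", "kwargs": {
  "moves": [
    {"x": 0.98, "y": 0.16, "z": 0, "ax": 0, "ay": 0, "az": 0, "hand": 0.6},
    {"x": 0.98, "y": 0.16, "z": 0, "ax": 0, "ay": 0, "az": 0, "hand": 0.6},
    {"x": 0.98, "y": 0.16, "z": 0, "ax": 0, "ay": 0, "az": 0, "hand": 0.6},
    {"x": 0.98, "y": 0.16, "z": 0, "ax": 0, "ay": 0, "az": 0, "hand": 0.6},
    {"x": 0.98, "y": 0.16, "z": 0, "ax": 0, "ay": 0, "az": 0, "hand": 0.6}
  ]
}}

```text
clock: 32.48
eef_pos: [0.5013, 0.1894, 0.2543]
ee_rot: [-1.993, -2.428, 0.001]
ft_force: [0.7, -0.2, -0.5]
gripper_width: 0.0551
finger_force: 0.0
```

>>> {"fn": "step_arm", "kwargs": {
  "moves": [
    {"x": 0.98, "y": 0.16, "z": 0, "ax": 0, "ay": 0, "az": 0, "hand": 0.6},
    {"x": 0.98, "y": 0.16, "z": 0, "ax": 0, "ay": 0, "az": 0, "hand": 0.6},
    {"x": 0.98, "y": 0.16, "z": 0, "ax": 0, "ay": 0, "az": 0, "hand": 0.6},
    {"x": 0.98, "y": 0.16, "z": 0, "ax": 0, "ay": 0, "az": 0, "hand": 0.6},
    {"x": 0.98, "y": 0.16, "z": 0, "ax": 0, "ay": 0, "az": 0, "hand": 0.6}
  ]
}}

```text
clock: 33.1
eef_pos: [0.498, 0.2886, 0.2541]
ee_rot: [1.993, 2.428, -0.002]
ft_force: [-0.3, -0.0, 0.6]
gripper_width: 0.0553
finger_force: 0.0
```

>>> {"fn": "step_arm", "kwargs": {
  "moves": [
    {"x": 0.98, "y": 0.16, "z": 0, "ax": 0, "ay": 0, "az": 0, "hand": 0.6},
    {"x": 0.98, "y": 0.16, "z": 0, "ax": 0, "ay": 0, "az": 0, "hand": 0.6},
    {"x": 0.98, "y": 0.16, "z": 0, "ax": 0, "ay": 0, "az": 0, "hand": 0.6},
    {"x": 0.98, "y": 0.16, "z": 0, "ax": 0, "ay": 0, "az": 0, "hand": 0.6},
    {"x": 0.98, "y": 0.16, "z": 0, "ax": 0, "ay": 0, "az": 0, "hand": 0.6}
  ]
}}

```text
clock: 33.72
eef_pos: [0.4946, 0.3878, 0.2539]
ee_rot: [1.993, 2.428, -0.002]
ft_force: [-0.6, -0.0, -0.2]
gripper_width: 0.0553
finger_force: 0.0
```

>>> {"fn": "step_arm", "kwargs": {
  "moves": [
    {"x": 1, "y": 0.18, "z": 0.5, "ax": 0, "ay": 0, "az": 0, "hand": 0.6},
    {"x": 1, "y": 0.18, "z": 0.5, "ax": 0, "ay": 0, "az": 0, "hand": 0.6},
    {"x": 1, "y": 0.18, "z": 0.5, "ax": 0, "ay": 0, "az": 0, "hand": 0.6},
    {"x": 0, "y": 0, "z": 0.5, "ax": 0, "ay": 0, "az": -1, "hand": 0.6},
    {"x": 0, "y": 0, "z": 0.5, "ax": 0, "ay": 0, "az": -1, "hand": 0.6}
  ]
}}

```text
clock: 34.35
eef_pos: [0.4932, 0.4486, 0.2034]
ee_rot: [1.769, 2.596, -0.002]
ft_force: [0.5, 0.5, 0.3]
gripper_width: 0.055
finger_force: 0.0
```

>>> {"fn": "step_arm", "kwargs": {
  "moves": [
    {"x": 0, "y": 0, "z": 0.5, "ax": 0, "ay": 0, "az": -1, "hand": 0.6},
    {"x": 0, "y": 0, "z": 0.5, "ax": 0, "ay": 0, "az": -1, "hand": 0.6},
    {"x": 0, "y": 0, "z": 0.5, "ax": 0, "ay": 0, "az": -1, "hand": 0.6},
    {"x": 0, "y": 0, "z": 0.5, "ax": 0, "ay": 0, "az": -1, "hand": 0.6},
    {"x": 0, "y": 0, "z": 0.5, "ax": 0, "ay": 0, "az": -1, "hand": 0.6}
  ]
}}

```text
clock: 34.98
eef_pos: [0.4935, 0.4481, 0.1534]
ee_rot: [1.167, 2.917, -0.002]
ft_force: [0.8, 0.1, -0.7]
gripper_width: 0.0551
finger_force: 0.0
```

>>> {"fn": "step_arm", "kwargs": {
  "moves": [
    {"x": 0, "y": 0, "z": 0.5, "ax": 0, "ay": 0, "az": -1, "hand": 0.6},
    {"x": 0, "y": 0, "z": 0.5, "ax": 0, "ay": 0, "az": -1, "hand": 0.6},
    {"x": 0, "y": 0, "z": 0.5, "ax": 0, "ay": 0, "az": -0.9, "hand": 0.6}
  ]
}}

```text
clock: 35.35
eef_pos: [0.4935, 0.4481, 0.1234]
ee_rot: [-0.79, -3.041, 0.002]
ft_force: [-0.7, -0.7, -0.0]
gripper_width: 0.0551
finger_force: 0.0
```

Run:
```python
from h import *
plan([.492,.451,.005],61)
im,d,P=shot("scene","s7");blobs(P,.006,.03,[.43,.55,.41,.49],20)
```

```text
t 35.35 pos [0.4935 0.4481 0.1234] toolx ang 150.89 tooly 60.89 tilt [-0.    -0.001 -1.   ]
shift units xyz [0.14 0.1  5.92] rows 6.0
turn az units -0.02 (world deg 0.1 ) q7 -0.25
px [484.4 261.2] n 140 xy 493.7 451.3 mean [495.8 450.8  12.6] wh 27.3 51.3 a 60.3 z [10.4 12.8 15.4]
```

>>> {"fn": "step_arm", "kwargs": {
  "moves": [
    {"x": 0.14, "y": 0.1, "z": 1, "ax": 0, "ay": 0, "az": 0, "hand": 0.6},
    {"x": 0, "y": 0, "z": 1, "ax": 0, "ay": 0, "az": 0, "hand": 0.6},
    {"x": 0, "y": 0, "z": 1, "ax": 0, "ay": 0, "az": 0, "hand": 0.6},
    {"x": 0, "y": 0, "z": 1, "ax": 0, "ay": 0, "az": 0, "hand": 0.6},
    {"x": 0, "y": 0, "z": 1, "ax": 0, "ay": 0, "az": 0, "hand": 0.6}
  ]
}}

```text
clock: 36.02
eef_pos: [0.4914, 0.4521, 0.0232]
ee_rot: [-0.792, -3.04, 0.0]
ft_force: [0.5, 0.5, -0.0]
gripper_width: 0.0549
finger_force: 0.0
```

>>> {"fn": "step_arm", "kwargs": {
  "moves": [
    {"x": 0, "y": 0, "z": 0.9, "ax": 0, "ay": 0, "az": 0, "hand": 0.6},
    {"x": 0, "y": 0, "z": 0, "ax": 0, "ay": 0, "az": 0, "hand": 0},
    {"x": 0, "y": 0, "z": 0, "ax": 0, "ay": 0, "az": 0, "hand": 0},
    {"x": 0, "y": 0, "z": 0, "ax": 0, "ay": 0, "az": 0, "hand": 0},
    {"x": 0, "y": 0, "z": 0, "ax": 0, "ay": 0, "az": 0, "hand": 0}
  ]
}}

```text
clock: 36.65
eef_pos: [0.4919, 0.4527, 0.0077]
ee_rot: [0.792, 3.039, 0.002]
ft_force: [-0.1, -0.6, 1.9]
gripper_width: 0.0254
finger_force: 30.0
```

>>> {"fn": "step_arm", "kwargs": {
  "moves": [
    {"x": 0, "y": 0, "z": -1, "ax": 0, "ay": 0, "az": 0, "hand": 0},
    {"x": 0, "y": 0, "z": -1, "ax": 0, "ay": 0, "az": 0, "hand": 0},
    {"x": 0, "y": 0, "z": -1, "ax": 0, "ay": 0, "az": 0, "hand": 0},
    {"x": 0, "y": 0, "z": -1, "ax": 0, "ay": 0, "az": 0, "hand": 0},
    {"x": 0, "y": 0, "z": -1, "ax": 0, "ay": 0, "az": 0, "hand": 0}
  ]
}}

```text
clock: 37.28
eef_pos: [0.4916, 0.4523, 0.1085]
ee_rot: [0.792, 3.04, 0.001]
ft_force: [-0.4, 0.4, -0.9]
gripper_width: 0.0256
finger_force: 30.0
```

>>> {"fn": "step_arm", "kwargs": {
  "moves": [
    {"x": 0, "y": 0, "z": -1, "ax": 0, "ay": 0, "az": 0, "hand": 0},
    {"x": 0, "y": 0, "z": -1, "ax": 0, "ay": 0, "az": 0, "hand": 0},
    {"x": 0, "y": 0, "z": -1, "ax": 0, "ay": 0, "az": 0, "hand": 0},
    {"x": 0, "y": 0, "z": -1, "ax": 0, "ay": 0, "az": 0, "hand": 0},
    {"x": 0, "y": 0, "z": -1, "ax": 0, "ay": 0, "az": 0, "hand": 0}
  ]
}}

```text
clock: 37.9
eef_pos: [0.4914, 0.4522, 0.208]
ee_rot: [-0.792, -3.04, -0.0]
ft_force: [0.5, -0.0, 1.0]
gripper_width: 0.0253
finger_force: 30.0
```

>>> {"fn": "step_arm", "kwargs": {
  "moves": [
    {"x": 0, "y": 0, "z": -1, "ax": 0, "ay": 0, "az": 0, "hand": 0},
    {"x": -0.55, "y": -0.98, "z": 0, "ax": 0, "ay": 0, "az": 0, "hand": 0},
    {"x": -0.55, "y": -0.98, "z": 0, "ax": 0, "ay": 0, "az": 0, "hand": 0},
    {"x": -0.55, "y": -0.98, "z": 0, "ax": 0, "ay": 0, "az": 0, "hand": 0},
    {"x": -0.55, "y": -0.98, "z": 0, "ax": 0, "ay": 0, "az": 0, "hand": 0}
  ]
}}

```text
clock: 38.52
eef_pos: [0.4916, 0.3617, 0.2274]
ee_rot: [0.791, 3.04, -0.0]
ft_force: [-0.2, 0.5, -0.2]
gripper_width: 0.0257
finger_force: 30.0
```

>>> {"fn": "step_arm", "kwargs": {
  "moves": [
    {"x": -0.55, "y": -0.98, "z": 0, "ax": 0, "ay": 0, "az": 0, "hand": 0},
    {"x": -0.55, "y": -0.98, "z": 0, "ax": 0, "ay": 0, "az": 0, "hand": 0},
    {"x": -0.55, "y": -0.98, "z": 0, "ax": 0, "ay": 0, "az": 0, "hand": 0},
    {"x": -0.55, "y": -0.98, "z": 0, "ax": 0, "ay": 0, "az": 0, "hand": 0},
    {"x": -0.55, "y": -0.98, "z": 0, "ax": 0, "ay": 0, "az": 0, "hand": 0}
  ]
}}

```text
clock: 39.15
eef_pos: [0.4918, 0.2493, 0.2274]
ee_rot: [0.791, 3.04, -0.0]
ft_force: [0.8, -0.1, -0.1]
gripper_width: 0.0257
finger_force: 30.0
```

>>> {"fn": "step_arm", "kwargs": {
  "moves": [
    {"x": -0.55, "y": -0.98, "z": 0, "ax": 0, "ay": 0, "az": 0, "hand": 0},
    {"x": -0.55, "y": -0.98, "z": 0, "ax": 0, "ay": 0, "az": 0, "hand": 0},
    {"x": -0.55, "y": -0.98, "z": 0, "ax": 0, "ay": 0, "az": 0, "hand": 0},
    {"x": -0.55, "y": -0.98, "z": 0, "ax": 0, "ay": 0, "az": 0, "hand": 0},
    {"x": -0.55, "y": -0.98, "z": 0, "ax": 0, "ay": 0, "az": 0, "hand": 0}
  ]
}}

```text
clock: 39.78
eef_pos: [0.492, 0.1369, 0.2274]
ee_rot: [0.791, 3.04, -0.0]
ft_force: [0.1, 0.1, -1.0]
gripper_width: 0.0257
finger_force: 30.0
```

>>> {"fn": "step_arm", "kwargs": {
  "moves": [
    {"x": -0.55, "y": -0.98, "z": 0, "ax": 0, "ay": 0, "az": 0, "hand": 0},
    {"x": -0.55, "y": -0.98, "z": 0, "ax": 0, "ay": 0, "az": 0, "hand": 0},
    {"x": -0.55, "y": -0.98, "z": 0, "ax": 0, "ay": 0, "az": 0, "hand": 0},
    {"x": -0.55, "y": -0.98, "z": 0, "ax": 0, "ay": 0, "az": 0, "hand": 0},
    {"x": -0.55, "y": -0.98, "z": 0, "ax": 0, "ay": 0, "az": 0, "hand": 0}
  ]
}}

```text
clock: 40.4
eef_pos: [0.4923, 0.0245, 0.2274]
ee_rot: [0.791, 3.04, -0.001]
ft_force: [0.6, -0.0, -0.2]
gripper_width: 0.0257
finger_force: 30.0
```

>>> {"fn": "step_arm", "kwargs": {
  "moves": [
    {"x": -0.55, "y": -0.98, "z": 0.3, "ax": 0, "ay": 0, "az": 0, "hand": 0},
    {"x": -0.55, "y": -0.98, "z": 0.3, "ax": 0, "ay": 0, "az": 0, "hand": 0},
    {"x": -0.55, "y": -0.98, "z": 0.3, "ax": 0, "ay": 0, "az": 0, "hand": 0},
    {"x": -0.55, "y": -0.98, "z": 0.3, "ax": 0, "ay": 0, "az": 0, "hand": 0},
    {"x": -0.55, "y": -0.98, "z": 0.3, "ax": 0, "ay": 0, "az": 0, "hand": 0}
  ]
}}

```text
clock: 41.02
eef_pos: [0.4924, -0.0885, 0.1965]
ee_rot: [0.792, 3.04, -0.0]
ft_force: [-0.3, -0.1, -0.9]
gripper_width: 0.0253
finger_force: 30.0
```

Run:
```python
from h import *
plan([.4918,-.3153,.105],11.2);print(bot.sense()["gripper_width"],bot.sense()["finger_force"])
```

```text
t 41.025 pos [ 0.4924 -0.0885  0.1965] toolx ang 150.8 tooly 60.8 tilt [-0. -0. -1.]
shift units xyz [-5.5  -9.91  4.58] rows 10.0
turn az units 9.92 (world deg -49.6 ) q7 0.63
0.025320713105022402 30.00016540288925
```

>>> {"fn": "step_arm", "kwargs": {
  "moves": [
    {"x": -0.55, "y": -0.99, "z": 0.46, "ax": 0, "ay": 0, "az": 0, "hand": 0},
    {"x": -0.55, "y": -0.99, "z": 0.46, "ax": 0, "ay": 0, "az": 0, "hand": 0},
    {"x": -0.55, "y": -0.99, "z": 0.46, "ax": 0, "ay": 0, "az": 0, "hand": 0},
    {"x": -0.55, "y": -0.99, "z": 0.46, "ax": 0, "ay": 0, "az": 0, "hand": 0},
    {"x": -0.55, "y": -0.99, "z": 0.46, "ax": 0, "ay": 0, "az": 0, "hand": 0}
  ]
}}

```text
clock: 41.65
eef_pos: [0.4921, -0.2019, 0.15]
ee_rot: [-0.792, -3.04, -0.0]
ft_force: [0.5, -0.3, 1.0]
gripper_width: 0.0254
finger_force: 30.0
```

>>> {"fn": "step_arm", "kwargs": {
  "moves": [
    {"x": -0.55, "y": -0.99, "z": 0.46, "ax": 0, "ay": 0, "az": 0, "hand": 0},
    {"x": -0.55, "y": -0.99, "z": 0.46, "ax": 0, "ay": 0, "az": 0, "hand": 0},
    {"x": -0.55, "y": -0.99, "z": 0.46, "ax": 0, "ay": 0, "az": 0, "hand": 0},
    {"x": -0.55, "y": -0.99, "z": 0.46, "ax": 0, "ay": 0, "az": 0, "hand": 0},
    {"x": -0.55, "y": -0.99, "z": 0.46, "ax": 0, "ay": 0, "az": 0, "hand": 0}
  ]
}}

```text
clock: 42.28
eef_pos: [0.4919, -0.3152, 0.1041]
ee_rot: [0.792, 3.04, 0.0]
ft_force: [-0.2, 0.1, -0.6]
gripper_width: 0.0257
finger_force: 30.0
```

>>> {"fn": "step_arm", "kwargs": {
  "moves": [
    {"x": 0, "y": 0, "z": 0, "ax": 0, "ay": 0, "az": 1, "hand": 0},
    {"x": 0, "y": 0, "z": 0, "ax": 0, "ay": 0, "az": 1, "hand": 0},
    {"x": 0, "y": 0, "z": 0, "ax": 0, "ay": 0, "az": 1, "hand": 0},
    {"x": 0, "y": 0, "z": 0, "ax": 0, "ay": 0, "az": 1, "hand": 0},
    {"x": 0, "y": 0, "z": 0, "ax": 0, "ay": 0, "az": 1, "hand": 0}
  ]
}}

```text
clock: 42.9
eef_pos: [0.4919, -0.3144, 0.1044]
ee_rot: [1.435, 2.795, 0.0]
ft_force: [-0.0, 0.5, -1.0]
gripper_width: 0.0257
finger_force: 30.0
```

>>> {"fn": "step_arm", "kwargs": {
  "moves": [
    {"x": 0, "y": 0, "z": 0, "ax": 0, "ay": 0, "az": 1, "hand": 0},
    {"x": 0, "y": 0, "z": 0, "ax": 0, "ay": 0, "az": 1, "hand": 0},
    {"x": 0, "y": 0, "z": 0, "ax": 0, "ay": 0, "az": 1, "hand": 0},
    {"x": 0, "y": 0, "z": 0, "ax": 0, "ay": 0, "az": 1, "hand": 0},
    {"x": 0, "y": 0, "z": 0, "ax": 0, "ay": 0, "az": 0.9, "hand": 0}
  ]
}}

```text
clock: 43.52
eef_pos: [0.4919, -0.3144, 0.1045]
ee_rot: [1.995, 2.427, 0.0]
ft_force: [-0.9, -0.0, -0.1]
gripper_width: 0.0256
finger_force: 30.0
```

Run:
```python
from h import *
plan([.4918,-.3153,.038],11.2);print(bot.sense()["gripper_width"],bot.sense()["finger_force"])
```

```text
t 43.525 pos [ 0.4919 -0.3144  0.1045] toolx ang 101.17 tooly 11.17 tilt [-0.  0. -1.]
shift units xyz [-0.04 -0.02  3.32] rows 4.0
turn az units -0.01 (world deg 0.0 ) q7 0.18
0.02555741974116789 29.998543560504913
```

>>> {"fn": "step_arm", "kwargs": {
  "moves": [
    {"x": 0, "y": 0, "z": 1, "ax": 0, "ay": 0, "az": 0, "hand": 0},
    {"x": 0, "y": 0, "z": 1, "ax": 0, "ay": 0, "az": 0, "hand": 0},
    {"x": 0, "y": 0, "z": 1, "ax": 0, "ay": 0, "az": 0, "hand": 0},
    {"x": 0, "y": 0, "z": 0.3, "ax": 0, "ay": 0, "az": 0, "hand": 0},
    {"x": 0, "y": 0, "z": 0, "ax": 0, "ay": 0, "az": 0, "hand": 0.35}
  ]
}}

```text
clock: 44.15
eef_pos: [0.4917, -0.3132, 0.038]
ee_rot: [-1.99, -2.429, -0.001]
ft_force: [0.7, 1.2, 0.0]
gripper_width: 0.0305
finger_force: 0.0
```

>>> {"fn": "step_arm", "kwargs": {
  "moves": [
    {"x": 0, "y": 0, "z": 0, "ax": 0, "ay": 0, "az": 0, "hand": 0.35},
    {"x": 0, "y": 0, "z": -1, "ax": 0, "ay": 0, "az": 0, "hand": 0.35},
    {"x": 0, "y": 0, "z": -1, "ax": 0, "ay": 0, "az": 0, "hand": 0.35},
    {"x": 0, "y": 0, "z": -1, "ax": 0, "ay": 0, "az": 0, "hand": 0.35},
    {"x": 0, "y": 0, "z": -0.3, "ax": 0, "ay": 0, "az": 0, "hand": 0.35}
  ]
}}

```text
clock: 44.78
eef_pos: [0.493, -0.3144, 0.1073]
ee_rot: [1.99, 2.426, 0.0]
ft_force: [-0.2, -0.3, -0.8]
gripper_width: 0.032
finger_force: 0.0
```

>>> {"fn": "step_arm", "kwargs": {
  "moves": [
    {"x": 0.99, "y": 0.14, "z": 0, "ax": 0, "ay": 0, "az": 0, "hand": 0.4},
    {"x": 0.99, "y": 0.14, "z": 0, "ax": 0, "ay": 0, "az": 0, "hand": 0.4},
    {"x": 0.99, "y": 0.14, "z": 0, "ax": 0, "ay": 0, "az": 0, "hand": 0.4},
    {"x": 0.99, "y": 0.14, "z": 0, "ax": 0, "ay": 0, "az": 0, "hand": 0.4},
    {"x": 0.99, "y": 0.14, "z": 0, "ax": 0, "ay": 0, "az": 0, "hand": 0.4}
  ]
}}

```text
clock: 45.4
eef_pos: [0.486, -0.212, 0.1046]
ee_rot: [-1.991, -2.43, -0.0]
ft_force: [0.2, -0.5, -0.9]
gripper_width: 0.0366
finger_force: 0.0
```

>>> {"fn": "step_arm", "kwargs": {
  "moves": [
    {"x": 0.99, "y": 0.14, "z": 0, "ax": 0, "ay": 0, "az": 0, "hand": 0.4},
    {"x": 0.99, "y": 0.14, "z": 0, "ax": 0, "ay": 0, "az": 0, "hand": 0.4},
    {"x": 0.99, "y": 0.14, "z": 0, "ax": 0, "ay": 0, "az": 0, "hand": 0.4},
    {"x": 0.99, "y": 0.14, "z": 0, "ax": 0, "ay": 0, "az": 0, "hand": 0.4},
    {"x": 0, "y": 0, "z": 0, "ax": 0, "ay": 0, "az": -1, "hand": 0.4}
  ]
}}

```text
clock: 46.02
eef_pos: [0.4816, -0.1314, 0.1051]
ee_rot: [1.877, 2.519, 0.0]
ft_force: [-0.7, -0.5, 0.4]
gripper_width: 0.0367
finger_force: 0.0
```

>>> {"fn": "step_arm", "kwargs": {
  "moves": [
    {"x": 0, "y": 0, "z": 0, "ax": 0, "ay": 0, "az": -1, "hand": 0.4},
    {"x": 0, "y": 0, "z": 0, "ax": 0, "ay": 0, "az": -1, "hand": 0.4},
    {"x": 0, "y": 0, "z": 0, "ax": 0, "ay": 0, "az": -1, "hand": 0.4},
    {"x": 0, "y": 0, "z": 0, "ax": 0, "ay": 0, "az": -1, "hand": 0.4},
    {"x": 0, "y": 0, "z": 0, "ax": 0, "ay": 0, "az": -1, "hand": 0.4}
  ]
}}

```text
clock: 46.65
eef_pos: [0.4816, -0.1334, 0.1048]
ee_rot: [1.291, 2.864, 0.0]
ft_force: [0.7, -0.5, 0.0]
gripper_width: 0.0371
finger_force: 0.0
```

>>> {"fn": "step_arm", "kwargs": {
  "moves": [
    {"x": 0, "y": 0, "z": 0, "ax": 0, "ay": 0, "az": -1, "hand": 0.4},
    {"x": 0, "y": 0, "z": 0, "ax": 0, "ay": 0, "az": -1, "hand": 0.4},
    {"x": 0, "y": 0, "z": 0, "ax": 0, "ay": 0, "az": -1, "hand": 0.4},
    {"x": 0, "y": 0, "z": 0, "ax": 0, "ay": 0, "az": -1, "hand": 0.4},
    {"x": 0, "y": 0, "z": 0, "ax": 0, "ay": 0, "az": -1, "hand": 0.4}
  ]
}}

```text
clock: 47.28
eef_pos: [0.4816, -0.1334, 0.1047]
ee_rot: [0.641, 3.075, -0.0]
ft_force: [0.0, -0.4, -1.1]
gripper_width: 0.0368
finger_force: 0.0
```

>>> {"fn": "step_arm", "kwargs": {
  "moves": [
    {"x": 0, "y": 0, "z": 0, "ax": 0, "ay": 0, "az": -1, "hand": 0.4},
    {"x": 0, "y": 0, "z": 0, "ax": 0, "ay": 0, "az": -1, "hand": 0.4},
    {"x": 0, "y": 0, "z": 0, "ax": 0, "ay": 0, "az": -1, "hand": 0.4},
    {"x": 0, "y": 0, "z": 0, "ax": 0, "ay": 0, "az": -1, "hand": 0.4},
    {"x": 0, "y": 0, "z": 0, "ax": 0, "ay": 0, "az": -1, "hand": 0.4}
  ]
}}

```text
clock: 47.9
eef_pos: [0.4816, -0.1334, 0.1047]
ee_rot: [-0.04, 3.141, -0.0]
ft_force: [0.6, 0.1, 1.3]
gripper_width: 0.0365
finger_force: 0.0
```

Run:
```python
from h import *
plan([.482,-.1348,.02],101.3)
im,d,P=shot("scene","s8");blobs(P,.010,.06,[.40,.56,-.2,-.07],20);blobs(P,.046,.07,[.43,.59,-.38,-.25],5)
im2,d,P=shot("top","t8")
cv2.imwrite("pics/t8c.png",np.hstack([cv2.resize(im[170:250,200:320],(480,320),interpolation=2),cv2.resize(im2[180:240,370:430],(320,320),interpolation=2)]))
blobs(P,.046,.07,[.43,.59,-.38,-.25],5)
m=(P[...,2]>.01)&(P[...,0]>.46)&(P[...,0]<.545)&(P[...,1]>-.335)&(P[...,1]<-.29)
print(np.percentile(P[m][:,2],[50,80,95,100]).round(3))
```

```text
t 47.9 pos [ 0.4816 -0.1334  0.1047] toolx ang -178.54 tooly 91.46 tilt [-0. -0. -1.]
shift units xyz [-0.02 -0.07  4.24] rows 5.0
turn az units -1.97 (world deg 9.8 ) q7 1.06
px [293.1 212.9] n 456 xy 484.1 -134.5 mean [ 489.5 -132.4   15.9] wh 123.2 70.4 a 11.5 z [12.6 14.8 30.2]
px [241.  195.5] n 147 xy 505.7 -312.1 mean [ 508.5 -311.6   50.6] wh 111.3 69.1 a 10.7 z [47.4 50.6 54.4]
px [400.2 205.6] n 101 xy 507.8 -312.2 mean [ 520.3 -314.1   54.1] wh 97.4 68.9 a 11.0 z [49.4 54.2 60.5]
px [404.8 225.3] n 26 xy 451.6 -329.0 mean [ 451.4 -327.6   55.3] wh 5.3 56.4 a 11.6 z [51.1 55.8 59.6]
[0.032 0.036 0.041 0.054]
```

View pics/t8c.png

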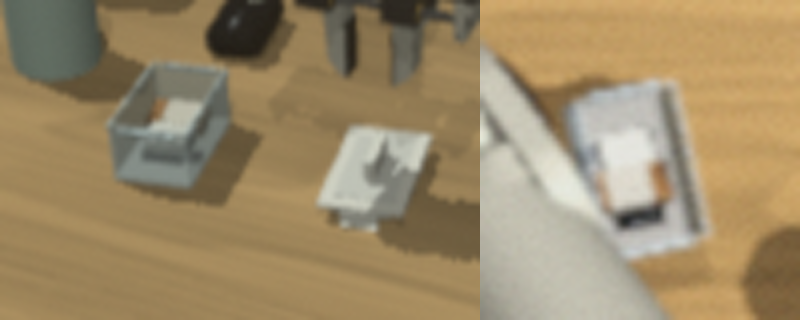

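>>> {"fn": "step_arm", "kwargs": {
  "moves": [
    {"x": 0, "y": -0.07, "z": 0, "ax": 0, "ay": 0, "az": -1, "hand": 0.4},
    {"x": 0, "y": 0, "z": 0.26, "ax": 0, "ay": 0, "az": -0.97, "hand": 0.4},
    {"x": 0, "y": 0, "z": 1, "ax": 0, "ay": 0, "az": 0, "hand": 0.4},
    {"x": 0, "y": 0, "z": 1, "ax": 0, "ay": 0, "az": 0, "hand": 0.4},
    {"x": 0, "y": 0, "z": 1, "ax": 0, "ay": 0, "az": 0, "hand": 0.4}
  ]
}}

```text
clock: 48.62
eef_pos: [0.4811, -0.1353, 0.0377]
ee_rot: [0.303, -3.126, -0.0]
ft_force: [-0.7, -0.5, -0.5]
gripper_width: 0.0369
finger_force: 0.0
```

>>> {"fn": "step_arm", "kwargs": {
  "moves": [
    {"x": 0, "y": 0, "z": 1, "ax": 0, "ay": 0, "az": 0, "hand": 0.4},
    {"x": 0, "y": 0, "z": 0, "ax": 0, "ay": 0, "az": 0, "hand": 0},
    {"x": 0, "y": 0, "z": 0, "ax": 0, "ay": 0, "az": 0, "hand": 0},
    {"x": 0, "y": 0, "z": 0, "ax": 0, "ay": 0, "az": 0, "hand": 0},
    {"x": 0, "y": 0, "z": 0, "ax": 0, "ay": 0, "az": 0, "hand": 0}
  ]
}}

```text
clock: 49.25
eef_pos: [0.482, -0.1355, 0.02]
ee_rot: [-0.305, 3.126, -0.0]
ft_force: [-0.5, 0.0, 1.5]
gripper_width: 0.0096
finger_force: 30.0
```

>>> {"fn": "step_arm", "kwargs": {
  "moves": [
    {"x": 0, "y": 0, "z": -1, "ax": 0, "ay": 0, "az": 0, "hand": 0},
    {"x": 0, "y": 0, "z": -1, "ax": 0, "ay": 0, "az": 0, "hand": 0},
    {"x": 0, "y": 0, "z": -1, "ax": 0, "ay": 0, "az": 0, "hand": 0},
    {"x": 0, "y": 0, "z": -1, "ax": 0, "ay": 0, "az": 0, "hand": 0},
    {"x": 0, "y": 0, "z": -1, "ax": 0, "ay": 0, "az": 0, "hand": 0}
  ]
}}

```text
clock: 49.88
eef_pos: [0.4817, -0.1355, 0.121]
ee_rot: [-0.305, 3.126, -0.001]
ft_force: [0.6, 0.5, -0.4]
gripper_width: 0.0102
finger_force: 30.0
```

Run:
```python
from h import *
plan([.5030,-.3130,.12],101.2);s=bot.sense();print(s["gripper_width"],s["finger_force"])
for n in("scene","top"):
    for k in range(2):
        im,d,P=shot(n,n+"9");print(n);blobs(P,.105,.132,[.40,.56,-.2,-.07],20);blobs(P,.046,.07,[.43,.59,-.38,-.25],20)
```

```text
t 49.875 pos [ 0.4817 -0.1355  0.121 ] toolx ang -168.85 tooly 101.15 tilt [-0. -0. -1.]
shift units xyz [ 0.67 -8.91  0.05] rows 9.0
turn az units -0.01 (world deg 0.0 ) q7 1.23
0.010178304897633394 30.000135004520416
scene
px [292.  188.7] n 375 xy 482.9 -135.1 mean [ 502.3 -127.7  115.9] wh 124.5 69.8 a 11.1 z [113.1 115.4 127.2]
px [241.3 195.5] n 141 xy 505.3 -312.1 mean [ 507.8 -310.8   50.6] wh 111.0 68.6 a 10.9 z [47.3 50.9 53.8]
scene
px [291.7 188.6] n 378 xy 487.8 -134.5 mean [ 504.7 -127.4  117.7] wh 122.4 70.6 a 12.0 z [114.8 117.8 125.3]
px [241.3 195.3] n 143 xy 504.9 -312.4 mean [ 507.  -311.3   50.7] wh 109.9 70.8 a 11.1 z [47.6 51.  54. ]
top
px [348.9 231.5] n 82 xy 430.8 -129.6 mean [ 431.8 -128.7  118.4] wh 45.1 25.2 a 80.2 z [113.2 118.5 124.2]
px [401.8 208.9] n 118 xy 501.9 -313.8 mean [ 509.  -319.2   54.3] wh 109.9 69.8 a 11.5 z [49.2 54.3 60.3]
top
px [349.  231.7] n 82 xy 430.2 -130.5 mean [ 431.  -128.8  118.4] wh 44.0 26.4 a 88.9 z [114.7 118.4 123.7]
px [401.7 208.6] n 113 xy 501.6 -313.3 mean [ 509.7 -318.6   54.9] wh 109.5 69.6 a 11.7 z [50.7 54.9 60.4]
```

>>> {"fn": "step_arm", "kwargs": {
  "moves": [
    {"x": 0.08, "y": -0.99, "z": 0, "ax": 0, "ay": 0, "az": 0, "hand": 0},
    {"x": 0.08, "y": -0.99, "z": 0, "ax": 0, "ay": 0, "az": 0, "hand": 0},
    {"x": 0.08, "y": -0.99, "z": 0, "ax": 0, "ay": 0, "az": 0, "hand": 0},
    {"x": 0.08, "y": -0.99, "z": 0, "ax": 0, "ay": 0, "az": 0, "hand": 0},
    {"x": 0.08, "y": -0.99, "z": 0, "ax": 0, "ay": 0, "az": 0, "hand": 0}
  ]
}}

```text
clock: 50.7
eef_pos: [0.4925, -0.2347, 0.1186]
ee_rot: [0.306, -3.125, -0.001]
ft_force: [-0.0, 0.8, 0.6]
gripper_width: 0.0101
finger_force: 30.0
```

>>> {"fn": "step_arm", "kwargs": {
  "moves": [
    {"x": 0.07, "y": -0.99, "z": 0, "ax": 0, "ay": 0, "az": 0, "hand": 0},
    {"x": 0.07, "y": -0.99, "z": 0, "ax": 0, "ay": 0, "az": 0, "hand": 0},
    {"x": 0.07, "y": -0.99, "z": 0, "ax": 0, "ay": 0, "az": 0, "hand": 0},
    {"x": 0.07, "y": -0.99, "z": 0, "ax": 0, "ay": 0, "az": 0, "hand": 0},
    {"x": 0, "y": 0, "z": 0, "ax": 0, "ay": 0, "az": 0, "hand": 0}
  ]
}}

```text
clock: 51.32
eef_pos: [0.5027, -0.315, 0.1193]
ee_rot: [-0.3, 3.127, -0.0]
ft_force: [-0.5, 0.2, -1.2]
gripper_width: 0.0097
finger_force: 30.0
```

Run:
```python
from h import *
plan([.5028,-.3135,.078],101.1);s=bot.sense();print(s["gripper_width"],s["finger_force"])
for n in("scene",):
    for k in range(2):
        im,d,P=shot(n,n+"10");print(n);blobs(P,.105,.135,[.40,.6,-.38,-.25],20);blobs(P,.047,.07,[.43,.59,-.38,-.25],20)
```

```text
t 51.325 pos [ 0.5027 -0.315   0.1193] toolx ang -169.04 tooly 100.96 tilt [-0. -0. -1.]
shift units xyz [-0.02  0.07  2.06] rows 3.0
turn az units -0.03 (world deg 0.1 ) q7 1.57
0.009732488958540078 29.999779164791107
scene
px [238.5 180.1] n 380 xy 505.2 -312.7 mean [ 519.5 -306.9  115.6] wh 122.7 72.7 a 6.9 z [111.7 113.7 131.7]
px [241.4 197.4] n 113 xy 506.2 -311.7 mean [ 518.6 -303.6   51. ] wh 112.3 69.8 a 11.2 z [48.3 51.  54.1]
scene
px [239.  180.2] n 370 xy 505.7 -312.3 mean [ 519.8 -304.9  115.9] wh 118.8 70.3 a 11.2 z [111.8 113.9 132.1]
px [241.6 197.6] n 105 xy 503.9 -311.8 mean [ 519.  -302.6   50.8] wh 114.0 68.5 a 10.9 z [48.1 51.1 53.7]
```

>>> {"fn": "step_arm", "kwargs": {
  "moves": [
    {"x": 0, "y": 0.06, "z": 1, "ax": 0, "ay": 0, "az": 0, "hand": 0},
    {"x": 0, "y": 0, "z": 1, "ax": 0, "ay": 0, "az": 0, "hand": 0},
    {"x": 0, "y": 0, "z": 0.2, "ax": 0, "ay": 0, "az": 0, "hand": 0},
    {"x": 0, "y": 0, "z": 0.2, "ax": 0, "ay": 0, "az": 0, "hand": 0},
    {"x": 0, "y": 0, "z": 0.1, "ax": 0, "ay": 0, "az": 0, "hand": 0}
  ]
}}

```text
clock: 52.05
eef_pos: [0.5028, -0.3116, 0.0696]
ee_rot: [-0.305, 3.126, 0.0]
ft_force: [-0.5, -0.3, 0.7]
gripper_width: 0.0097
finger_force: 30.0
```

Run:
```python
from h import *
plan([.5028,-.3135,.061],101.1);s=bot.sense();print(s["gripper_width"],s["ft_force"],s["wrist_torque"])
im,d,P=shot("scene","s11");blobs(P,.055,.075,[.40,.6,-.38,-.25],20)
```

```text
t 52.05 pos [ 0.5028 -0.3116  0.0696] toolx ang -168.84 tooly 101.16 tilt [-0. -0. -1.]
shift units xyz [ 0.02 -0.09  0.43] rows 1.0
turn az units 0.01 (world deg -0.1 ) q7 1.53
0.009657619677705391 [-0.54180467 -0.28509558  0.73705449] [ 0.11788479 -0.02717359 -0.00365245]
px [240.9 194.5] n 325 xy 503.8 -311.2 mean [ 521.5 -302.4   63.9] wh 124.7 71.9 a 11.6 z [61.4 63.8 67.4]
```

>>> {"fn": "step_arm", "kwargs": {
  "moves": [
    {"x": 0, "y": 0, "z": 0.1, "ax": 0, "ay": 0, "az": 0, "hand": 0},
    {"x": 0, "y": 0, "z": 0.1, "ax": 0, "ay": 0, "az": 0, "hand": 0},
    {"x": 0, "y": 0, "z": 0.1, "ax": 0, "ay": 0, "az": 0, "hand": 0}
  ]
}}

```text
clock: 52.48
eef_pos: [0.5036, -0.3119, 0.0649]
ee_rot: [-0.305, 3.125, -0.002]
ft_force: [-0.9, 1.1, 3.4]
gripper_width: 0.0103
finger_force: 30.0
```

>>> {"fn": "step_arm", "kwargs": {
  "moves": [
    {"x": 0, "y": 0, "z": 0.1, "ax": 0, "ay": 0, "az": 0, "hand": 0},
    {"x": 0, "y": 0, "z": 0.1, "ax": 0, "ay": 0, "az": 0, "hand": 0}
  ]
}}

```text
clock: 52.72
eef_pos: [0.503, -0.3121, 0.0615]
ee_rot: [-0.305, 3.126, -0.003]
ft_force: [-11.7, -0.5, 20.6]
gripper_width: 0.0097
finger_force: 30.0
```

>>> {"fn": "step_arm", "kwargs": {
  "moves": [
    {"x": 0, "y": 0, "z": 0.1, "ax": 0, "ay": 0, "az": 0, "hand": 0},
    {"x": 0, "y": 0, "z": 0, "ax": 0, "ay": 0, "az": 0, "hand": 0}
  ]
}}

```text
clock: 52.98
eef_pos: [0.5025, -0.3122, 0.061]
ee_rot: [0.305, -3.126, 0.004]
ft_force: [-10.9, 2.0, 25.9]
gripper_width: 0.0096
finger_force: 30.0
```

>>> {"fn": "step_arm", "kwargs": {
  "moves": [
    {"x": 0, "y": 0, "z": 0.1, "ax": 0, "ay": 0, "az": 0, "hand": 0},
    {"x": 0, "y": 0, "z": -0.15, "ax": 0, "ay": 0, "az": 0, "hand": 0},
    {"x": 0, "y": 0, "z": 0, "ax": 0, "ay": 0, "az": 0, "hand": 0}
  ]
}}

```text
clock: 53.35
eef_pos: [0.5028, -0.3121, 0.0607]
ee_rot: [-0.305, 3.127, -0.003]
ft_force: [-4.9, 1.1, 14.6]
gripper_width: 0.0096
finger_force: 30.0
```

Run:
```python
from h import *
plan([.5028,-.3135,.061],101.1);s=bot.sense();print(s["ft_force"],s["wrist_torque"])
acc=[]
for k in range(3):
    im,d,P=shot("scene","s12");acc.append(P)
P=np.mean(acc,0);c=np.array([.504,-.3125]);a=np.radians(11.1);X=np.array([np.cos(a),np.sin(a)]);Y=np.array([-X[1],X[0]])
q=P.reshape(-1,3);u=(q[:,:2]-c)@X;v=(q[:,:2]-c)@Y
m=(q[:,2]>.045)&(q[:,2]<.075)&(abs(u)<.055)&(abs(v)<.032)&((abs(v)>.008)|(abs(u)>.03));
A=np.c_[u[m],v[m],np.ones(m.sum())];print(m.sum(),np.linalg.lstsq(A,q[m,2],rcond=None)[0].round(4))
for lo,hi in((-.056,-.04),(-.04,-.02),(-.02,0),(0,.02),(.02,.04),(.04,.056)):
    k=m&(u>lo)&(u<hi);print(lo,k.sum(),np.median(q[k,2]).round(4) if k.any() else None)
im2,d,P=shot("top","t12")
cv2.imwrite("pics/t12c.png",np.hstack([cv2.resize(im[160:240,190:290],(500,400),interpolation=2),cv2.resize(im2[180:240,385:430],(300,400),interpolation=2)]))
```

```text
t 53.35 pos [ 0.5028 -0.3121  0.0607] toolx ang -168.85 tooly 101.15 tilt [-0.    -0.002 -1.   ]
shift units xyz [ 0.01 -0.07 -0.02] rows 1.0
turn az units 0.01 (world deg -0.0 ) q7 1.52
[-4.88722896  1.06780992 14.63129865] [0.33041124 1.1052674  0.04667569]
245 [-0.0309 -0.0177  0.0574]
-0.056 15 0.0556
-0.04 19 0.0558
-0.02 23 0.056
0 65 0.0568
0.02 58 0.0561
0.04 65 0.0555
```

View pics/t12c.png

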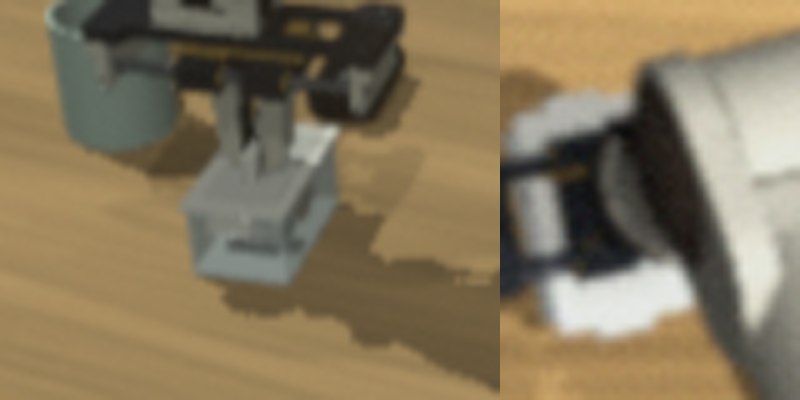

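>>> {"fn": "step_arm", "kwargs": {
  "moves": [
    {"x": 0, "y": 0, "z": -0.1, "ax": 0, "ay": 0, "az": 0, "hand": 0},
    {"x": 0, "y": 0, "z": 0, "ax": 0, "ay": 0, "az": 0, "hand": 0.4},
    {"x": 0, "y": 0, "z": 0, "ax": 0, "ay": 0, "az": 0, "hand": 0.4},
    {"x": 0, "y": 0, "z": -0.5, "ax": 0, "ay": 0, "az": 0, "hand": 0.4},
    {"x": 0, "y": 0, "z": -1, "ax": 0, "ay": 0, "az": 0, "hand": 0.5}
  ]
}}

```text
clock: 54.18
eef_pos: [0.5022, -0.3114, 0.091]
ee_rot: [0.306, -3.126, -0.002]
ft_force: [0.8, 0.4, -0.4]
gripper_width: 0.0422
finger_force: 0.0
```

>>> {"fn": "step_arm", "kwargs": {
  "moves": [
    {"x": 0, "y": 0, "z": -1, "ax": 0, "ay": 0, "az": 0, "hand": 0.5},
    {"x": 0, "y": 0, "z": -1, "ax": 0, "ay": 0, "az": 0, "hand": 0.5},
    {"x": 0, "y": 0, "z": -1, "ax": 0, "ay": 0, "az": 0, "hand": 0.5},
    {"x": 0, "y": 0, "z": -1, "ax": 0, "ay": 0, "az": 0, "hand": 0.5},
    {"x": 0, "y": 0, "z": -1, "ax": 0, "ay": 0, "az": 0, "hand": 0.5}
  ]
}}

```text
clock: 54.8
eef_pos: [0.5026, -0.3117, 0.192]
ee_rot: [-0.305, 3.127, -0.0]
ft_force: [0.3, -0.9, -0.3]
gripper_width: 0.046
finger_force: 0.0
```

>>> {"fn": "step_arm", "kwargs": {
  "moves": [
    {"x": -0.36, "y": 0.97, "z": -0.3, "ax": 0, "ay": 0, "az": 0, "hand": 0.5},
    {"x": -0.36, "y": 0.97, "z": -0.3, "ax": 0, "ay": 0, "az": 0, "hand": 0.5},
    {"x": -0.36, "y": 0.97, "z": -0.3, "ax": 0, "ay": 0, "az": 0, "hand": 0.5},
    {"x": -0.36, "y": 0.97, "z": -0.3, "ax": 0, "ay": 0, "az": 0, "hand": 0.5},
    {"x": -0.36, "y": 0.97, "z": -0.3, "ax": 0, "ay": 0, "az": 0, "hand": 0.5}
  ]
}}

```text
clock: 55.42
eef_pos: [0.5193, -0.2077, 0.2208]
ee_rot: [0.307, -3.126, -0.0]
ft_force: [0.3, 0.8, 0.8]
gripper_width: 0.0459
finger_force: 0.0
```

>>> {"fn": "step_arm", "kwargs": {
  "moves": [
    {"x": -0.36, "y": 0.97, "z": 0, "ax": 0, "ay": 0, "az": 0, "hand": 0.5},
    {"x": -0.36, "y": 0.97, "z": 0, "ax": 0, "ay": 0, "az": 0, "hand": 0.5},
    {"x": -0.36, "y": 0.97, "z": 0, "ax": 0, "ay": 0, "az": 0, "hand": 0.5},
    {"x": -0.36, "y": 0.97, "z": 0, "ax": 0, "ay": 0, "az": 0, "hand": 0.5},
    {"x": -0.36, "y": 0.97, "z": 0, "ax": 0, "ay": 0, "az": 0, "hand": 0.5}
  ]
}}

```text
clock: 56.05
eef_pos: [0.5359, -0.106, 0.2205]
ee_rot: [0.305, -3.127, -0.0]
ft_force: [0.2, -0.1, -0.1]
gripper_width: 0.0459
finger_force: 0.0
```

>>> {"fn": "step_arm", "kwargs": {
  "moves": [
    {"x": -0.36, "y": 0.97, "z": 0, "ax": 0, "ay": 0, "az": 0, "hand": 0.5},
    {"x": -0.36, "y": 0.97, "z": 0, "ax": 0, "ay": 0, "az": 0, "hand": 0.5},
    {"x": -0.36, "y": 0.97, "z": 0, "ax": 0, "ay": 0, "az": 0, "hand": 0.5},
    {"x": -0.36, "y": 0.97, "z": 0, "ax": 0, "ay": 0, "az": 0, "hand": 0.5},
    {"x": -0.36, "y": 0.97, "z": 0, "ax": 0, "ay": 0, "az": 0, "hand": 0.5}
  ]
}}

```text
clock: 56.68
eef_pos: [0.5523, -0.0039, 0.2205]
ee_rot: [-0.305, 3.127, 0.0]
ft_force: [0.8, -0.9, -0.7]
gripper_width: 0.0458
finger_force: 0.0
```

>>> {"fn": "step_arm", "kwargs": {
  "moves": [
    {"x": -0.36, "y": 0.97, "z": 0, "ax": 0, "ay": 0, "az": 0, "hand": 0.5},
    {"x": -0.36, "y": 0.97, "z": 0, "ax": 0, "ay": 0, "az": 0, "hand": 0.5},
    {"x": -0.36, "y": 0.97, "z": 0, "ax": 0, "ay": 0, "az": 0, "hand": 0.5},
    {"x": -0.36, "y": 0.97, "z": 0, "ax": 0, "ay": 0, "az": 0, "hand": 0.5},
    {"x": -0.36, "y": 0.97, "z": 0, "ax": 0, "ay": 0, "az": 0, "hand": 0.5}
  ]
}}

```text
clock: 57.3
eef_pos: [0.5687, 0.0983, 0.2205]
ee_rot: [0.305, -3.127, -0.0]
ft_force: [-0.2, -1.0, 0.4]
gripper_width: 0.0459
finger_force: 0.0
```

Run:
```python
from h import *
plan([.588,.2185,.2],150.25)
im,d,P=shot("scene","s13")
blobs(P,.052,.07,[.40,.6,-.38,-.25],20)
blobs(P,.076,.095,[.40,.6,-.38,-.25],4)
blobs(P,.125,.165,[.56,.62,.17,.26],5)
```

```text
t 57.3 pos [0.5687 0.0983 0.2205] toolx ang -168.85 tooly 101.15 tilt [ 0.  0. -1.]
shift units xyz [-2.11  5.71  1.02] rows 6.0
turn az units -9.82 (world deg 49.1 ) q7 0.96
px [241.3 194.5] n 386 xy 502.9 -311.4 mean [ 510.4 -308.5   56.3] wh 122.7 71.5 a 10.3 z [54.1 56.  59.7]
px [243. 186.] n 4 xy 490.5 -312.2 mean [ 490.5 -312.3   76.5] wh 13.7 5.9 a 53.8 z [76.1 76.4 77. ]
px [239.2 190.5] n 4 xy 521.1 -306.7 mean [ 521.4 -307.6   77.5] wh 10.0 6.9 a 12.2 z [76.4 77.3 78.9]
px [400.6 223.4] n 320 xy 591.1 217.8 mean [595.  219.8 144.3] wh 69.7 19.7 a 61.2 z [129.3 145.6 156.9]
```

>>> {"fn": "step_arm", "kwargs": {
  "moves": [
    {"x": -0.35, "y": 0.95, "z": 0, "ax": 0, "ay": 0, "az": 0, "hand": 0.5},
    {"x": -0.35, "y": 0.95, "z": 0, "ax": 0, "ay": 0, "az": 0, "hand": 0.5},
    {"x": -0.35, "y": 0.95, "z": 0, "ax": 0, "ay": 0, "az": 0, "hand": 0.5},
    {"x": -0.35, "y": 0.95, "z": 0, "ax": 0, "ay": 0, "az": 0, "hand": 0.5},
    {"x": -0.35, "y": 0.95, "z": 0, "ax": 0, "ay": 0, "az": 0, "hand": 0.5}
  ]
}}

```text
clock: 57.98
eef_pos: [0.5847, 0.1975, 0.2204]
ee_rot: [0.305, -3.127, 0.0]
ft_force: [0.3, -0.2, -0.1]
gripper_width: 0.0459
finger_force: 0.0
```

>>> {"fn": "step_arm", "kwargs": {
  "moves": [
    {"x": -0.35, "y": 0.95, "z": 0, "ax": 0, "ay": 0, "az": 0, "hand": 0.5},
    {"x": 0, "y": 0, "z": 0, "ax": 0, "ay": 0, "az": -1, "hand": 0.5},
    {"x": 0, "y": 0, "z": 0, "ax": 0, "ay": 0, "az": -1, "hand": 0.5},
    {"x": 0, "y": 0, "z": 0, "ax": 0, "ay": 0, "az": -1, "hand": 0.5},
    {"x": 0, "y": 0, "z": 0, "ax": 0, "ay": 0, "az": -1, "hand": 0.5}
  ]
}}

```text
clock: 58.6
eef_pos: [0.5878, 0.2169, 0.2204]
ee_rot: [0.848, -3.025, 0.0]
ft_force: [0.8, 1.1, 0.2]
gripper_width: 0.0462
finger_force: 0.0
```

>>> {"fn": "step_arm", "kwargs": {
  "moves": [
    {"x": 0, "y": 0, "z": 0, "ax": 0, "ay": 0, "az": -1, "hand": 0.5},
    {"x": 0, "y": 0, "z": 0, "ax": 0, "ay": 0, "az": -1, "hand": 0.5},
    {"x": 0, "y": 0, "z": 0, "ax": 0, "ay": 0, "az": -1, "hand": 0.5},
    {"x": 0, "y": 0, "z": 0, "ax": 0, "ay": 0, "az": -1, "hand": 0.5},
    {"x": 0, "y": 0, "z": 0, "ax": 0, "ay": 0, "az": -1, "hand": 0.5}
  ]
}}

```text
clock: 59.22
eef_pos: [0.5878, 0.2168, 0.2203]
ee_rot: [1.482, -2.77, 0.0]
ft_force: [-0.7, -0.8, -0.4]
gripper_width: 0.046
finger_force: 0.0
```

>>> {"fn": "step_arm", "kwargs": {
  "moves": [
    {"x": 0, "y": 0, "z": 0, "ax": 0, "ay": 0, "az": -0.8, "hand": 0.5},
    {"x": 0, "y": 0, "z": 0, "ax": 0, "ay": 0, "az": 0, "hand": 0.5}
  ]
}}

```text
clock: 59.48
eef_pos: [0.5878, 0.2169, 0.2203]
ee_rot: [1.573, -2.719, -0.001]
ft_force: [-0.3, 1.1, -0.7]
gripper_width: 0.0462
finger_force: 0.0
```

Run:
```python
from h import *
plan([.588,.2185,.129],150.5)
```

```text
t 59.475 pos [0.5878 0.2169 0.2203] toolx ang -119.89 tooly 150.11 tilt [ 0.     0.001 -1.   ]
shift units xyz [-0.08  0.03  4.56] rows 5.0
turn az units -0.08 (world deg 0.4 ) q7 1.57
```

>>> {"fn": "step_arm", "kwargs": {
  "moves": [
    {"x": -0.08, "y": 0.03, "z": 1, "ax": 0, "ay": 0, "az": 0, "hand": 0.5},
    {"x": 0, "y": 0, "z": 1, "ax": 0, "ay": 0, "az": 0, "hand": 0.5},
    {"x": 0, "y": 0, "z": 1, "ax": 0, "ay": 0, "az": 0, "hand": 0.5},
    {"x": 0, "y": 0, "z": 1, "ax": 0, "ay": 0, "az": 0, "hand": 0.5},
    {"x": 0, "y": 0, "z": 0.55, "ax": 0, "ay": 0, "az": 0, "hand": 0.5}
  ]
}}

```text
clock: 60.1
eef_pos: [0.5876, 0.2181, 0.1275]
ee_rot: [1.574, -2.717, -0.0]
ft_force: [1.0, 0.6, 0.8]
gripper_width: 0.046
finger_force: 0.0
```

>>> {"fn": "step_arm", "kwargs": {
  "moves": [
    {"x": 0, "y": 0, "z": 0, "ax": 0, "ay": 0, "az": 0, "hand": 0},
    {"x": 0, "y": 0, "z": 0, "ax": 0, "ay": 0, "az": 0, "hand": 0},
    {"x": 0, "y": 0, "z": 0, "ax": 0, "ay": 0, "az": 0, "hand": 0},
    {"x": 0, "y": 0, "z": 0, "ax": 0, "ay": 0, "az": 0, "hand": 0}
  ]
}}

```text
clock: 60.6
eef_pos: [0.5872, 0.2197, 0.1304]
ee_rot: [1.576, -2.717, -0.002]
ft_force: [-4.3, 0.7, 2.5]
gripper_width: 0.0161
finger_force: 30.0
```

>>> {"fn": "step_arm", "kwargs": {
  "moves": [
    {"x": 0, "y": 0, "z": 0, "ax": 0, "ay": 0, "az": 0.5, "hand": 0},
    {"x": 0, "y": 0, "z": 0, "ax": 0, "ay": 0, "az": 0.5, "hand": 0},
    {"x": 0, "y": 0, "z": 0, "ax": 0, "ay": 0, "az": 0.5, "hand": 0},
    {"x": 0, "y": 0, "z": 0, "ax": 0, "ay": 0, "az": 0.5, "hand": 0}
  ]
}}

```text
clock: 61.1
eef_pos: [0.5874, 0.2196, 0.1304]
ee_rot: [-1.332, 2.845, 0.001]
ft_force: [-3.1, 0.4, 2.8]
gripper_width: 0.0156
finger_force: 30.1
```

Run:
```python
from h import *
plan([.588,.2185,.129],150.5);s=bot.sense();print(s["ft_force"],s["wrist_torque"])
im,d,P=shot("scene","s14");blobs(P,.092,.112,[.42,.8,.0,.42],20)
```

```text
t 61.1 pos [0.5874 0.2196 0.1304] toolx ang -129.81 tooly 140.19 tilt [-0.001  0.001 -1.   ]
shift units xyz [ 0.02 -0.06  0.07] rows 1.0
turn az units -2.06 (world deg 10.3 ) q7 1.36
[-3.14734797  0.37999835  2.77196576] [0.39776207 0.64520388 0.41836774]
px [374.  216.5] n 57 xy 524.5 136.1 mean [526.  137.8  98.6] wh 43.4 11.1 a 55.9 z [ 93.6  98.8 103.3]
px [398.  236.8] n 60 xy 596.3 219.2 mean [596.8 219.3 101.9] wh 13.1 23.5 a 4.9 z [ 93.7 103.  111.5]
px [426.3 260.2] n 93 xy 653.8 299.7 mean [657.2 300.1  98.8] wh 45.4 13.7 a 48.8 z [ 93.6  99.8 102.5]
```

>>> {"fn": "step_arm", "kwargs": {
  "moves": [
    {"x": 0, "y": 0, "z": 0, "ax": 0, "ay": 0, "az": 1, "hand": 0},
    {"x": 0, "y": 0, "z": 0, "ax": 0, "ay": 0, "az": 1, "hand": 0},
    {"x": 0, "y": 0, "z": 0, "ax": 0, "ay": 0, "az": 1, "hand": 0},
    {"x": 0, "y": 0, "z": 0, "ax": 0, "ay": 0, "az": 1, "hand": 0},
    {"x": 0, "y": 0, "z": 0, "ax": 0, "ay": 0, "az": 1, "hand": 0}
  ]
}}

```text
clock: 61.78
eef_pos: [0.5877, 0.2191, 0.1304]
ee_rot: [0.681, -3.067, -0.001]
ft_force: [-4.1, 0.8, 5.0]
gripper_width: 0.016
finger_force: 30.0
```

>>> {"fn": "step_arm", "kwargs": {
  "moves": [
    {"x": 0, "y": 0, "z": 0, "ax": 0, "ay": 0, "az": 1, "hand": 0},
    {"x": 0, "y": 0, "z": 0, "ax": 0, "ay": 0, "az": 1, "hand": 0},
    {"x": 0, "y": 0, "z": 0, "ax": 0, "ay": 0, "az": 1, "hand": 0},
    {"x": 0, "y": 0, "z": 0, "ax": 0, "ay": 0, "az": 1, "hand": 0},
    {"x": 0, "y": 0, "z": 0, "ax": 0, "ay": 0, "az": 1, "hand": 0}
  ]
}}

```text
clock: 62.4
eef_pos: [0.5879, 0.2185, 0.1304]
ee_rot: [0.001, -3.142, 0.001]
ft_force: [-4.5, -0.9, 4.2]
gripper_width: 0.0152
finger_force: 30.0
```

>>> {"fn": "step_arm", "kwargs": {
  "moves": [
    {"x": 0, "y": 0, "z": 0, "ax": 0, "ay": 0, "az": 1, "hand": 0},
    {"x": 0, "y": 0, "z": 0, "ax": 0, "ay": 0, "az": 1, "hand": 0},
    {"x": 0, "y": 0, "z": 0, "ax": 0, "ay": 0, "az": 1, "hand": 0},
    {"x": 0, "y": 0, "z": 0, "ax": 0, "ay": 0, "az": 1, "hand": 0},
    {"x": 0, "y": 0, "z": 0, "ax": 0, "ay": 0, "az": 1, "hand": 0}
  ]
}}

```text
clock: 63.02
eef_pos: [0.5877, 0.2179, 0.1304]
ee_rot: [0.679, 3.067, -0.003]
ft_force: [-5.0, -2.4, 7.8]
gripper_width: 0.0158
finger_force: 30.0
```

>>> {"fn": "step_arm", "kwargs": {
  "moves": [
    {"x": 0, "y": 0, "z": 0, "ax": 0, "ay": 0, "az": 1, "hand": 0},
    {"x": 0, "y": 0, "z": 0, "ax": 0, "ay": 0, "az": 1, "hand": 0},
    {"x": 0, "y": 0, "z": 0, "ax": 0, "ay": 0, "az": 1, "hand": 0},
    {"x": 0, "y": 0, "z": 0, "ax": 0, "ay": 0, "az": 1, "hand": 0},
    {"x": 0, "y": 0, "z": 0, "ax": 0, "ay": 0, "az": 1, "hand": 0}
  ]
}}

```text
clock: 63.65
eef_pos: [0.5874, 0.2174, 0.1303]
ee_rot: [1.326, 2.848, -0.005]
ft_force: [-6.0, -4.6, 7.2]
gripper_width: 0.016
finger_force: 30.1
```

>>> {"fn": "step_arm", "kwargs": {
  "moves": [
    {"x": 0, "y": 0, "z": 0, "ax": 0, "ay": 0, "az": 1, "hand": 0},
    {"x": 0, "y": 0, "z": 0, "ax": 0, "ay": 0, "az": 1, "hand": 0},
    {"x": 0, "y": 0, "z": 0, "ax": 0, "ay": 0, "az": 1, "hand": 0},
    {"x": 0, "y": 0, "z": 0, "ax": 0, "ay": 0, "az": 1, "hand": 0},
    {"x": 0, "y": 0, "z": 0, "ax": 0, "ay": 0, "az": 1, "hand": 0}
  ]
}}

```text
clock: 64.28
eef_pos: [0.5868, 0.2171, 0.1303]
ee_rot: [1.912, 2.492, -0.006]
ft_force: [-7.6, -4.2, 8.1]
gripper_width: 0.0158
finger_force: 30.0
```

>>> {"fn": "step_arm", "kwargs": {
  "moves": [
    {"x": 0, "y": 0, "z": 0, "ax": 0, "ay": 0, "az": 1, "hand": 0},
    {"x": 0, "y": 0, "z": 0, "ax": 0, "ay": 0, "az": 1, "hand": 0},
    {"x": 0, "y": 0, "z": 0, "ax": 0, "ay": 0, "az": 1, "hand": 0},
    {"x": 0, "y": 0, "z": 0, "ax": 0, "ay": 0, "az": 1, "hand": 0},
    {"x": 0, "y": 0, "z": 0, "ax": 0, "ay": 0, "az": 0, "hand": 0}
  ]
}}

```text
clock: 64.9
eef_pos: [0.5864, 0.2171, 0.1303]
ee_rot: [2.313, 2.125, -0.007]
ft_force: [-8.4, -5.5, 8.9]
gripper_width: 0.0162
finger_force: 30.1
```

Run:
```python
from h import *
plan([.588,.2185,.129],-6.7);s=bot.sense();print(s["ft_force"],s["wrist_torque"])
im,d,P=shot("scene","s15");blobs(P,.092,.112,[.42,.8,.0,.42],20)
```

```text
t 64.9 pos [0.5864 0.2171 0.1303] toolx ang 85.16 tooly -4.85 tilt [-0.004 -0.002 -1.   ]
shift units xyz [0.08 0.07 0.06] rows 1.0
turn az units 0.37 (world deg -1.9 ) q7 -0.91
[-8.38653519 -5.52654105  8.92520307] [-0.8957664   1.57250846  0.28454749]
px [360.6 225.7] n 77 xy 581.4 114.2 mean [582.9 114.4  98.4] wh 44.1 12.6 a 86.6 z [ 93.9  99.7 102.4]
px [398.  236.8] n 57 xy 595.5 219.3 mean [597.1 219.2 102.2] wh 11.7 23.5 a 6.5 z [ 94.3 102.6 111.1]
px [438.4 248.1] n 93 xy 597.4 323.2 mean [599.1 322.4  98.7] wh 43.2 14.5 a 82.3 z [ 94.1  99.5 102.7]
```

>>> {"fn": "step_arm", "kwargs": {
  "moves": [
    {"x": 0, "y": 0, "z": 0, "ax": 0, "ay": 0, "az": 0, "hand": 0.5},
    {"x": 0, "y": 0, "z": 0, "ax": 0, "ay": 0, "az": 0, "hand": 0.5},
    {"x": 0, "y": 0, "z": -1, "ax": 0, "ay": 0, "az": 0, "hand": 0.5},
    {"x": 0, "y": 0, "z": -1, "ax": 0, "ay": 0, "az": 0, "hand": 0.5},
    {"x": 0, "y": 0, "z": -1, "ax": 0, "ay": 0, "az": 0, "hand": 0.5}
  ]
}}

```text
clock: 65.58
eef_pos: [0.5887, 0.2189, 0.1918]
ee_rot: [2.313, 2.125, 0.003]
ft_force: [0.5, 0.2, -0.4]
gripper_width: 0.0458
finger_force: 0.0
```

>>> {"fn": "step_arm", "kwargs": {
  "moves": [
    {"x": 0, "y": 0, "z": -1, "ax": 0, "ay": 0, "az": 0, "hand": 0.5},
    {"x": 0, "y": 0, "z": -0.5, "ax": 0, "ay": 0, "az": 0, "hand": 0.5},
    {"x": -0.99, "y": -0.07, "z": 0, "ax": 0, "ay": 0, "az": 0, "hand": 0.5},
    {"x": -0.99, "y": -0.07, "z": 0, "ax": 0, "ay": 0, "az": 0, "hand": 0.5},
    {"x": -0.99, "y": -0.07, "z": 0, "ax": 0, "ay": 0, "az": 0, "hand": 0.5}
  ]
}}

```text
clock: 66.2
eef_pos: [0.5787, 0.1589, 0.2196]
ee_rot: [-2.313, -2.126, 0.001]
ft_force: [0.3, -0.6, -0.0]
gripper_width: 0.0456
finger_force: 0.0
```

>>> {"fn": "step_arm", "kwargs": {
  "moves": [
    {"x": -0.99, "y": -0.07, "z": 0, "ax": 0, "ay": 0, "az": 0, "hand": 0.5},
    {"x": -0.99, "y": -0.07, "z": 0, "ax": 0, "ay": 0, "az": 0, "hand": 0.5},
    {"x": -0.99, "y": -0.07, "z": 0, "ax": 0, "ay": 0, "az": 0, "hand": 0.5},
    {"x": -0.99, "y": -0.07, "z": 0, "ax": 0, "ay": 0, "az": 0, "hand": 0.5},
    {"x": -0.99, "y": -0.07, "z": 0, "ax": 0, "ay": 0, "az": 0, "hand": 0.5}
  ]
}}

```text
clock: 66.82
eef_pos: [0.5633, 0.0609, 0.2196]
ee_rot: [-2.313, -2.125, 0.001]
ft_force: [0.7, -0.3, 0.5]
gripper_width: 0.0461
finger_force: 0.0
```

>>> {"fn": "step_arm", "kwargs": {
  "moves": [
    {"x": -0.99, "y": -0.07, "z": 0, "ax": 0, "ay": 0, "az": 0, "hand": 0.5},
    {"x": -0.99, "y": -0.07, "z": 0, "ax": 0, "ay": 0, "az": 0, "hand": 0.5},
    {"x": -0.99, "y": -0.07, "z": 0, "ax": 0, "ay": 0, "az": 0, "hand": 0.5},
    {"x": -0.99, "y": -0.07, "z": 0, "ax": 0, "ay": 0, "az": 0, "hand": 0.5},
    {"x": -0.99, "y": -0.07, "z": 0, "ax": 0, "ay": 0, "az": 0, "hand": 0.5}
  ]
}}

```text
clock: 67.45
eef_pos: [0.548, -0.0371, 0.2196]
ee_rot: [-2.313, -2.125, 0.001]
ft_force: [-0.7, -0.6, 0.4]
gripper_width: 0.0462
finger_force: 0.0
```

>>> {"fn": "step_arm", "kwargs": {
  "moves": [
    {"x": -0.99, "y": -0.07, "z": 0, "ax": 0, "ay": 0, "az": 0, "hand": 0.5},
    {"x": -0.99, "y": -0.07, "z": 0, "ax": 0, "ay": 0, "az": 0, "hand": 0.5},
    {"x": -0.99, "y": -0.07, "z": 0, "ax": 0, "ay": 0, "az": 0, "hand": 0.5},
    {"x": -0.99, "y": -0.07, "z": 0, "ax": 0, "ay": 0, "az": 0, "hand": 0.5},
    {"x": -0.99, "y": -0.07, "z": 0, "ax": 0, "ay": 0, "az": 0, "hand": 0.5}
  ]
}}

```text
clock: 68.08
eef_pos: [0.5328, -0.1355, 0.2196]
ee_rot: [2.313, 2.126, -0.0]
ft_force: [-0.5, -0.7, -0.1]
gripper_width: 0.046
finger_force: 0.0
```

>>> {"fn": "step_arm", "kwargs": {
  "moves": [
    {"x": -0.99, "y": -0.07, "z": 0, "ax": 0, "ay": 0, "az": 0, "hand": 0.5},
    {"x": -0.99, "y": -0.07, "z": 0, "ax": 0, "ay": 0, "az": 0, "hand": 0.5},
    {"x": -0.99, "y": -0.07, "z": 0, "ax": 0, "ay": 0, "az": 0, "hand": 0.5},
    {"x": -0.99, "y": -0.07, "z": 0, "ax": 0, "ay": 0, "az": 0, "hand": 0.5},
    {"x": -0.99, "y": -0.07, "z": 0, "ax": 0, "ay": 0, "az": 0, "hand": 0.5}
  ]
}}

```text
clock: 68.7
eef_pos: [0.5174, -0.2339, 0.2195]
ee_rot: [2.313, 2.125, 0.0]
ft_force: [-1.0, 0.5, 0.0]
gripper_width: 0.0459
finger_force: 0.0
```

Run:
```python
from h import *
plan([.5028,-.312,.2],101.15)
im,d,P=shot("scene","s16");blobs(P,.092,.112,[.42,.8,.0,.42],20);blobs(P,.125,.165,[.56,.62,.17,.26],5)
m,d,P=shot("top","t16");blobs(P,.092,.112,[.42,.8,.0,.42],20);blobs(P,.125,.2,[.42,.8,.0,.42],5)
cv2.imwrite("pics/t16c.png",cv2.resize(m[135:255,165:315],(800,600)[:2] if 0 else (700,560),interpolation=2))
```

```text
t 68.7 pos [ 0.5174 -0.2339  0.2195] toolx ang 85.15 tooly -4.85 tilt [ 0.  0. -1.]
shift units xyz [-3.95 -0.4   0.98] rows 4.0
turn az units 14.8 (world deg -74.0 ) q7 -0.03
px [361.5 224.5] n 74 xy 574.9 114.9 mean [576.6 115.3  98.6] wh 44.3 12.5 a 82.6 z [ 93.8  99.2 102.7]
px [398.  236.9] n 57 xy 595.5 219.2 mean [597.1 219.2 102. ] wh 12.7 23.4 a 6.3 z [ 93.9 101.9 110.9]
px [438.3 249.5] n 89 xy 603.6 322.5 mean [604.8 322.7  98.8] wh 43.5 14.7 a 81.3 z [ 94.   99.7 102.4]
px [400.6 223.4] n 354 xy 591.4 218.3 mean [594.  219.7 143.7] wh 69.8 22.5 a 84.2 z [128.8 145.  156.6]
px [214.3 183.6] n 44 xy 602.3 322.8 mean [600.1 321.4 103.4] wh 47.1 13.8 a 81.4 z [ 96.4 103.7 108.8]
px [276.1 191.2] n 45 xy 573.1 113.5 mean [571.5 113.1 103. ] wh 41.2 14.3 a 87.3 z [ 97.8 103.1 108.3]
px [243.1 185.9] n 128 xy 585.6 217.1 mean [584.5 216.  154.4] wh 68.9 22.9 a 88.8 z [139.  157.5 163.8]
```

View pics/t16c.png

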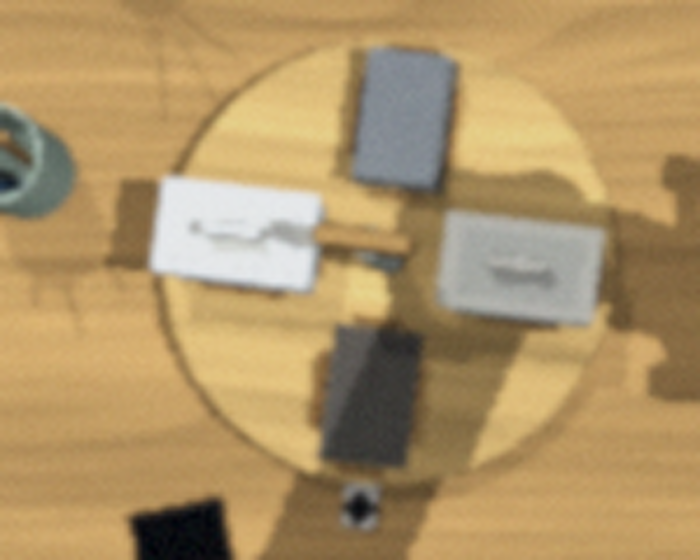

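>>> {"fn": "step_arm", "kwargs": {
  "moves": [
    {"x": -0.99, "y": -0.1, "z": 0, "ax": 0, "ay": 0, "az": 0, "hand": 0.5},
    {"x": -0.99, "y": -0.1, "z": 0, "ax": 0, "ay": 0, "az": 0, "hand": 0.5},
    {"x": -0.99, "y": -0.1, "z": 0, "ax": 0, "ay": 0, "az": 0, "hand": 0.5},
    {"x": -0.98, "y": -0.1, "z": 0, "ax": 0, "ay": 0, "az": 0, "hand": 0.5},
    {"x": 0, "y": 0, "z": 0, "ax": 0, "ay": 0, "az": -1, "hand": 0.5}
  ]
}}

```text
clock: 69.42
eef_pos: [0.502, -0.3139, 0.2192]
ee_rot: [2.22, 2.222, -0.001]
ft_force: [-0.7, -0.1, -0.7]
gripper_width: 0.0458
finger_force: 0.0
```

>>> {"fn": "step_arm", "kwargs": {
  "moves": [
    {"x": 0, "y": 0, "z": 0.2, "ax": 0, "ay": 0, "az": -1, "hand": 0.5},
    {"x": 0, "y": 0, "z": 0.2, "ax": 0, "ay": 0, "az": -1, "hand": 0.5},
    {"x": 0, "y": 0, "z": 0.2, "ax": 0, "ay": 0, "az": -1, "hand": 0.5},
    {"x": 0, "y": 0, "z": 0.2, "ax": 0, "ay": 0, "az": -1, "hand": 0.5},
    {"x": 0, "y": 0, "z": 0.2, "ax": 0, "ay": 0, "az": -1, "hand": 0.5}
  ]
}}

```text
clock: 70.05
eef_pos: [0.5028, -0.3115, 0.1993]
ee_rot: [-1.681, -2.654, -0.0]
ft_force: [-0.3, 0.2, 0.1]
gripper_width: 0.0456
finger_force: 0.0
```

>>> {"fn": "step_arm", "kwargs": {
  "moves": [
    {"x": 0, "y": 0, "z": 0.2, "ax": 0, "ay": 0, "az": -1, "hand": 0.5},
    {"x": 0, "y": 0, "z": 0.2, "ax": 0, "ay": 0, "az": -1, "hand": 0.5},
    {"x": 0, "y": 0, "z": 0.2, "ax": 0, "ay": 0, "az": -1, "hand": 0.5},
    {"x": 0, "y": 0, "z": 0.2, "ax": 0, "ay": 0, "az": -1, "hand": 0.5},
    {"x": 0, "y": 0, "z": 0.2, "ax": 0, "ay": 0, "az": -1, "hand": 0.5}
  ]
}}

```text
clock: 70.68
eef_pos: [0.5028, -0.3116, 0.1793]
ee_rot: [-1.067, -2.955, -0.0]
ft_force: [-0.3, 1.1, 0.3]
gripper_width: 0.0456
finger_force: 0.0
```

>>> {"fn": "step_arm", "kwargs": {
  "moves": [
    {"x": 0, "y": 0, "z": 0.2, "ax": 0, "ay": 0, "az": -1, "hand": 0.5},
    {"x": 0, "y": 0, "z": 0.2, "ax": 0, "ay": 0, "az": -1, "hand": 0.5},
    {"x": 0, "y": 0, "z": 0.2, "ax": 0, "ay": 0, "az": -1, "hand": 0.5},
    {"x": 0, "y": 0, "z": 0.2, "ax": 0, "ay": 0, "az": -1, "hand": 0.5},
    {"x": 0, "y": 0, "z": 0.2, "ax": 0, "ay": 0, "az": -1, "hand": 0.5}
  ]
}}

```text
clock: 71.3
eef_pos: [0.5028, -0.3117, 0.1593]
ee_rot: [-0.403, -3.116, -0.0]
ft_force: [-0.5, 0.2, 0.5]
gripper_width: 0.0457
finger_force: 0.0
```

>>> {"fn": "step_arm", "kwargs": {
  "moves": [
    {"x": 0, "y": 0, "z": 0.2, "ax": 0, "ay": 0, "az": -1, "hand": 0.5},
    {"x": 0, "y": 0, "z": 0.2, "ax": 0, "ay": 0, "az": -1, "hand": 0.5},
    {"x": 0, "y": 0, "z": 0.2, "ax": 0, "ay": 0, "az": -1, "hand": 0.5},
    {"x": 0, "y": 0, "z": 0.2, "ax": 0, "ay": 0, "az": -1, "hand": 0.5},
    {"x": 0, "y": 0, "z": 0.2, "ax": 0, "ay": 0, "az": -1, "hand": 0.5}
  ]
}}

```text
clock: 71.92
eef_pos: [0.5027, -0.3117, 0.1392]
ee_rot: [0.281, -3.129, -0.0]
ft_force: [0.2, 0.1, -0.2]
gripper_width: 0.046
finger_force: 0.0
```

>>> {"fn": "step_arm", "kwargs": {
  "moves": [
    {"x": 0, "y": 0, "z": 0, "ax": 0, "ay": 0, "az": -0.2, "hand": 0.5}
  ]
}}

```text
clock: 72.05
eef_pos: [0.5026, -0.3114, 0.139]
ee_rot: [0.304, -3.126, -0.001]
ft_force: [0.0, -0.9, 0.5]
gripper_width: 0.046
finger_force: 0.0
```

Run:
```python
from h import *
plan([.5028,-.312,.0612],101.15)
for n,z in(("top",.026),("scene",.026)):
    im,d,P=shot(n,n+"17")
    u,v=map(int,proj(n,(.484,.2324,z)));u0,v0,w=u-35,v-30,70
    c=cv2.resize(im[v0:v0+60,u0:u0+w],None,fx=4,fy=4,interpolation=2)
    sat=c.max(2).astype(int)-c.min(2);m=((sat<28)&(c.max(2)<150)).astype(np.uint8)
    m=cv2.morphologyEx(m,cv2.MORPH_OPEN,np.ones((9,9)))
    k,l,s,cc=cv2.connectedComponentsWithStats(m);i=l[120,140] or 1+np.argmax(s[1:,4])
    vv,uu=np.nonzero(l==i);W=np.array([ray(n,a/4+u0-.375,b/4+v0-.375,z)[:2] for a,b in zip(uu[::3],vv[::3])])*1000
    print(n,s[i],cv2.minAreaRect(W.astype(np.float32)),W.mean(0).round(1))
    if n=="scene": blobs(P,.052,.07,[.40,.6,-.38,-.25],20); blobs(P,.092,.112,[.42,.8,.0,.42],40)
```

```text
t 72.05 pos [ 0.5026 -0.3114  0.139 ] toolx ang -168.9 tooly 101.1 tilt [ 0.     0.001 -1.   ]
shift units xyz [-0.01 -0.03  3.89] rows 4.0
turn az units -0.01 (world deg 0.0 ) q7 1.66
top [ 101   70   82  116 8005] ((481.724609375, 234.32936096191406), (64.66792297363281, 100.46031951904297), 82.92774963378906) [481.4 234.1]Traceback (most recent call last):
  File "<stdin>", line 10, in <module>
  File "h.py", line 10, in ray
    m=bot.camera_model(n);f=200/np.tan(np.radians(m["fov_y"]/2));E=m["extrinsics"]
ValueError: time passes only in moves, steps and waits
```

Run:
```python
s=open("h.py").read().replace("bot.camera_model(n)","cam(n)").replace("def cloud","import functools\n@functools.lru_cache(None)\ndef cam(n): return bot.camera_model(n)\ndef cloud",1)
open("h.py","w").write(s)
from h import *
for f,n,z in(("top17","top",.026),("s16","scene",.026)):
    im=cv2.imread(f"pics/{f}.png")
    u,v=map(int,proj(n,(.484,.2324,z)));u0,v0,w=u-35,v-30,70
    c=cv2.resize(im[v0:v0+60,u0:u0+w],None,fx=4,fy=4,interpolation=2)
    sat=c.max(2).astype(int)-c.min(2);m=((sat<28)&(c.max(2)<150)).astype(np.uint8)
    m=cv2.morphologyEx(m,cv2.MORPH_OPEN,np.ones((9,9)))
    k,l,s,cc=cv2.connectedComponentsWithStats(m);i=l[120,140] or 1+np.argmax(s[1:,4])
    vv,uu=np.nonzero(l==i);W=np.array([ray(n,a/4+u0-.375,b/4+v0-.375,z)[:2] for a,b in zip(uu[::3],vv[::3])])*1000
    print(n,s[i],cv2.minAreaRect(W.astype(np.float32)),W.mean(0).round(1))
```

```text
top [ 101   70   82  116 8005] ((481.724609375, 234.32936096191406), (64.66792297363281, 100.46031951904297), 82.92774963378906) [481.4 234.1]
scene [  80   90  147  126 9355] ((516.0068359375, 238.8798828125), (145.49986267089844, 104.91934204101562), 18.34650421142578) [510.6 232.1]
```

>>> {"fn": "step_arm", "kwargs": {
  "moves": [
    {"x": 0, "y": 0, "z": 1, "ax": 0, "ay": 0, "az": 0, "hand": 0.4},
    {"x": 0, "y": 0, "z": 1, "ax": 0, "ay": 0, "az": 0, "hand": 0.4},
    {"x": 0, "y": 0, "z": 1, "ax": 0, "ay": 0, "az": 0, "hand": 0.4},
    {"x": 0, "y": 0, "z": 0.85, "ax": 0, "ay": 0, "az": 0, "hand": 0.4},
    {"x": 0, "y": 0, "z": 0, "ax": 0, "ay": 0, "az": 0, "hand": 0}
  ]
}}

```text
clock: 72.78
eef_pos: [0.5019, -0.3099, 0.0606]
ee_rot: [0.306, -3.124, -0.003]
ft_force: [0.7, -0.1, -0.6]
gripper_width: 0.0306
finger_force: 0.0
```

>>> {"fn": "step_arm", "kwargs": {
  "moves": [
    {"x": 0, "y": 0, "z": 0, "ax": 0, "ay": 0, "az": 0, "hand": 0},
    {"x": 0, "y": 0, "z": 0, "ax": 0, "ay": 0, "az": 0, "hand": 0},
    {"x": 0, "y": 0, "z": 0, "ax": 0, "ay": 0, "az": 0, "hand": 0},
    {"x": 0, "y": 0, "z": -0.5, "ax": 0, "ay": 0, "az": 0, "hand": 0},
    {"x": 0, "y": 0, "z": -0.5, "ax": 0, "ay": 0, "az": 0, "hand": 0}
  ]
}}

```text
clock: 73.4
eef_pos: [0.5027, -0.3105, 0.0831]
ee_rot: [0.305, -3.126, -0.0]
ft_force: [-0.4, 0.4, -2.8]
gripper_width: 0.0099
finger_force: 30.0
```

>>> {"fn": "step_arm", "kwargs": {
  "moves": [
    {"x": 0, "y": 0, "z": -0.5, "ax": 0, "ay": 0, "az": 0, "hand": 0},
    {"x": 0, "y": 0, "z": -1, "ax": 0, "ay": 0, "az": 0, "hand": 0},
    {"x": 0, "y": 0, "z": -1, "ax": 0, "ay": 0, "az": 0, "hand": 0}
  ]
}}

```text
clock: 73.78
eef_pos: [0.5032, -0.3106, 0.1342]
ee_rot: [-0.305, 3.126, -0.0]
ft_force: [-0.2, 1.3, -2.6]
gripper_width: 0.0099
finger_force: 30.0
```

Run:
```python
from h import *
plan([.4833,.233,.15],82.1);s=bot.sense();print(s["gripper_width"],s["finger_force"],s["ft_force"])
im,d,P=shot("scene","s18");blobs(P,.105,.125,[.40,.6,-.38,-.22],20);blobs(P,.006,.05,[.40,.6,-.38,-.22],20)
```

```text
t 73.775 pos [ 0.5032 -0.3106  0.1342] toolx ang -168.84 tooly 101.16 tilt [-0.001 -0.    -1.   ]
shift units xyz [-4.28 26.86 -0.79] rows 27.0
turn az units 3.81 (world deg -19.1 ) q7 1.66
0.009858668004079934 29.998297691345215 [-0.1999903   1.31314566 -2.64296891]
px [239.4 183.7] n 145 xy 515.2 -284.9 mean [ 537.7 -292.4  115.5] wh 59.0 122.4 a 66.8 z [107.4 114.5 124.4]
```

>>> {"fn": "step_arm", "kwargs": {
  "moves": [
    {"x": -0.16, "y": 0.98, "z": -0.66, "ax": 0, "ay": 0, "az": 0, "hand": 0},
    {"x": -0.16, "y": 0.98, "z": -0.66, "ax": 0, "ay": 0, "az": 0, "hand": 0},
    {"x": -0.16, "y": 0.98, "z": -0.66, "ax": 0, "ay": 0, "az": 0, "hand": 0},
    {"x": -0.16, "y": 0.98, "z": -0.66, "ax": 0, "ay": 0, "az": 0, "hand": 0},
    {"x": -0.16, "y": 0.98, "z": -0.66, "ax": 0, "ay": 0, "az": 0, "hand": 0}
  ]
}}

```text
clock: 74.45
eef_pos: [0.4997, -0.2097, 0.1994]
ee_rot: [0.307, -3.127, 0.0]
ft_force: [0.5, -0.0, -1.8]
gripper_width: 0.0096
finger_force: 30.0
```

>>> {"fn": "step_arm", "kwargs": {
  "moves": [
    {"x": -0.16, "y": 0.98, "z": 0, "ax": 0, "ay": 0, "az": 0, "hand": 0},
    {"x": -0.16, "y": 0.98, "z": 0, "ax": 0, "ay": 0, "az": 0, "hand": 0},
    {"x": -0.16, "y": 0.98, "z": 0, "ax": 0, "ay": 0, "az": 0, "hand": 0},
    {"x": -0.16, "y": 0.98, "z": 0, "ax": 0, "ay": 0, "az": 0, "hand": 0},
    {"x": -0.16, "y": 0.98, "z": 0, "ax": 0, "ay": 0, "az": 0, "hand": 0}
  ]
}}

```text
clock: 75.08
eef_pos: [0.4963, -0.1107, 0.1984]
ee_rot: [0.305, -3.127, -0.0]
ft_force: [-0.1, -0.4, -3.2]
gripper_width: 0.0096
finger_force: 30.0
```

>>> {"fn": "step_arm", "kwargs": {
  "moves": [
    {"x": -0.16, "y": 0.98, "z": 0, "ax": 0, "ay": 0, "az": 0, "hand": 0},
    {"x": -0.16, "y": 0.98, "z": 0, "ax": 0, "ay": 0, "az": 0, "hand": 0},
    {"x": -0.16, "y": 0.98, "z": 0, "ax": 0, "ay": 0, "az": 0, "hand": 0},
    {"x": -0.16, "y": 0.98, "z": 0, "ax": 0, "ay": 0, "az": 0, "hand": 0},
    {"x": -0.16, "y": 0.98, "z": 0, "ax": 0, "ay": 0, "az": 0, "hand": 0}
  ]
}}

```text
clock: 75.7
eef_pos: [0.4932, -0.0115, 0.1986]
ee_rot: [-0.305, 3.127, -0.0]
ft_force: [0.6, -0.4, -2.1]
gripper_width: 0.0102
finger_force: 30.0
```

Run:
```python
from h import *
plan([.4833,.233,.2],82.1);s=bot.sense();print(s["gripper_width"],s["finger_force"],s["ft_force"])
```

```text
t 75.7 pos [ 0.4932 -0.0115  0.1986] toolx ang -168.85 tooly 101.15 tilt [-0. -0. -1.]
shift units xyz [-1.88 12.09 -0.07] rows 13.0
turn az units 3.81 (world deg -19.1 ) q7 1.2
0.010181999402316294 29.997738003730774 [ 0.58491024 -0.41173639 -2.1043786 ]
```

>>> {"fn": "step_arm", "kwargs": {
  "moves": [
    {"x": -0.15, "y": 0.93, "z": 0, "ax": 0, "ay": 0, "az": 0, "hand": 0},
    {"x": -0.15, "y": 0.93, "z": 0, "ax": 0, "ay": 0, "az": 0, "hand": 0},
    {"x": -0.15, "y": 0.93, "z": 0, "ax": 0, "ay": 0, "az": 0, "hand": 0},
    {"x": -0.15, "y": 0.93, "z": 0, "ax": 0, "ay": 0, "az": 0, "hand": 0},
    {"x": -0.15, "y": 0.93, "z": 0, "ax": 0, "ay": 0, "az": 0, "hand": 0}
  ]
}}

```text
clock: 76.32
eef_pos: [0.4898, 0.0826, 0.1986]
ee_rot: [-0.305, 3.127, -0.0]
ft_force: [-0.8, 1.0, -2.8]
gripper_width: 0.0095
finger_force: 30.0
```

>>> {"fn": "step_arm", "kwargs": {
  "moves": [
    {"x": -0.15, "y": 0.93, "z": 0, "ax": 0, "ay": 0, "az": 0, "hand": 0},
    {"x": -0.15, "y": 0.93, "z": 0, "ax": 0, "ay": 0, "az": 0, "hand": 0},
    {"x": -0.15, "y": 0.93, "z": 0, "ax": 0, "ay": 0, "az": 0, "hand": 0},
    {"x": -0.15, "y": 0.93, "z": 0, "ax": 0, "ay": 0, "az": 0, "hand": 0},
    {"x": -0.15, "y": 0.93, "z": 0, "ax": 0, "ay": 0, "az": 0, "hand": 0}
  ]
}}

```text
clock: 76.95
eef_pos: [0.4864, 0.1767, 0.1985]
ee_rot: [-0.305, 3.127, -0.0]
ft_force: [-0.3, -0.6, -2.4]
gripper_width: 0.0095
finger_force: 30.0
```

>>> {"fn": "step_arm", "kwargs": {
  "moves": [
    {"x": -0.15, "y": 0.93, "z": 0, "ax": 0, "ay": 0, "az": 0, "hand": 0},
    {"x": -0.15, "y": 0.93, "z": 0, "ax": 0, "ay": 0, "az": 0, "hand": 0},
    {"x": -0.08, "y": 0.93, "z": 0, "ax": 0, "ay": 0, "az": 0, "hand": 0},
    {"x": 0, "y": 0, "z": 0, "ax": 0, "ay": 0, "az": 0.9, "hand": 0},
    {"x": 0, "y": 0, "z": 0, "ax": 0, "ay": 0, "az": 0.9, "hand": 0}
  ]
}}

```text
clock: 77.58
eef_pos: [0.4827, 0.2328, 0.1984]
ee_rot: [0.057, -3.141, -0.0]
ft_force: [-0.0, -1.1, -3.2]
gripper_width: 0.0097
finger_force: 30.0
```

>>> {"fn": "step_arm", "kwargs": {
  "moves": [
    {"x": 0, "y": 0, "z": 0, "ax": 0, "ay": 0, "az": 1, "hand": 0},
    {"x": 0, "y": 0, "z": 0, "ax": 0, "ay": 0, "az": 1, "hand": 0},
    {"x": 0, "y": 0, "z": 0, "ax": 0, "ay": 0, "az": 0, "hand": 0}
  ]
}}

```text
clock: 77.95
eef_pos: [0.4831, 0.2322, 0.1986]
ee_rot: [0.213, 3.134, -0.0]
ft_force: [0.1, -0.2, -2.8]
gripper_width: 0.0098
finger_force: 30.0
```

Run:
```python
from h import *
plan([.4833,.233,.12],82.1);s=bot.sense();print(s["gripper_width"],s["finger_force"],s["ft_force"])
for n in("scene","top"):
    for k in range(2):
        im,d,P=shot(n,n+"20");print(n);blobs(P,.18,.21,[.40,.56,.15,.32],20)
```

```text
t 77.95 pos [0.4831 0.2322 0.1986] toolx ang 172.22 tooly 82.22 tilt [-0. -0. -1.]
shift units xyz [-0.01  0.04  3.93] rows 4.0
turn az units 0.02 (world deg -0.1 ) q7 0.47
0.009847672207587664 29.998556971549988 [ 0.07464147 -0.22291984 -2.82722484]
scene
px [414.3 191.7] n 535 xy 483.3 232.5 mean [504.4 233.2 191.5] wh 70.6 121.1 a 82.2 z [187.4 191.  204.7]
scene
px [414.3 191.6] n 538 xy 484.0 232.4 mean [504.1 233.2 191.7] wh 70.7 121.8 a 82.4 z [188.1 191.  205.5]
top
px [242.1 201.2] n 69 xy 532.6 216.5 mean [530.9 213.  193.4] wh 58.2 21.0 a 69.3 z [190.3 193.8 197.6]
top
px [241.9 201. ] n 72 xy 532.3 215.9 mean [531.4 213.7 193.3] wh 58.9 20.9 a 69.1 z [188.4 193.9 199.2]
```

>>> {"fn": "step_arm", "kwargs": {
  "moves": [
    {"x": 0, "y": 0.03, "z": 1, "ax": 0, "ay": 0, "az": 0, "hand": 0},
    {"x": 0, "y": 0, "z": 1, "ax": 0, "ay": 0, "az": 0, "hand": 0},
    {"x": 0, "y": 0, "z": 1, "ax": 0, "ay": 0, "az": 0, "hand": 0},
    {"x": 0, "y": 0, "z": 1, "ax": 0, "ay": 0, "az": 0, "hand": 0},
    {"x": 0, "y": 0, "z": 0.8, "ax": 0, "ay": 0, "az": 0, "hand": 0}
  ]
}}

```text
clock: 78.78
eef_pos: [0.483, 0.2321, 0.1008]
ee_rot: [-0.215, -3.133, 0.001]
ft_force: [-0.2, -0.4, -3.5]
gripper_width: 0.01
finger_force: 30.0
```

>>> {"fn": "step_arm", "kwargs": {
  "moves": [
    {"x": 0, "y": 0, "z": 0.1, "ax": 0, "ay": 0, "az": 0, "hand": 0},
    {"x": 0, "y": 0, "z": 0.1, "ax": 0, "ay": 0, "az": 0, "hand": 0},
    {"x": 0, "y": 0, "z": 0.1, "ax": 0, "ay": 0, "az": 0, "hand": 0}
  ]
}}

```text
clock: 79.15
eef_pos: [0.484, 0.2326, 0.0971]
ee_rot: [0.215, 3.133, 0.001]
ft_force: [0.8, -1.0, -2.7]
gripper_width: 0.0098
finger_force: 30.0
```

>>> {"fn": "step_arm", "kwargs": {
  "moves": [
    {"x": 0, "y": 0, "z": 0.1, "ax": 0, "ay": 0, "az": 0, "hand": 0},
    {"x": 0, "y": 0, "z": 0.1, "ax": 0, "ay": 0, "az": 0, "hand": 0}
  ]
}}

```text
clock: 79.4
eef_pos: [0.4837, 0.2322, 0.0927]
ee_rot: [0.215, 3.134, 0.0]
ft_force: [-0.1, 0.1, -3.1]
gripper_width: 0.0096
finger_force: 30.0
```

Below wall tops with no contact force; continue down.

>>> {"fn": "step_arm", "kwargs": {
  "moves": [
    {"x": 0, "y": 0, "z": 0.1, "ax": 0, "ay": 0, "az": 0, "hand": 0},
    {"x": 0, "y": 0, "z": 0.1, "ax": 0, "ay": 0, "az": 0, "hand": 0}
  ]
}}

```text
clock: 79.65
eef_pos: [0.4835, 0.2328, 0.0892]
ee_rot: [0.215, 3.134, 0.001]
ft_force: [-4.9, -0.1, 14.7]
gripper_width: 0.0095
finger_force: 30.0
```

>>> {"fn": "step_arm", "kwargs": {
  "moves": [
    {"x": 0, "y": 0, "z": 0.1, "ax": 0, "ay": 0, "az": 0, "hand": 0},
    {"x": 0, "y": 0, "z": 0.05, "ax": 0, "ay": 0, "az": 0, "hand": 0},
    {"x": 0, "y": 0, "z": 0, "ax": 0, "ay": 0, "az": 0, "hand": 0}
  ]
}}

```text
clock: 80.03
eef_pos: [0.4839, 0.2348, 0.0891]
ee_rot: [0.214, 3.132, 0.003]
ft_force: [-7.7, -2.2, 29.1]
gripper_width: 0.0098
finger_force: 30.3
```

>>> {"fn": "step_arm", "kwargs": {
  "moves": [
    {"x": 0, "y": 0, "z": -0.2, "ax": 0, "ay": 0, "az": 0, "hand": 0},
    {"x": 0, "y": 0, "z": 0, "ax": 0, "ay": 0, "az": 0, "hand": 0.35},
    {"x": 0, "y": 0, "z": 0, "ax": 0, "ay": 0, "az": 0, "hand": 0.35},
    {"x": 0, "y": 0, "z": -0.5, "ax": 0, "ay": 0, "az": 0, "hand": 0.35},
    {"x": 0, "y": 0, "z": -1, "ax": 0, "ay": 0, "az": 0, "hand": 0.35}
  ]
}}

```text
clock: 80.65
eef_pos: [0.4829, 0.2321, 0.1199]
ee_rot: [-0.214, -3.133, 0.0]
ft_force: [0.6, -0.2, -0.2]
gripper_width: 0.0321
finger_force: 0.0
```

>>> {"fn": "step_arm", "kwargs": {
  "moves": [
    {"x": 0, "y": 0, "z": -1, "ax": 0, "ay": 0, "az": 0, "hand": 0.35},
    {"x": 0, "y": 0, "z": -1, "ax": 0, "ay": 0, "az": 0, "hand": 0.35},
    {"x": 0, "y": 0, "z": -1, "ax": 0, "ay": 0, "az": 0, "hand": 0.35},
    {"x": 0, "y": 0, "z": -1, "ax": 0, "ay": 0, "az": 0, "hand": 0.35},
    {"x": 0, "y": 0, "z": -1, "ax": 0, "ay": 0, "az": 0, "hand": 0.35}
  ]
}}

```text
clock: 81.28
eef_pos: [0.4834, 0.2322, 0.221]
ee_rot: [0.215, 3.134, -0.0]
ft_force: [-0.2, 0.1, -0.7]
gripper_width: 0.032
finger_force: 0.0
```

>>> {"fn": "step_arm", "kwargs": {
  "moves": [
    {"x": 0, "y": -1, "z": 0, "ax": 0, "ay": 0, "az": 0, "hand": 0.35},
    {"x": 0, "y": -1, "z": 0, "ax": 0, "ay": 0, "az": 0, "hand": 0.35},
    {"x": 0, "y": -1, "z": 0, "ax": 0, "ay": 0, "az": 0, "hand": 0.35},
    {"x": 0, "y": -1, "z": 0, "ax": 0, "ay": 0, "az": 0, "hand": 0.35},
    {"x": 0, "y": -1, "z": 0, "ax": 0, "ay": 0, "az": 0, "hand": 0.35}
  ]
}}

```text
clock: 81.9
eef_pos: [0.4697, 0.1325, 0.2202]
ee_rot: [0.215, 3.134, -0.0]
ft_force: [-0.2, 0.7, 0.4]
gripper_width: 0.0325
finger_force: 0.0
```

>>> {"fn": "step_arm", "kwargs": {
  "moves": [
    {"x": 0, "y": -1, "z": 0, "ax": 0, "ay": 0, "az": 0, "hand": 0.35},
    {"x": 0, "y": -1, "z": 0, "ax": 0, "ay": 0, "az": 0, "hand": 0.35},
    {"x": 0, "y": -1, "z": 0, "ax": 0, "ay": 0, "az": 0, "hand": 0.35},
    {"x": 0, "y": -1, "z": 0, "ax": 0, "ay": 0, "az": 0, "hand": 0.35},
    {"x": 0, "y": -1, "z": 0, "ax": 0, "ay": 0, "az": 0, "hand": 0.35}
  ]
}}

```text
clock: 82.52
eef_pos: [0.456, 0.0335, 0.2201]
ee_rot: [0.215, 3.134, -0.001]
ft_force: [1.3, 0.1, 0.2]
gripper_width: 0.0322
finger_force: 0.0
```

>>> {"fn": "step_arm", "kwargs": {
  "moves": [
    {"x": 0, "y": -1, "z": 0, "ax": 0, "ay": 0, "az": 0, "hand": 0.35},
    {"x": 0, "y": -1, "z": 0, "ax": 0, "ay": 0, "az": 0, "hand": 0.35},
    {"x": 0, "y": -1, "z": 0, "ax": 0, "ay": 0, "az": 0, "hand": 0.35},
    {"x": 0, "y": -1, "z": 0, "ax": 0, "ay": 0, "az": 0, "hand": 0.35},
    {"x": 0, "y": -1, "z": 0, "ax": 0, "ay": 0, "az": 0, "hand": 0.35}
  ]
}}

```text
clock: 83.15
eef_pos: [0.4424, -0.0656, 0.2202]
ee_rot: [0.215, 3.134, -0.001]
ft_force: [-0.7, -0.1, 0.6]
gripper_width: 0.0319
finger_force: 0.0
```

Run:
```python
from h import *
A={}
for n in("scene","top"):
    L=[shot(n,n+"21") for k in range(3)];im=L[-1][0];P=np.mean([x[2] for x in L],0);print(n)
    blobs(P,.074,.094 if n=="scene" else .092,[.40,.8,.0,.42],20);blobs(P,.095,.115,[.42,.8,.0,.42],15);A[n]=im
    for c,ang in(((.4838,.2335),-7.9),((.601,.3225),82.1),((.5745,.1145),82.1)):
        a=np.radians(ang);X=np.array([np.cos(a),np.sin(a)]);q=P.reshape(-1,3);u=(q[:,:2]-c)@X;v=(q[:,:2]-c)@[-X[1],X[0]]
        m=(q[:,2]>.06)&(q[:,2]<.094)&(abs(u)<.053)&(abs(v)<.03)&((abs(v)>.009)|(abs(u)>.028))
        print(c,m.sum(),"median",np.median(q[m,2]).round(4),"plane",np.linalg.lstsq(np.c_[u[m],v[m],np.ones(m.sum())],q[m,2],rcond=None)[0].round(4))
cv2.imwrite("pics/f21.png",np.hstack([cv2.resize(A["scene"][180:320,300:480],(514,400),interpolation=2),cv2.resize(A["top"][140:255,170:250],(278,400),interpolation=2)]))
```

```text
scene
px [413.5 219.3] n 299 xy 483.5 231.6 mean [470.9 242.2  81.5] wh 69.9 118.9 a 82.8 z [80.1 81.6 83. ]
px [361.3 230.6] n 650 xy 573.4 114.6 mean [581.6 117.   81.9] wh 116.3 72.0 a 82.5 z [79.8 81.7 87.1]
px [397.2 242.1] n 55 xy 595.1 219.4 mean [597.1 219.5  84.4] wh 10.7 23.3 a 6.0 z [76.8 84.2 93.6]
px [437.2 256. ] n 835 xy 601.5 322.5 mean [609.9 323.2  81.9] wh 115.8 73.3 a 82.5 z [80.1 81.7 87.3]
px [410.3 215.1] n 33 xy 481.8 232.5 mean [482.6 232.4 100.6] wh 9.6 42.3 a 85.9 z [ 99.8 101.  101.7]
px [361.6 224.1] n 60 xy 575.4 115.0 mean [576.3 115.5  99.8] wh 42.5 10.8 a 79.4 z [ 96.2 100.5 102.2]
px [398.2 236. ] n 56 xy 594.7 218.9 mean [596.9 219.5 104.8] wh 12.2 23.5 a 3.6 z [ 97.2 104.6 113.6]
px [438.4 249. ] n 71 xy 603.6 323.0 mean [604.3 322.7  99.9] wh 42.8 11.1 a 81.0 z [ 96.6 100.5 101.9]
(0.4838, 0.2335) 214 median 0.0816 plane [-0.1121  0.0329  0.0784]
(0.601, 0.3225) 453 median 0.0819 plane [ 0.0018 -0.0038  0.0818]
(0.5745, 0.1145) 347 median 0.0819 plane [-0.0147  0.0253  0.0817]
top
px [215.6 184.3] n 643 xy 600.6 321.7 mean [600.1 321.1  85.4] wh 116.9 70.2 a 82.4 z [82.7 85.4 88.6]
px [276.4 191.7] n 646 xy 572.1 113.8 mean [571.8 113.5  85.3] wh 116.0 70.1 a 82.2 z [82.9 85.2 88.6]
px [242.2 218.9] n 671 xy 481.2 231.0 mean [480.6 230.4  85.4] wh 70.6 125.7 a 82.7 z [82.6 85.4 88.9]
px [214.5 183.6] n 40 xy 600.0 320.9 mean [599.8 320.7 104.3] wh 42.5 9.7 a 84.4 z [101.8 104.6 107.4]
px [276.  191.1] n 42 xy 571.9 113.3 mean [571.5 113.1 104.3] wh 41.5 10.0 a 82.5 z [102.2 104.7 107.7]
px [241.3 218.9] n 43 xy 479.3 230.9 mean [479.6 230.2 104.3] wh 9.8 41.1 a 82.4 z [100.5 104.6 107.9]
(0.4838, 0.2335) 455 median 0.0856 plane [-0.0007 -0.0081  0.0856]
(0.601, 0.3225) 447 median 0.0855 plane [0.0042 0.0014 0.0856]
(0.5745, 0.1145) 452 median 0.0854 plane [0.0053 0.0001 0.0854]
```

View pics/f21.png

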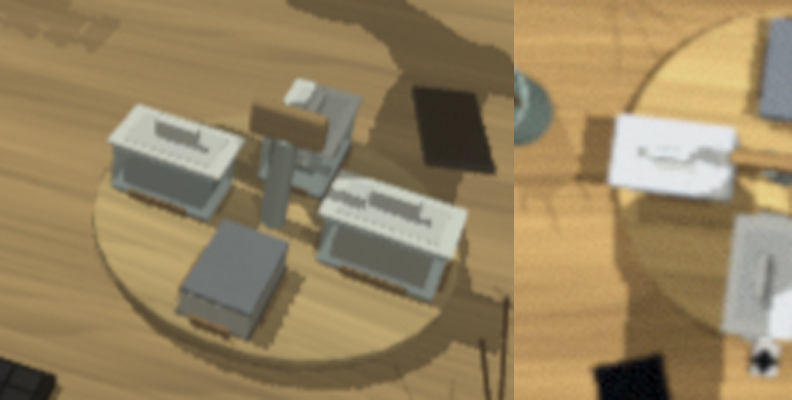

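Run:
```python
from h import *
P=np.mean([shot("scene")[2] for k in range(2)],0);blobs(P,.006,.05,[.05,.95,-.8,.8],15)
```

```text
px [144.4 165.7] n 460 xy 429.0 -789.3 mean [ 431.6 -792.9   27.2] wh 215.3 30.5 a 2.9 z [ 8.4 27.  47.6]
px [169.2 154.1] n 15 xy 314.5 -773.9 mean [ 313.9 -773.8   27.7] wh 10.3 7.4 a 24.0 z [11.  27.3 47. ]
px [367.2 164.6] n 457 xy 80.7 -0.1 mean [73.   3.7 20.9] wh 59.7 181.5 a 0.1 z [ 8.  15.4 46.6]
px [260.5 175.7] n 242 xy 316.2 -345.6 mean [ 325.8 -341.1   25.2] wh 90.3 54.5 a 9.8 z [14.5 27.4 32.4]
px [213.  181.9] n 247 xy 430.8 -478.0 mean [ 438.  -473.6   28. ] wh 41.1 81.4 a 39.9 z [ 9.8 28.  48.1]
px [563.1 258.5] n 5017 xy 342.8 667.8 mean [396.8 653.3  18.8] wh 566.6 252.8 a 8.8 z [ 9.2 11.  40.3]
px [457.8 224.7] n 409 xy 333.3 370.6 mean [336.3 371.5   6.9] wh 147.1 69.1 a 10.3 z [6.2 6.8 8.1]
px [393.4 271.9] n 5405 xy 592.4 225.0 mean [644.3 225.   27.1] wh 327.3 342.2 a 60.8 z [23.1 24.7 43.7]
px [249.1 268.4] n 813 xy 773.1 -126.4 mean [ 778.7 -126.4   25.7] wh 34.7 134.1 a 13.2 z [ 7.9 30.4 41.8]
px [235.3 307.7] n 7022 xy 888.3 -119.6 mean [ 894.7 -101.4   13.2] wh 123.4 420.6 a 0.0 z [10.1 13.9 15.7]
px [514.6 293.5] n 28 xy 629.2 512.9 mean [629.6 512.5  43.1] wh 11.3 4.3 a 71.2 z [37.9 42.6 49.1]
px [492.3 304.2] n 69 xy 670.2 465.8 mean [671.5 465.9  29.9] wh 24.0 3.1 a 16.2 z [12.4 31.1 47.9]
px [500.8 313.1] n 179 xy 692.6 484.6 mean [692.4 483.9  29.8] wh 33.0 6.9 a 63.1 z [11.8 30.3 47.4]
px [515.1 318.3] n 177 xy 691.2 515.7 mean [692.4 514.9  26.2] wh 7.9 41.5 a 27.5 z [ 9.5 25.6 46.4]
px [465.7 367.2] n 457 xy 858.5 417.1 mean [864.3 415.6  28.6] wh 58.9 26.1 a 79.9 z [10.6 28.5 48.2]
```

Nothing small is left on the desk (only the mouse, mug, phone, stapler, keyboard and organiser show up), so I am handing in.

```bash
python3 -c "
from cell import bot
print(bot.finish_job())"
```

```text
the job is handed in; nothing more can be done
None
```

The job is handed in: the five supplies I found (USB stick, sharpener, binder clip, pin box, staple box; no eraser seen) are in the tub with its lid pressed home, and the tub stands level in the bay, which has settled at the front pointer.

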